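Load the mirror cell mockup in its dust case

TASK

Pull the dust case's sloping door fully down, take the filter off the mirror cell mockup and put it flat in the white tray cup, and stack all the brass weight discs that are there on the mockup, largest at the bottom and smallest on top, each flat and centred on the turntable's axis so that it runs true. Then push the door back up until it is fully shut. Leave the Barlow and the eyepiece standing where they are.

Things in the scene. Friction and masses are not known exactly. Their poses are not given: they have to be found in the camera images.
- case: White sheet-metal dust case fixed to the granite, 190 mm deep, 266 wide, 204 high at its back wall; no roof, only the door covers it. Its place and turn vary. Origin: on the granite under the turntable's axis; z up, its own -x points out of the sloping front, to where the door opens; y runs along the hinge.
- door (a joint): Grey bottom-hinged door, 250 mm wide, 7 thick. 0 rad = shut: it slopes from the hinge up and back over the turntable at 0.733 rad above level. Opens up over the top, then down towards case -x, to 2.409 rad = fully down, level. At q it points at the angle 0.733 + q from case +x. Stops at both ends, no latch; the stiff hinge (0.65 N m friction) keeps it where it is left. May start ajar.
- door_hinge (a point): Middle of the door's hinge line, which runs along the case's y at case x = -85 mm, 50 mm above the granite.
- door_bar (a point): Middle of the round steel handle bar on the door's free edge: 12 mm thick, along the case's y, 270 mm from the hinge line, in the door's plane, 44 mm beyond the panel; free length 98 mm between its posts. It can be pinched from above and followed round the whole arc (top at 320 mm) with the fingers pointing down; it turns between them.
- cell_top (a point): Centre of the flat top face, 40 mm above the granite, of the black mirror cell mockup: a 120 mm round plate on the freely spinning aluminium turntable (148 mm). Around this axis the case leaves free 97 mm to its back wall, 127 mm to the side walls (45 mm high at the front, 204 at the back), 84 mm to the front sill (36 mm high).
- filter_mid (a point): Centre of the purple glass filter in its dark round metal cell, 36 mm diameter, 16 mm high. It starts lying on the mirror cell mockup.
- tray: White ceramic eyepiece tray cup, a low open round dish, rim 100 mm across and 24 mm high, flat inside floor about 78 mm across and 5 mm up. Origin: centre of its underside. Stands on the granite.
- disc66_mid (a point): Centre of the flat round brass weight disc of 66 mm diameter, 12 mm thick, 350 g. Starts lying flat on the granite. Absent (None) in some starts.
- disc56_mid (a point): Centre of the flat round brass weight disc of 56 mm diameter, 12 mm thick, 250 g. Starts lying flat on the granite. Absent (None) in some starts.
- disc46_mid (a point): Centre of the flat round brass weight disc of 46 mm diameter, 12 mm thick, 170 g. Starts lying flat on the granite. Absent (None) in some starts.
- disc36_mid (a point): Centre of the flat round brass weight disc of 36 mm diameter, 12 mm thick, 104 g. Starts lying flat on the granite. Absent (None) in some starts.
- barlow: Chrome Barlow lens tube, a bystander: stands upright on the granite, 40 mm across, 100 mm high. Origin at the centre of its foot.
- eyepiece: Black eyepiece with a chrome barrel upwards, a bystander: 47 mm across, 55 mm high. Origin at the centre of its foot.
Mind the look-alikes: they are no part of the job. Leave any pink look-alike of the part that bears disc66_mid alone. Leave any pink look-alike of the part that bears disc56_mid alone.

How it is judged:
By the outcome, as a careful person would: the job done as asked, in the order asked, and still so for the second after the job is handed in, with the robot touching nothing.
Of disc66, disc56, disc46, disc36 only 3 to 4 are there at a start; the rules pass over those that are not, and their reading is None.
At some moment in a run one of tray may be knocked a few centimetres aside while the robot is not near it.
It also fails if it takes over 200 s, if anything falls off the work surface, if the arm or the gripper's body presses on something with over 40 N, if the wrist force passes 120 N, or if a joint passes its speed limit or range.

ROBOT

A 7-joint arm with a two-finger parallel gripper is mounted at the origin on the work surface. World frame = base frame: x ahead of the robot, y to its left, z up, the work surface at z = 0. Lengths are in m, angles in rad, forces in N, time in s.
With the tool pointing down it reaches from about 0.425 to 0.925 m from the base axis. Payload 6.8 kg.
Tool frame: the origin (TCP) lies at the very end of the fingers, on their centre line; the grasp point (between the pads) lies 19 mm behind it; z points along the fingers, y is the direction in which the jaws open and shut (so a half turn about z gives the same grasp; the last joint's range is limited). The gripper opens to 85 mm and grips with 20 to 120 N. Pads are 22 mm wide; open, the fingers measure 114 mm over their backs; the gripper's body (76 mm by 85 mm) begins 54 mm behind the grasp point. The pads swing forward as they close: fully open they stand 13 mm farther back than shut.
Start: joints at [-1.435, 0.477, 0.022, 1.555, -0.011, 1.109, -0.083], TCP at [0.163, 0.655, 0.231] pointing down, gripper open.
Joint ranges: [-2.96, 2.96], [-0.34, 2.1], [-1.41, 1.46], [0.24, 2.44], [-1.37, 4.51], [0.17, 1.92], [-2.96, 2.96]. Speed limits (rad/s): [2.39, 2.39, 3.14, 3.14, 3.14, 3.14, 3.14].

INTERFACE

Orientations are given as a rotation vector (axis times angle).
In Python, from bench import monitor, viewer, job gives the robot as it stands. The module is installed in compiled form; this text tells all that it offers.
- The arm moves only by the tool drive_tool, never from a script. Its argument "commands" is a list of rows, each an object with "linear": the shift along the tool's x, y, z in m, a list of three; "dr": the turn, a rotation vector about the tool's x, y, z in degrees, a list of three; "jaw": the closure, from 0 (fully open) to 1 (shut). A call has 1 to 8 rows; each row shifts and turns the pose as measured when the row begins, along the tool's axes as they then stand; what a row does not reach is not made up. A row lasts 1/8 s, in which the tool goes at most 62.5 mm and 10.7 degrees, less where a joint would pass 70% of its speed; a pose out of reach is approached as far as the arm can. A call is refused whole if a number of a shift passes 0.0625 or a number of a turn 10.7, either way. A call with a gripper value outside its range is refused whole. The fingers move at their own pace and stop on an object; "force" is the grip in N (left out, the last holds). Time passes only in rows, so rows that do not move let the fingers close. It gives the time, the measured TCP pose, the force and the opening at its end, in the units of the state.
- monitor.get_obs(): the state, without advancing time (a new reading comes with each control period).
- viewer.grab_frame(name): name is "side" or "top" or "wrist"; returns the picture (384x512x3 uint8, red, green, blue); there is no depth.
- viewer.calibration(name): a dict with "K" (3x3 intrinsics, pixels), "R" (3x3) and "t" (3): a world point X has camera coordinates R X + t. Camera axes: x right, y down, z forward; pixel columns grow to the right and rows downward; lengths in m; the calibration is good to about 2 mm. The wrist camera is an equidistant fisheye: a pixel r from the principal point sees the ray r / f radians off the axis. A picture is of the moment at which its call begins: read the wrist's pose just before it. calibration takes no time and is no camera call; for the wrist camera it gives the pose at the moment of the call.
- job.hand_in(): hands the job in, once; it reports no verdict.
The state is a dict: "clock": time; "joints": joint angles; "qvel": joint speeds; "tau": joint torques, N m; "tcp_pos": TCP position; "orientation": TCP orientation; "contact_force": force on the tool from outside, world axes, zero at the start; "moment": the same for the moment, N m; "grip_width": finger opening in m.
Only numpy, scipy, OpenCV 4.12 (cv2) and the standard library are available. Lean on these libraries where they do the work, as an engineer would, in place of code of your own. Each camera call takes 0.05 s, during which the arm holds its last target.

## Working session

There is one attempt and no reset: what is moved stays moved. The work goes in short steps, Python scripts to look and compute and a tool call to move; the robot and the scene stay as the last step left them, time stands still between calls to the robot, and variables do not carry over. Pictures are saved under pics/ and viewed, and the job is handed in when it is done.

Besides the shell and the picture viewer there is one more tool, called after ">>>" by a JSON object that holds its "api" and its "payload", one argument or row to a line. drive_tool: Moves the arm, as the interface text tells. Its arguments: {"type":"object","properties":{"commands":{"type":"array"},"force":{"type":"number"}},"required":["commands"]}

```bash
ls; mkdir -p pics; cat > h.py <<'E'
import numpy as np,cv2
from scipy.spatial.transform import Rotation as Ro
from bench import monitor,viewer,job
def grab(n,f):
    c=viewer.calibration(n); im=viewer.grab_frame(n); cv2.imwrite('pics/'+f+'.png',cv2.cvtColor(im,cv2.COLOR_RGB2BGR)); np.savez('pics/'+f+'.npz',im=im,K=c['K'],R=c['R'],t=c['t']); return im,c
def load(f):
    d=np.load('pics/'+f+'.npz'); return d['im'],d
def ray(c,u,v,fish=False):
    K=np.array(c['K']);R=np.array(c['R']);t=np.array(c['t'])
    a=(u-K[0,2])/K[0,0];b=(v-K[1,2])/K[1,1]
    if fish:
        r=np.hypot(a,b);s=np.sin(r)/r if r>1e-9 else 1;d=np.array([a*s,b*s,np.cos(r)])
    else: d=np.array([a,b,1.])
    return -R.T@t, R.T@(d/np.linalg.norm(d))
def onz(c,u,v,z,fish=False):
    o,d=ray(c,u,v,fish); return o+d*(z-o[2])/d[2]
def proj(c,X,fish=False):
    K=np.array(c['K']);p=np.array(c['R'])@np.array(X)+np.array(c['t'])
    if fish:
        th=np.arctan2(np.hypot(p[0],p[1]),p[2]);q=p[:2]/max(np.hypot(p[0],p[1]),1e-9)*th
    else:q=p[:2]/p[2]
    return np.array([K[0,0]*q[0]+K[0,2],K[1,1]*q[1]+K[1,2]])
def st():
    o=monitor.get_obs();R=Ro.from_rotvec(o['orientation']).as_matrix()
    print('t',round(o['clock'],2),'tcp',np.round(o['tcp_pos'],4),'w',round(o['grip_width'],4),'F',np.round(o['contact_force'],1));print('toolR',np.round(R,3).tolist()); return o,R
E
python3 - <<'E'
from h import *
o,R=st();print(np.round(o['joints'],3))
for n in['side','top','wrist']:
    im,c=grab(n,n+'0');print(n,np.round(c['K'],1).tolist(),'pos',-np.array(c['R']).T@c['t'])
    print(np.round(c['R'],3).tolist())
E
```

```text
pics
t 0.0 tcp [0.1628 0.6544 0.2303] w 0.0855 F [ 0.1  0.7 -0.6]
toolR [[-0.97, 0.241, -0.0], [0.241, 0.97, -0.002], [-0.0, -0.002, -1.0]]
[-1.435  0.478  0.022  1.556 -0.011  1.109 -0.083]
side [[407.9, 0.0, 258.9], [0.0, 407.9, 191.7], [0.0, 0.0, 1.0]] pos [ 0.07334309 -0.80768185  1.11408084]
[[0.847, -0.532, -0.009], [-0.406, -0.635, -0.657], [0.343, 0.56, -0.754]]
top [[489.0, 0.0, 252.4], [0.0, 489.0, 191.1], [0.0, 0.0, 1.0]] pos [ 0.28545461 -0.11578783  1.3844441 ]
[[0.009, -1.0, -0.005], [-0.986, -0.008, -0.168], [0.168, 0.007, -0.986]]
wrist [[297.3, 0.0, 257.1], [0.0, 297.3, 193.2], [0.0, 0.0, 1.0]] pos [0.08837532 0.67262879 0.37243829]
[[0.242, 0.97, -0.0], [0.926, -0.23, 0.3], [0.291, -0.073, -0.954]]
```

View pics/side0.png

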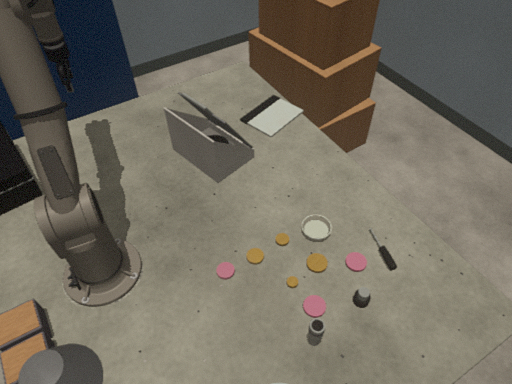

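View pics/top0.png

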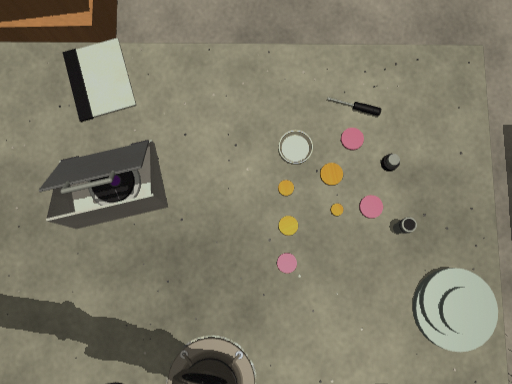

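View pics/wrist0.png

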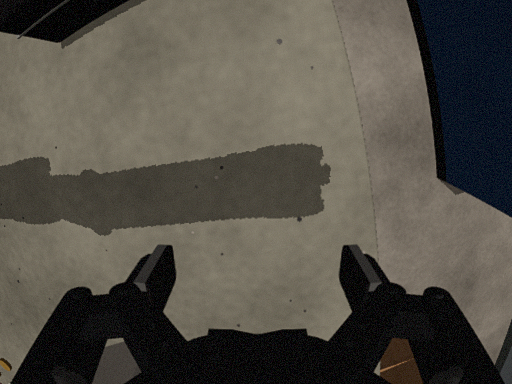

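```bash
python3 - <<'E'
from h import *
t=cv2.imread('pics/top0.png');s=cv2.imread('pics/side0.png')
cv2.imwrite('pics/c1.png',cv2.resize(t[125:240,30:180],None,fx=5,fy=5,interpolation=2))
cv2.imwrite('pics/c2.png',cv2.resize(s[80:190,155:305],None,fx=5,fy=5,interpolation=2))
cv2.imwrite('pics/c3.png',cv2.resize(t[85:285,260:430],None,fx=3,fy=3,interpolation=2))
hsv=cv2.cvtColor(t,cv2.COLOR_BGR2HSV)
for nm,lo,hi,z in[('brass',(12,120,90),(32,255,255),.012),('pink',(150,70,90),(179,255,255),.012),('white',(30,0,170),(100,40,255),.024)]:
    m=cv2.inRange(hsv,lo,hi);cs,_=cv2.findContours(m,0,1)
    _,c=load('top0')
    for k in cs:
        if cv2.contourArea(k)>40:
            (u,v),(w,h),a=cv2.fitEllipse(k);p=onz(c,u,v,z);dep=(np.array(c['R'])@p+c['t'])[2]
            print(nm,round(u,1),round(v,1),'area',cv2.contourArea(k),'diam mm',round((w+1)*dep/489*1000),round((h+1)*dep/489*1000),np.round(p,4))
E
```

```text
brass 287.9 225.2 area 274.0 diam mm 55 56 [ 0.4236 -0.2068  0.012 ]
brass 336.5 209.1 area 108.0 diam mm 36 36 [ 0.4703 -0.3442  0.012 ]
brass 285.6 187.4 area 181.0 diam mm 46 47 [ 0.5314 -0.2004  0.012 ]
brass 331.2 173.5 area 371.0 diam mm 64 66 [ 0.573  -0.3311  0.012 ]
brass 55.7 17.9 area 920.5 diam mm 72 289 [1.0488 0.4967 0.012 ]
pink 286.3 262.5 area 282.5 diam mm 55 56 [ 0.3195 -0.2021  0.012 ]
pink 370.9 206.3 area 383.5 diam mm 64 67 [ 0.4791 -0.4416  0.012 ]
pink 352.0 138.3 area 363.0 diam mm 64 67 [ 0.6775 -0.3931  0.012 ]
white 458.6 309.2 area 4844.0 diam mm 205 229 [ 0.1984 -0.6667  0.024 ]
white 89.0 203.7 area 237.5 diam mm 37 124 [0.4781 0.3537 0.024 ]
white 127.8 193.2 area 152.5 diam mm 44 158 [0.5088 0.2458 0.024 ]
white 294.9 147.9 area 521.0 diam mm 75 79 [ 0.6444 -0.2265  0.024 ]
white 105.1 76.9 area 2868.5 diam mm 147 247 [0.8555 0.3311 0.024 ]
```

View pics/c1.png

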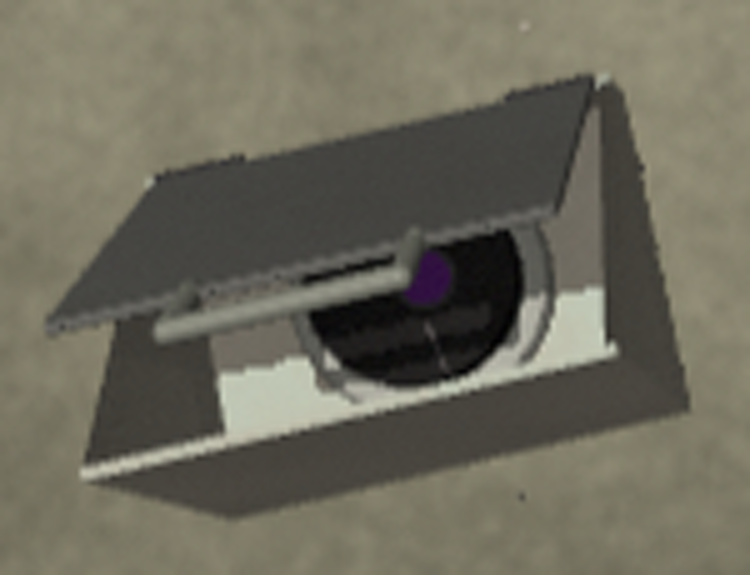

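View pics/c2.png

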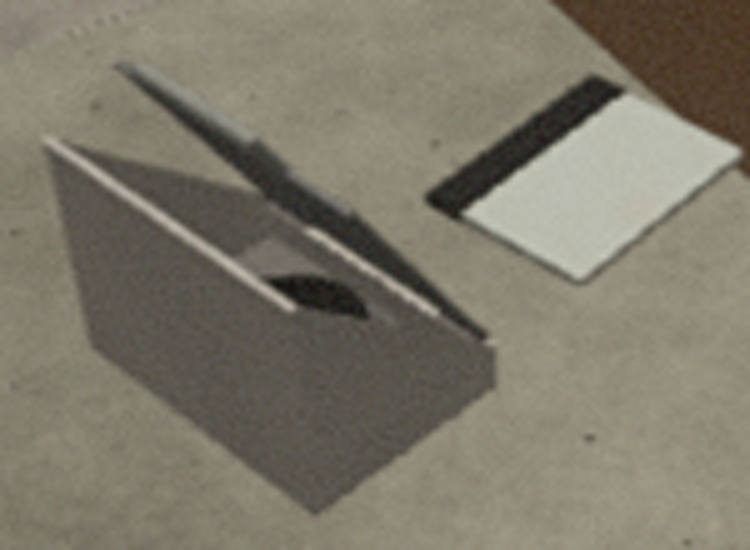

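View pics/c3.png

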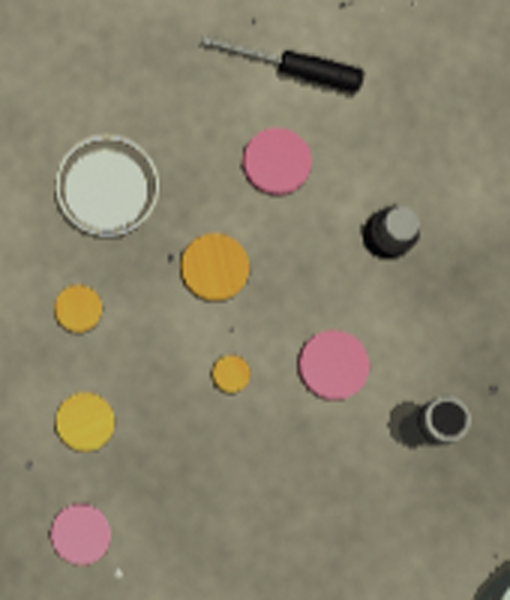

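```bash
python3 - <<'E'
from h import *
_,T=load('top0');_,S=load('side0')
P=lambda c,cx,cy,x,y,z:onz(c,cx+x/5,cy+y/5,z)
pts={'backbot+y T':P(T,30,125,235,518,0),'backbot-y T':P(T,30,125,690,408,0),'backtop+y T':P(T,30,125,83,475,.204),'backtop-y T':P(T,30,125,616,350,.204),
'backbot-y S':P(S,155,80,315,512,0),'backbot+y S':P(S,155,80,92,345,0),'frontbot-y S':P(S,155,80,495,387,0),'backtop+yS':P(S,155,80,45,140,.204),'frontbot?hinge+y T':P(T,30,125,150,180,.045),'front-y T':P(T,30,125,605,76,.045),'filter T':P(T,30,125,426,278,.056),'plate':P(T,30,125,412,300,.04)}
for k,v in pts.items():print(k,np.round(v,4))
a=np.array([pts['backtop-y T'],pts['backtop+y T']]);print(np.linalg.norm(a[0]-a[1]))
# bar ends, triangulate along z guesses
for z in(.25,.28,.3,.32):print(z,P(T,30,125,158,330,z),P(T,30,125,405,275,z))
E
```

```text
backbot+y T [0.4098 0.3914 0.    ]
backbot-y T [0.475  0.1351 0.    ]
backtop+y T [0.4117 0.3922 0.204 ]
backtop-y T [0.4754 0.1355 0.204 ]
backbot-y S [0.4774 0.1392 0.    ]
backbot+y S [0.4131 0.3947 0.    ]
frontbot-y S [0.659  0.1799 0.    ]
backtop+yS [0.4121 0.3922 0.204 ]
frontbot?hinge+y T [0.5957 0.4362 0.045 ]
front-y T [0.6582 0.1824 0.045 ]
filter T [0.5388 0.2742 0.056 ]
plate [0.5292 0.286  0.04  ]
0.26447881425166453
0.25 [0.47576618 0.34243755 0.25      ] [0.50314355 0.22725144 0.25      ]
0.28 [0.47073345 0.33031994 0.28      ] [0.49738683 0.21817988 0.28      ]
0.3 [0.4673783  0.32224152 0.3       ] [0.49354903 0.21213217 0.3       ]
0.32 [0.46402315 0.31416311 0.32      ] [0.48971122 0.20608446 0.32      ]
```

```bash
cat >> h.py <<'E'
FX=np.array([.97,.2431,0]);FX/=np.linalg.norm(FX)
def Rt(yaw,tilt=0):
    "tool y along world angle yaw(deg), z down; tilt deg leans finger tips toward +tool y"
    y=np.array([np.cos(np.radians(yaw)),np.sin(np.radians(yaw)),0]);z=np.array([0,0,-1.]);x=np.cross(y,z)
    return np.stack([x,y,z],1)@Ro.from_euler('x',-tilt,degrees=True).as_matrix()
def plan(wps,jaw,start=None,step=.055,deg=10.,show=True):
    "wps: list of (pos,R or None,[step]); prints rows"
    import json
    o=monitor.get_obs();p=np.array(o['tcp_pos']);R=Ro.from_rotvec(o['orientation']).as_matrix()
    if start: p,R=start
    rows=[]
    for w in wps:
        P=np.array(w[0],float);Q=R if w[1] is None else w[1]
        s=w[2] if len(w)>2 else step
        dv=Ro.from_matrix(R.T@Q).as_rotvec()
        n=max(1,int(np.ceil(max(np.linalg.norm(P-p)/s,np.degrees(np.linalg.norm(dv))/deg))))
        p0,R0=p,R
        for i in range(n):
            pn=p0+(P-p0)*(i+1)/n;Rn=R0@Ro.from_rotvec(dv*(i+1)/n).as_matrix()
            l=np.round(R.T@(pn-p),4);r=np.round(np.degrees(Ro.from_matrix(R.T@Rn).as_rotvec()),1)
            rows.append({"linear":l.tolist(),"dr":r.tolist(),"jaw":jaw})
            p=p+R@l;R=R@Ro.from_rotvec(np.radians(r)).as_matrix()
    if show:
        for i in range(0,len(rows),8):
            print(json.dumps([{'linear':[round(a,3) for a in r['linear']],'dr':r['dr'],'jaw':r['jaw']} for r in rows[i:i+8]]).replace('-0.0,','0,').replace('-0.0]','0]'))
    return p,R
E
python3 - <<'E'
from h import *
yaw=np.degrees(np.arctan2(.2431,.97));print(yaw)
plan([((.4845,.2745,.37),Rt(yaw))],0.4)
E
```

```text
14.069594552135165
[{"linear": [-0.04, -0.029, -0.014], "dr": [0, 0.0, 6.2], "jaw": 0.4}, {"linear": [-0.043, -0.025, -0.014], "dr": [0, 0.0, 6.2], "jaw": 0.4}, {"linear": [-0.046, -0.02, -0.014], "dr": [0, 0.0, 6.2], "jaw": 0.4}, {"linear": [-0.048, -0.015, -0.014], "dr": [0, 0.0, 6.2], "jaw": 0.4}, {"linear": [-0.049, -0.009, -0.014], "dr": [0, 0.0, 6.2], "jaw": 0.4}, {"linear": [-0.05, -0.004, -0.014], "dr": [0, 0.0, 6.2], "jaw": 0.4}, {"linear": [-0.05, 0.001, -0.014], "dr": [0, 0.0, 6.2], "jaw": 0.4}, {"linear": [-0.049, 0.007, -0.014], "dr": [0, 0.1, 6.2], "jaw": 0.4}]
[{"linear": [-0.048, 0.012, -0.014], "dr": [0, 0, 6.2], "jaw": 0.4}, {"linear": [-0.047, 0.017, -0.014], "dr": [-0.1, 0, 6.2], "jaw": 0.4}]
```

Candidates considered: brass discs at top-view pixels (331,173) 66 mm, (288,225) 56 mm, (286,187) 46 mm and (336,209) 36 mm. The pink look-alikes at (286,262), (371,206) and (352,138) are not to be touched. The purple filter is at (115,181), and the door is ajar at about 0.28 rad. First I go above the bar.

>>> {"api": "drive_tool", "payload": {
  "commands": [
    {"linear":[-0.04,-0.029,-0.018],"dr":[0,0,6.2],"jaw":0.4},
    {"linear":[-0.043,-0.025,-0.018],"dr":[0,0,6.2],"jaw":0.4},
    {"linear":[-0.046,-0.02,-0.018],"dr":[0,0,6.2],"jaw":0.4},
    {"linear":[-0.048,-0.015,-0.018],"dr":[0,0,6.2],"jaw":0.4},
    {"linear":[-0.049,-0.009,-0.018],"dr":[0,0,6.2],"jaw":0.4},
    {"linear":[-0.05,-0.004,-0.018],"dr":[0,0,6.2],"jaw":0.4},
    {"linear":[-0.05,0.001,-0.018],"dr":[0,0,6.2],"jaw":0.4},
    {"linear":[-0.049,0.007,-0.014],"dr":[0,0,6.2],"jaw":0.4}
  ]
}}

```text
clock: 1.15
tcp_pos: [0.4209, 0.3403, 0.3711]
orientation: [-1.68, -2.654, 0.012]
contact_force: [0.5, 0.3, -0.6]
grip_width: 0.051
```

>>> {"api": "drive_tool", "payload": {
  "commands": [
    {"linear":[-0.048,0.012,0],"dr":[0,0,6.2],"jaw":0.4},
    {"linear":[-0.047,0.017,0],"dr":[0,0,6.2],"jaw":0.4},
    {"linear":[0,0,0],"dr":[0,0,0],"jaw":0.4}
  ]
}}

```text
clock: 1.52
tcp_pos: [0.4881, 0.2558, 0.3729]
orientation: [1.976, 2.44, -0.008]
contact_force: [-0.0, -0.2, -0.2]
grip_width: 0.0511
```

```bash
python3 - <<'E'
from h import *
yaw=14.07
o,R=st();print(np.round(o['joints'],2))
im,c=grab('wrist','w1');
for z in [.279]:
  B=np.array([.4845,.2745,z]);print(proj(c,B,True),[proj(c,B+s*np.array([.243,-.97,0])*.049,True) for s in(1,-1)])
plan([((.4845,.2745,.37),Rt(yaw))],0.4)
E
```

```text
t 1.52 tcp [0.4881 0.2558 0.3729] w 0.0511 F [-0.  -0.2 -0.2]
toolR [[-0.208, 0.978, -0.002], [0.978, 0.208, -0.005], [-0.005, -0.003, -1.0]]
[-0.98  0.17  0.44  1.68 -0.07  1.31 -0.31]
[257.99682075 173.11147606] [array([259.9743049 , 228.09426596]), array([255.78137473, 112.71827205])]
[{"linear": [0.016, 0.001, 0.003], "dr": [-0.2, 0.2, -1.8], "jaw": 0.4}]
```

View pics/w1.png

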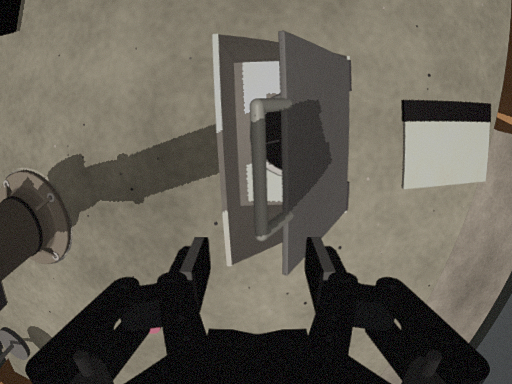

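>>> {"api": "drive_tool", "payload": {
  "commands": [
    {"linear":[0.019,0.001,0.02],"dr":[0,0,-1.8],"jaw":0.45},
    {"linear":[0,0,0.045],"dr":[0,0,0],"jaw":0.5},
    {"linear":[0,0,0.042],"dr":[0,0,0],"jaw":0.5},
    {"linear":[0,0,0],"dr":[0,0,0],"jaw":0.5}
  ],
  "force": 60
}}

```text
clock: 2.08
tcp_pos: [0.4797, 0.2829, 0.2629]
orientation: [-1.916, -2.486, 0.006]
contact_force: [0.0, 0.6, 0.4]
grip_width: 0.0423
```

```bash
python3 - <<'E'
from h import *
o,R=st();grab('wrist','w2')
E
```

```text
t 2.08 tcp [0.4797 0.2829 0.2629] w 0.0423 F [0.  0.6 0.4]
toolR [[-0.255, 0.967, -0.004], [0.967, 0.255, -0.002], [-0.0, -0.005, -1.0]]
```

View pics/w2.png

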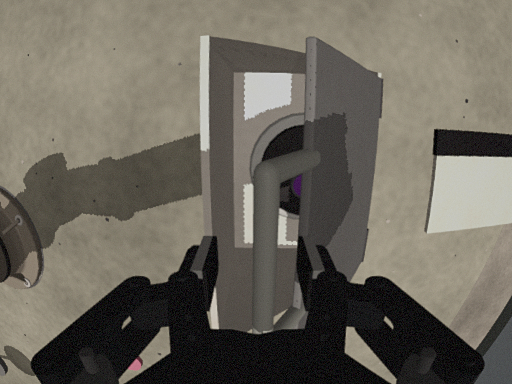

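>>> {"api": "drive_tool", "payload": {
  "commands": [
    {"linear":[0,0,0],"dr":[0,0,0],"jaw":1},
    {"linear":[0,0,0],"dr":[0,0,0],"jaw":1},
    {"linear":[0,0,0],"dr":[0,0,0],"jaw":1},
    {"linear":[0,0,0],"dr":[0,0,0],"jaw":1}
  ],
  "force": 60
}}

```text
clock: 2.62
tcp_pos: [0.4823, 0.2851, 0.2684]
orientation: [-1.917, -2.488, -0.008]
contact_force: [1.5, 1.5, -6.9]
grip_width: 0.0093
```

```bash
python3 - <<'E'
from h import *
o,R=st()
H=np.array([.6235,.309,.05]);cx=-FX
p=o['tcp_pos'];d=p-H
b=np.array([d@cx, d[2]]);print('rel x,z',b, 'lat',d@np.array([.243,-.97,0]))
E
```

```text
t 2.62 tcp [0.4823 0.2851 0.2684] w 0.0093 F [ 1.5  1.5 -6.9]
toolR [[-0.255, 0.967, 0.003], [0.967, 0.255, 0.005], [0.004, 0.004, -1.0]]
rel x,z [0.14275507 0.21836281] lat -0.011150605012916523
```

>>> {"api": "drive_tool", "payload": {
  "commands": [
    {"linear":[0,0,0],"dr":[0,0,0],"jaw":0.7},
    {"linear":[0,0,0],"dr":[0,0,0],"jaw":0.7},
    {"linear":[0,0,0.01],"dr":[0,0,0],"jaw":0.7},
    {"linear":[0,0,0],"dr":[0,0,0],"jaw":1},
    {"linear":[0,0,0],"dr":[0,0,0],"jaw":1},
    {"linear":[0,0,0],"dr":[0,0,0],"jaw":1}
  ],
  "force": 60
}}

```text
clock: 3.38
tcp_pos: [0.4828, 0.2854, 0.2596]
orientation: [-1.917, -2.488, -0.011]
contact_force: [-0.6, -0.3, 0.1]
grip_width: 0.0098
```

```bash
cat >> h.py <<'E'
H=np.array([.6235,.309,.05]);CY=np.array([.2431,-.97,0])
def arc(th,tilt,lat=-.011,yaw=14.07,r=.27,g=.0195):
    R=Rt(yaw,tilt);t=np.radians(th)
    return H+lat*CY+r*(-np.cos(t)*FX+np.sin(t)*np.array([0,0,1]))+g*R[:,2],R
def thnow(g=.0195):
    o=monitor.get_obs();R=Ro.from_rotvec(o['orientation']).as_matrix();b=o['tcp_pos']-g*R[:,2]-H
    return np.degrees(np.arctan2(b[2],-b@FX)),np.hypot(b[2],b@FX),b@CY
E
python3 - <<'E'
from h import *
print(thnow());st()
plan([arc(t,0)+(.1,) for t in np.arange(63,104,5)],1)
E
```

```text
(np.float64(58.152764227470726), np.float64(0.26967431632727873), np.float64(-0.011206431104297589))
t 3.38 tcp [0.4828 0.2854 0.2596] w 0.0098 F [-0.6 -0.3  0.1]
toolR [[-0.255, 0.967, 0.004], [0.967, 0.255, 0.006], [0.005, 0.005, -1.0]]
[{"linear": [-0.001, 0.02, -0.011], "dr": [0.3, -0.3, 0.7], "jaw": 1}, {"linear": [0.0, 0.021, -0.01], "dr": [0, 0.0, 0], "jaw": 1}, {"linear": [0.0, 0.022, -0.008], "dr": [0, 0.0, 0], "jaw": 1}, {"linear": [0.0, 0.023, -0.006], "dr": [0, 0.0, 0], "jaw": 1}, {"linear": [0.0, 0.023, -0.004], "dr": [0, 0.0, 0], "jaw": 1}, {"linear": [0.0, 0.024, -0.002], "dr": [0, 0.0, 0], "jaw": 1}, {"linear": [0.0, 0.024, 0.0], "dr": [0, 0.0, 0], "jaw": 1}, {"linear": [0.0, 0.023, 0.002], "dr": [0, 0.0, 0], "jaw": 1}]
[{"linear": [0.0, 0.023, 0.004], "dr": [0, 0.0, 0], "jaw": 1}]
```

>>> {"api": "drive_tool", "payload": {
  "commands": [
    {"linear":[-0.001,0.02,-0.011],"dr":[0,0,0.7],"jaw":1},
    {"linear":[0,0.021,-0.01],"dr":[0,0,0],"jaw":1},
    {"linear":[0,0.022,-0.008],"dr":[0,0,0],"jaw":1},
    {"linear":[0,0.023,-0.006],"dr":[0,0,0],"jaw":1}
  ]
}}

```text
clock: 3.88
tcp_pos: [0.5598, 0.3045, 0.2949]
orientation: [-1.921, -2.47, 0.012]
contact_force: [-5.1, -2.0, 3.9]
grip_width: 0.0103
```

```bash
python3 - <<'E'
from h import *
print(thnow());st()
t0=thnow()[0]
plan([arc(t0+5*i,0)+(.1,) for i in range(1,9)],1)
E
```

```text
(np.float64(76.67473950425111), np.float64(0.2717476574133877), np.float64(-0.011040729584429627))
t 3.88 tcp [0.5598 0.3045 0.2949] w 0.0103 F [-5.1 -2.   3.9]
toolR [[-0.246, 0.969, -0.015], [0.969, 0.246, 0.002], [0.005, -0.014, -1.0]]
[{"linear": [0, 0.024, -0.003], "dr": [-0.8, -0.3, 0.2], "jaw": 1}, {"linear": [0.0, 0.023, -0.002], "dr": [0.0, 0.0, 0], "jaw": 1}, {"linear": [0.0, 0.024, 0], "dr": [0.0, 0.0, 0], "jaw": 1}, {"linear": [0.0, 0.023, 0.002], "dr": [0.0, 0.0, 0], "jaw": 1}, {"linear": [0.0, 0.023, 0.004], "dr": [0.0, 0.0, 0], "jaw": 1}, {"linear": [0, 0.023, 0.006], "dr": [0.0, 0.0, 0], "jaw": 1}, {"linear": [0, 0.022, 0.008], "dr": [0.0, 0.0, 0], "jaw": 1}, {"linear": [0.0, 0.021, 0.01], "dr": [0.0, 0.0, 0], "jaw": 1}]
```

Working well; small forces. Continue.

>>> {"api": "drive_tool", "payload": {
  "commands": [
    {"linear":[0,0.024,-0.003],"dr":[-0.8,0,0],"jaw":1},
    {"linear":[0,0.023,-0.002],"dr":[0,0,0],"jaw":1},
    {"linear":[0,0.024,0],"dr":[0,0,0],"jaw":1},
    {"linear":[0,0.023,0.002],"dr":[0,0,0],"jaw":1},
    {"linear":[0,0.023,0.004],"dr":[0,0,0],"jaw":1},
    {"linear":[0,0.023,0.006],"dr":[0,0,0],"jaw":1},
    {"linear":[0,0.022,0.008],"dr":[0,0,0],"jaw":1},
    {"linear":[0,0.021,0.01],"dr":[0,0,0],"jaw":1}
  ]
}}

```text
clock: 4.88
tcp_pos: [0.7394, 0.3494, 0.2774]
orientation: [-1.922, -2.474, -0.0]
contact_force: [-1.5, -1.1, 4.0]
grip_width: 0.0103
```

```bash
python3 - <<'E'
from h import *
print(thnow());o,_=st();print(np.round(o['joints'],2))
t0=thnow()[0]
plan([arc(t0+5*i,4*i)+(.1,) for i in range(1,9)],1)
E
```

```text
(np.float64(116.35531533679976), np.float64(0.2755453987508201), np.float64(-0.010891754498726184))
t 4.88 tcp [0.7394 0.3494 0.2774] w 0.0103 F [-1.5 -1.1  4. ]
toolR [[-0.247, 0.969, -0.006], [0.969, 0.247, 0.005], [0.007, -0.005, -1.0]]
[-0.72  0.74  0.41  1.08 -0.28  1.38 -0.1 ]
[{"linear": [0, 0.02, 0.016], "dr": [-4.3, -0.4, 0.2], "jaw": 1}, {"linear": [0, 0.02, 0.014], "dr": [-4.0, 0.0, 0.0], "jaw": 1}, {"linear": [0, 0.017, 0.017], "dr": [-4.0, 0.0, 0.0], "jaw": 1}, {"linear": [0, 0.015, 0.019], "dr": [-4.0, 0.0, 0.0], "jaw": 1}, {"linear": [0, 0.011, 0.021], "dr": [-4.0, 0.0, 0.0], "jaw": 1}, {"linear": [0, 0.008, 0.023], "dr": [-4.0, 0, 0.0], "jaw": 1}, {"linear": [0, 0.004, 0.023], "dr": [-4.0, 0, 0.0], "jaw": 1}, {"linear": [0.0, 0.001, 0.024], "dr": [-4.0, 0, 0.0], "jaw": 1}]
```

>>> {"api": "drive_tool", "payload": {
  "commands": [
    {"linear":[0,0.021,0.013],"dr":[-4.3,0,0],"jaw":1},
    {"linear":[0,0.02,0.014],"dr":[-4,0,0],"jaw":1},
    {"linear":[0,0.018,0.016],"dr":[-4,0,0],"jaw":1},
    {"linear":[0,0.015,0.018],"dr":[-4,0,0],"jaw":1},
    {"linear":[0,0.012,0.021],"dr":[-4,0,0],"jaw":1}
  ]
}}

```text
clock: 5.5
tcp_pos: [0.8346, 0.3733, 0.2033]
orientation: [1.782, 2.292, 0.409]
contact_force: [-4.9, -1.3, -0.9]
grip_width: 0.0095
```

```bash
python3 - <<'E'
from h import *
print(thnow());o,_=st();print(np.round(o['joints'],2))
t0=thnow()[0]
plan([arc(t0+5*i,20+3*i)+(.1,) for i in range(1,9)],1)
E
```

```text
(np.float64(141.23169496986705), np.float64(0.2741127881021919), np.float64(-0.010917688708128308))
t 5.5 tcp [0.8346 0.3733 0.2033] w 0.0095 F [-4.9 -1.3 -0.9]
toolR [[-0.247, 0.911, 0.33], [0.969, 0.231, 0.089], [0.005, 0.342, -0.94]]
[-0.75  0.77  0.42  1.24 -0.28  0.84 -0.09]
[{"linear": [0, 0.004, 0.024], "dr": [-3.0, -0.4, 0.1], "jaw": 1}, {"linear": [0.0, 0.004, 0.023], "dr": [-3.0, 0.0, 0.0], "jaw": 1}, {"linear": [0.0, 0.001, 0.024], "dr": [-3.0, 0.0, 0.0], "jaw": 1}, {"linear": [0.0, -0.002, 0.023], "dr": [-3.0, 0.0, 0.0], "jaw": 1}, {"linear": [0.0, -0.005, 0.023], "dr": [-3.0, 0.0, 0.0], "jaw": 1}, {"linear": [0, -0.008, 0.021], "dr": [-3.0, 0.0, 0.0], "jaw": 1}, {"linear": [0, -0.011, 0.02], "dr": [-3.0, 0.0, 0.0], "jaw": 1}, {"linear": [0.0, -0.014, 0.018], "dr": [-3.0, 0.0, 0.0], "jaw": 1}]
```

>>> {"api": "drive_tool", "payload": {
  "commands": [
    {"linear":[0,0.006,0.023],"dr":[-2,0,0],"jaw":1},
    {"linear":[0,0.004,0.023],"dr":[-2,0,0],"jaw":1},
    {"linear":[0,0.001,0.024],"dr":[-2,0,0],"jaw":1},
    {"linear":[0,-0.002,0.023],"dr":[-2,0,0],"jaw":1}
  ]
}}

```text
clock: 6.0
tcp_pos: [0.8784, 0.3842, 0.1187]
orientation: [1.713, 2.203, 0.555]
contact_force: [-2.7, -1.5, 1.0]
grip_width: 0.0096
```

```bash
python3 - <<'E'
from h import *
print(thnow());o,_=st();print(np.round(o['joints'],2))
t0=thnow()[0]
plan([arc(t0+5*i,28+1.*i)+(.1,) for i in range(1,6)],1)
E
```

```text
(np.float64(161.4729602585808), np.float64(0.2703528234313905), np.float64(-0.010865362980667943))
t 6.0 tcp [0.8784 0.3842 0.1187] w 0.0096 F [-2.7 -1.5  1. ]
toolR [[-0.247, 0.855, 0.455], [0.969, 0.216, 0.12], [0.004, 0.471, -0.882]]
[-0.73  0.86  0.39  1.3  -0.31  0.55 -0.07]
[{"linear": [0, -0.005, 0.023], "dr": [-0.9, -0.3, 0.1], "jaw": 1}, {"linear": [0.0, -0.007, 0.022], "dr": [-1.0, 0, 0.0], "jaw": 1}, {"linear": [0, -0.009, 0.021], "dr": [-1.0, 0, 0.0], "jaw": 1}, {"linear": [0, -0.011, 0.02], "dr": [-1.0, 0, 0.0], "jaw": 1}, {"linear": [0, -0.013, 0.019], "dr": [-1.0, 0, 0.0], "jaw": 1}]
```

>>> {"api": "drive_tool", "payload": {
  "commands": [
    {"linear":[0,-0.005,0.023],"dr":[-1,0,0],"jaw":1},
    {"linear":[0,-0.007,0.022],"dr":[-1,0,0],"jaw":1},
    {"linear":[0,-0.009,0.021],"dr":[-1,0,0],"jaw":1},
    {"linear":[0,-0.011,0.018],"dr":[-1,0,0],"jaw":1}
  ]
}}

```text
clock: 6.5
tcp_pos: [0.8928, 0.3886, 0.0363]
orientation: [1.676, 2.155, 0.63]
contact_force: [-39.5, -8.4, 78.4]
grip_width: 0.0093
```

```bash
python3 - <<'E'
from h import *
print(thnow());o,_=st();print(np.round(o['joints'],2))
E
```

```text
(np.float64(179.40243962224122), np.float64(0.2700998473037805), np.float64(-0.011584422447169404))
t 6.5 tcp [0.8928 0.3886 0.0363] w 0.0093 F [-39.5  -8.4  78.4]
toolR [[-0.248, 0.819, 0.517], [0.969, 0.206, 0.137], [0.005, 0.535, -0.845]]
[-0.72  0.96  0.35  1.35 -0.33  0.33 -0.06]
```

>>> {"api": "drive_tool", "payload": {
  "commands": [
    {"linear":[0,0,0],"dr":[0,0,0],"jaw":1},
    {"linear":[0,0,0],"dr":[0,0,0],"jaw":0.65},
    {"linear":[0,0,0],"dr":[0,0,0],"jaw":0.65},
    {"linear":[0,0,0],"dr":[0,0,0],"jaw":0.65}
  ]
}}

```text
clock: 7.0
tcp_pos: [0.8941, 0.3898, 0.039]
orientation: [1.674, 2.154, 0.635]
contact_force: [-0.6, -0.7, 3.8]
grip_width: 0.0302
```

>>> {"api": "drive_tool", "payload": {
  "commands": [
    {"linear":[0,0,-0.02],"dr":[0,0,0],"jaw":0.65},
    {"linear":[0,0,-0.05],"dr":[0,0,0],"jaw":0.65},
    {"linear":[0,0,-0.05],"dr":[0,0,0],"jaw":0.65},
    {"linear":[0,0,-0.05],"dr":[8,0,0],"jaw":0.5},
    {"linear":[0,0,-0.05],"dr":[8,0,0],"jaw":0.2},
    {"linear":[0,-0.02,-0.05],"dr":[8,0,0],"jaw":0},
    {"linear":[0,-0.05,-0.02],"dr":[8,0,0],"jaw":0}
  ]
}}

```text
clock: 7.88
tcp_pos: [0.6909, 0.335, 0.2893]
orientation: [-1.917, -2.471, 0.015]
contact_force: [0.8, -0.3, -0.9]
grip_width: 0.0855
```

```bash
python3 - <<'E'
from h import *
o,R=st();grab('wrist','w3');grab('top','top3')
t=cv2.imread('pics/top3.png')
cv2.imwrite('pics/c4.png',cv2.resize(t[85:265,20:190],None,fx=4,fy=4,interpolation=2)[:600])
E
```

```text
t 7.88 tcp [0.6909 0.335  0.2893] w 0.0855 F [ 0.8 -0.3 -0.9]
toolR [[-0.248, 0.968, -0.017], [0.969, 0.248, 0.001], [0.005, -0.016, -1.0]]
```

View pics/w3.png

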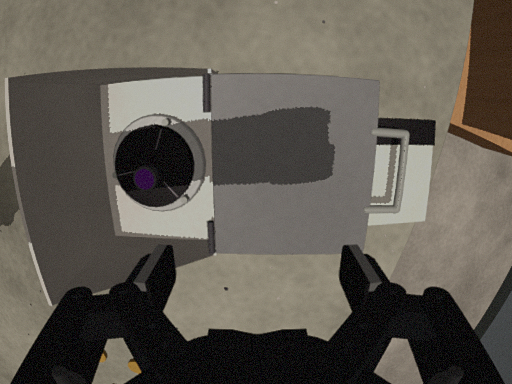

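View pics/c4.png

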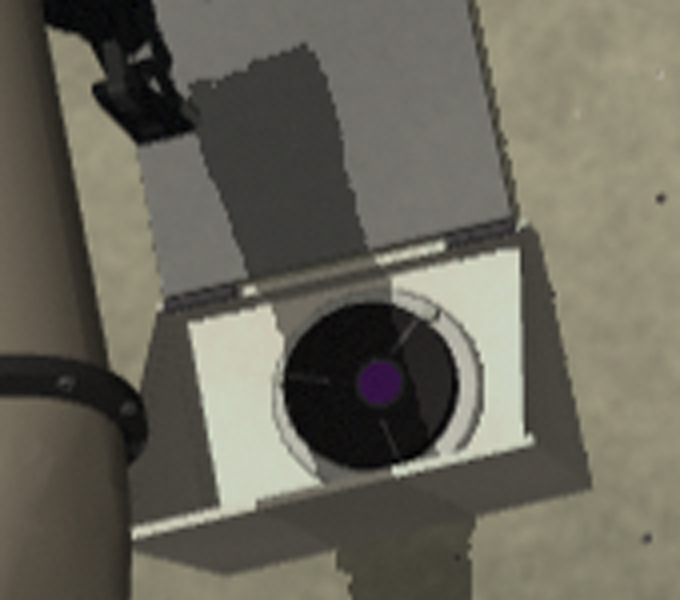

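```bash
cat > loc.py <<'E'
from h import *
def mask_purple(im):
    h=cv2.cvtColor(im,cv2.COLOR_RGB2HSV);return cv2.inRange(h,(125,80,30),(160,255,255))
def plate(f,fish,box):
    im,c=load(f);x0,x1,y0,y1=box
    g=im.astype(int).max(2);m=np.zeros(g.shape,np.uint8);sub=((g<48)|(mask_purple(im)>0))
    m[y0:y1,x0:x1]=sub[y0:y1,x0:x1]*255
    m=cv2.morphologyEx(m,cv2.MORPH_CLOSE,np.ones((7,7)))
    cs,_=cv2.findContours(m,0,1);k=max(cs,key=cv2.contourArea);k=cv2.convexHull(k)
    # contour points to plane z=.04, circle fit
    P=np.array([onz(c,u,v,.04,fish)[:2] for u,v in k[:,0]])
    A=np.c_[2*P,np.ones(len(P))];s=np.linalg.lstsq(A,(P**2).sum(1),rcond=None)[0];r=np.sqrt(s[2]+s[0]**2+s[1]**2)
    print(f,'plate',np.round(s[:2],4),'r',r.round(4),len(P), 'res',np.abs(np.hypot(*(P-s[:2]).T)-r).max().round(4))
    m=mask_purple(im);cs,_=cv2.findContours(m,0,1);k=max(cs,key=cv2.contourArea)
    (u,v),(w,h),_=cv2.fitEllipse(k);print(' purple px',u,v,w,h,'z.056',np.round(onz(c,u,v,.056,fish),4))
if __name__=='__main__':
    plate('top3',False,(80,145,155,210));plate('w3',True,(105,205,115,215))
E
python3 loc.py
```

```text
top3 plate [0.5405 0.2874] r 0.0598 25 res 0.0026
 purple px 114.41615295410156 180.2272491455078 9.777239799499512 10.396780014038086 z.056 [0.5398 0.2764 0.056 ]
w3 plate [0.5459 0.291 ] r 0.0604 33 res 0.0051
 purple px 143.98858642578125 178.8500213623047 18.055755615234375 20.59253692626953 z.056 [0.541  0.2757 0.056 ]
```

```bash
python3 - <<'E'
from h import *
plan([((.5400,.276,.24),Rt(14.07))],0.35)
E
```

```text
[{"linear": [-0.005, -0.04, 0.013], "dr": [-0.2, -0.1, 0.1], "jaw": 0.35}, {"linear": [-0.005, -0.04, 0.013], "dr": [-0.3, -0.1, 0.1], "jaw": 0.35}, {"linear": [-0.005, -0.04, 0.013], "dr": [-0.2, 0, 0.1], "jaw": 0.35}, {"linear": [-0.005, -0.04, 0.012], "dr": [-0.3, -0.1, 0.0], "jaw": 0.35}]
```

>>> {"api": "drive_tool", "payload": {
  "commands": [
    {"linear":[-0.005,-0.04,0.013],"dr":[-0.3,0,0],"jaw":0.35},
    {"linear":[-0.005,-0.04,0.013],"dr":[-0.3,-0.1,0],"jaw":0.35},
    {"linear":[-0.005,-0.04,0.013],"dr":[-0.3,0,0],"jaw":0.35},
    {"linear":[-0.005,-0.04,0.013],"dr":[0,0,0],"jaw":0.35},
    {"linear":[0,0,0],"dr":[0,0,0],"jaw":0.35}
  ]
}}

```text
clock: 8.6
tcp_pos: [0.5318, 0.2726, 0.2333]
orientation: [-1.922, -2.481, -0.005]
contact_force: [1.0, -0.3, 0.2]
grip_width: 0.0555
```

```bash
python3 - <<'E'
from h import *
o,R=st();grab('wrist','w4')
plan([((.5400,.276,.13),Rt(14.07))],0.35)
E
```

```text
t 8.6 tcp [0.5318 0.2726 0.2333] w 0.0555 F [ 1.  -0.3  0.2]
toolR [[-0.25, 0.968, -0.001], [0.968, 0.25, 0.004], [0.004, 0.0, -1.0]]
[{"linear": [0.0, 0.003, 0.052], "dr": [0.1, -0.1, 0.2], "jaw": 0.35}, {"linear": [0.0, 0.003, 0.052], "dr": [0.1, -0.2, 0.2], "jaw": 0.35}]
```

View pics/w4.png

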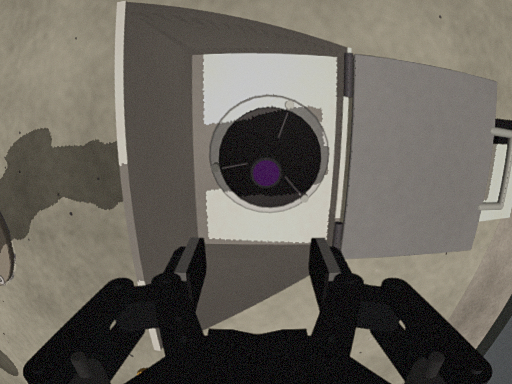

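```bash
python3 -c "
from loc import *
plate('w4',True,(205,330,95,210))
im,c=load('w4')
for X in [(.541,.288,.04),(.540,.276,.056)]: print(proj(c,X,True))
# turntable r=74 at its top? sample projected circle
"
```

```text
w4 plate [0.5424 0.2898] r 0.0585 42 res 0.0008
 purple px 265.73419189453125 172.6359100341797 25.08424186706543 26.28445816040039 z.056 [0.5408 0.2756 0.056 ]
[268.25323346 159.35652294]
[265.10612837 172.14583697]
```

>>> {"api": "drive_tool", "payload": {
  "commands": [
    {"linear":[0.001,0.009,0.05],"dr":[0,0,0.2],"jaw":0.35},
    {"linear":[0,0,0.05],"dr":[0,0,0],"jaw":0.35},
    {"linear":[0,0,0],"dr":[0,0,0],"jaw":0.35}
  ]
}}

```text
clock: 9.02
tcp_pos: [0.5472, 0.2803, 0.1349]
orientation: [1.926, 2.48, 0.022]
contact_force: [-0.3, 0.2, 0.9]
grip_width: 0.0556
```

```bash
python3 - <<'E'
from h import *
o,R=st();grab('wrist','w5');grab('side','s5')
s=cv2.imread('pics/s5.png');cv2.imwrite('pics/s5c.png',cv2.resize(s[0:200,0:270],None,fx=2.9,fy=2.9,interpolation=2))
plan([((.5405,.2758,.045),Rt(14.07))],0.35)
E
```

```text
t 9.03 tcp [0.5472 0.2803 0.1349] w 0.0556 F [-0.3  0.2  0.9]
toolR [[-0.248, 0.969, 0.01], [0.969, 0.248, 0.01], [0.007, 0.013, -1.0]]
[{"linear": [-0.002, -0.006, 0.047], "dr": [0.6, -0.3, 0.1], "jaw": 0.35}, {"linear": [-0.002, -0.006, 0.047], "dr": [0.5, -0.2, 0.1], "jaw": 0.35}]
```

View pics/w5.png

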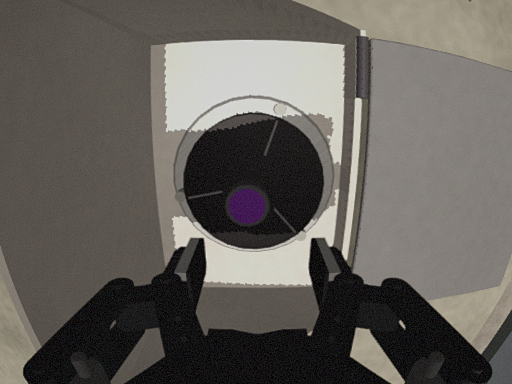

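View pics/s5c.png

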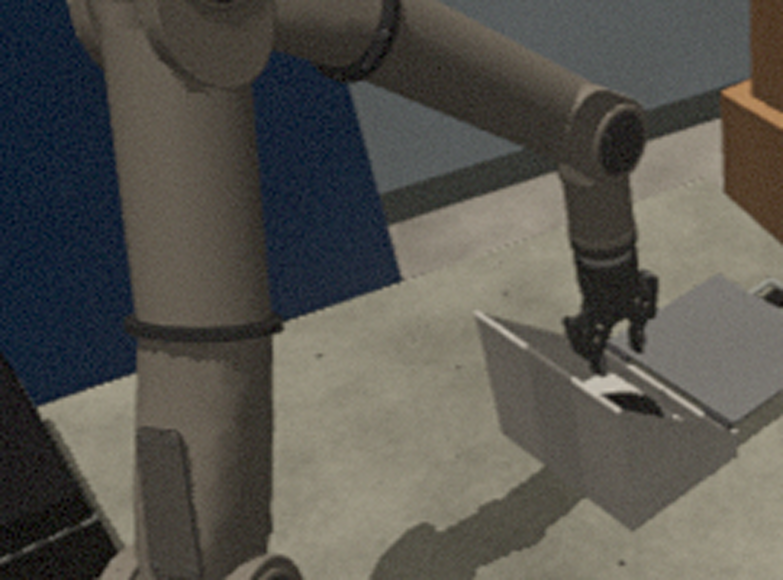

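```bash
python3 -c "
from loc import *
plate('w5',True,(175,335,105,240))
"
```

```text
w5 plate [0.5426 0.2897] r 0.0586 37 res 0.0005
 purple px 246.7716522216797 205.87449645996094 34.44437026977539 36.227027893066406 z.056 [0.5408 0.2757 0.056 ]
```

>>> {"api": "drive_tool", "payload": {
  "commands": [
    {"linear":[-0.002,-0.006,0.045],"dr":[0.5,-0.3,0],"jaw":0.35},
    {"linear":[-0.001,-0.003,0.025],"dr":[0,0,0],"jaw":0.35},
    {"linear":[0,0,0],"dr":[0,0,0],"jaw":0.35}
  ]
}}

```text
clock: 9.5
tcp_pos: [0.5498, 0.2806, 0.0759]
orientation: [1.922, 2.474, 0.04]
contact_force: [0.3, -0.7, 0.2]
grip_width: 0.0555
```

```bash
python3 - <<'E'
from h import *
plan([((.5405,.2758,.045),Rt(14.07))],0.35)
E
```

```text
[{"linear": [-0.003, -0.011, 0.031], "dr": [1.4, -0.5, 0.2], "jaw": 0.35}]
```

>>> {"api": "drive_tool", "payload": {
  "commands": [
    {"linear":[-0.003,-0.011,0],"dr":[1.4,-0.5,0.2],"jaw":0.35},
    {"linear":[0,0,0],"dr":[0,0,0],"jaw":0.35}
  ]
}}

```text
clock: 9.75
tcp_pos: [0.5421, 0.2759, 0.0799]
orientation: [1.931, 2.476, 0.008]
contact_force: [0.7, 0.2, -0.0]
grip_width: 0.0554
```

```bash
python3 - <<'E'
from h import *
st()
plan([((.5405,.2758,.045),Rt(14.07))],0.35)
E
```

```text
t 9.75 tcp [0.5421 0.2759 0.0799] w 0.0554 F [ 0.7  0.2 -0. ]
toolR [[-0.243, 0.97, 0.005], [0.97, 0.243, 0.003], [0.002, 0.005, -1.0]]
[{"linear": [0.0, -0.002, 0.035], "dr": [0.3, -0.1, 0.0], "jaw": 0.35}]
```

>>> {"api": "drive_tool", "payload": {
  "commands": [
    {"linear":[0,-0.003,0.017],"dr":[0.3,-0.1,0],"jaw":0.35},
    {"linear":[0,-0.001,0.017],"dr":[0.2,0,0],"jaw":0.35},
    {"linear":[0,0,0],"dr":[0,0,0],"jaw":0.35}
  ],
  "force": 30
}}

```text
clock: 10.12
tcp_pos: [0.5385, 0.2756, 0.0448]
orientation: [-1.93, -2.476, 0.002]
contact_force: [0.0, 0.2, 0.2]
grip_width: 0.0549
```

```bash
python3 - <<'E'
from h import *
st()
plan([((.5405,.2758,.045),Rt(14.07))],0.35)
E
```

```text
t 10.12 tcp [0.5385 0.2756 0.0448] w 0.0549 F [0.  0.2 0.2]
toolR [[-0.244, 0.97, -0.003], [0.97, 0.244, 0.0], [0.001, -0.002, -1.0]]
[{"linear": [0, 0.002, 0], "dr": [-0.1, -0.1, 0.0], "jaw": 0.35}]
```

>>> {"api": "drive_tool", "payload": {
  "commands": [
    {"linear":[0,0.002,0],"dr":[0,0,0],"jaw":0.6},
    {"linear":[0,0,0],"dr":[0,0,0],"jaw":1},
    {"linear":[0,0,0],"dr":[0,0,0],"jaw":1},
    {"linear":[0,0,0],"dr":[0,0,0],"jaw":1}
  ],
  "force": 30
}}

```text
clock: 10.62
tcp_pos: [0.5411, 0.276, 0.0448]
orientation: [-1.931, -2.476, 0.002]
contact_force: [-0.8, -0.1, 0.5]
grip_width: 0.0346
```

```bash
python3 - <<'E'
from h import *
s=plan([((.541,.276,.28),Rt(14.07))],1)
print();plan([((.6444,-.2265,.2),Rt(14.07))],1,start=s,step=.06)
E
```

```text
[{"linear": [0.0, 0, -0.047], "dr": [0, 0, 0.0], "jaw": 1}, {"linear": [0.0, 0, -0.047], "dr": [0, 0, 0.0], "jaw": 1}, {"linear": [0, 0, -0.047], "dr": [-0.1, 0, 0.0], "jaw": 1}, {"linear": [0.0, 0, -0.047], "dr": [0.0, 0, 0.0], "jaw": 1}, {"linear": [0.0, 0.0, -0.047], "dr": [0, 0, 0.0], "jaw": 1}]

[{"linear": [-0.057, -0.002, 0.009], "dr": [0, 0, 0.0], "jaw": 1}, {"linear": [-0.057, -0.003, 0.009], "dr": [0, 0, 0.0], "jaw": 1}, {"linear": [-0.057, -0.002, 0.009], "dr": [0, 0, 0.0], "jaw": 1}, {"linear": [-0.057, -0.003, 0.009], "dr": [0, 0, 0.0], "jaw": 1}, {"linear": [-0.057, -0.002, 0.009], "dr": [0, 0, 0.0], "jaw": 1}, {"linear": [-0.057, -0.003, 0.009], "dr": [0, 0, 0.0], "jaw": 1}, {"linear": [-0.057, -0.002, 0.009], "dr": [0, 0, 0.0], "jaw": 1}, {"linear": [-0.057, -0.003, 0.009], "dr": [0, 0, 0.0], "jaw": 1}]
[{"linear": [-0.057, -0.002, 0.009], "dr": [0, 0, 0.0], "jaw": 1}]
```

>>> {"api": "drive_tool", "payload": {
  "commands": [
    {"linear":[0,0,-0.02],"dr":[0,0,0],"jaw":1},
    {"linear":[0,0,-0.047],"dr":[0,0,0],"jaw":1},
    {"linear":[0,0,-0.05],"dr":[0,0,0],"jaw":1},
    {"linear":[0,0,-0.05],"dr":[0,0,0],"jaw":1},
    {"linear":[0,0,-0.05],"dr":[0,0,0],"jaw":1},
    {"linear":[-0.03,0,-0.02],"dr":[0,0,0],"jaw":1}
  ]
}}

```text
clock: 11.38
tcp_pos: [0.5478, 0.2481, 0.2951]
orientation: [-1.927, -2.479, -0.002]
contact_force: [0.4, 0.7, -1.2]
grip_width: 0.0343
```

>>> {"api": "drive_tool", "payload": {
  "commands": [
    {"linear":[-0.05,-0.002,0],"dr":[0,0,0],"jaw":1},
    {"linear":[-0.057,-0.003,0],"dr":[0,0,0],"jaw":1},
    {"linear":[-0.057,-0.002,0],"dr":[0,0,0],"jaw":1},
    {"linear":[-0.057,-0.003,0.009],"dr":[0,0,0],"jaw":1},
    {"linear":[-0.057,-0.002,0.009],"dr":[0,0,0],"jaw":1},
    {"linear":[-0.05,-0.003,0.009],"dr":[0,0,0],"jaw":1},
    {"linear":[-0.05,-0.002,0.009],"dr":[0,0,0],"jaw":1},
    {"linear":[0,0,0],"dr":[0,0,0],"jaw":1}
  ]
}}

```text
clock: 12.38
tcp_pos: [0.6275, -0.1374, 0.2727]
orientation: [1.927, 2.47, 0.028]
contact_force: [-1.0, 0.7, 0.3]
grip_width: 0.0342
```

```bash
python3 - <<'E'
from h import *
st();grab('wrist','w6');grab('top','t6')
E
```

```text
t 12.38 tcp [ 0.6275 -0.1374  0.2727] w 0.0342 F [-1.   0.7  0.3]
toolR [[-0.243, 0.97, 0.018], [0.97, 0.243, 0.009], [0.004, 0.019, -1.0]]
```

View pics/w6.png

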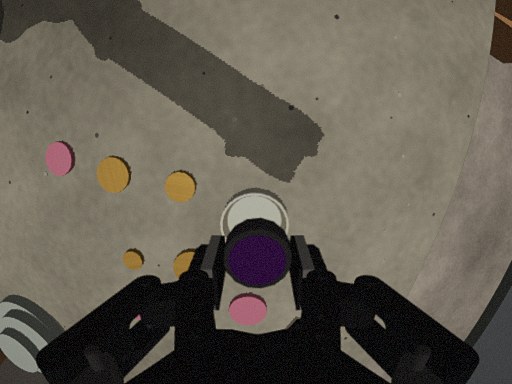

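View pics/t6.png

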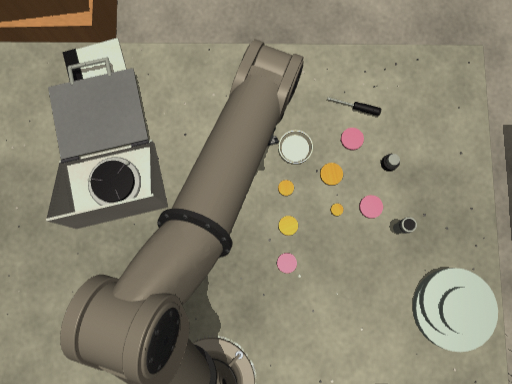

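```bash
python3 - <<'E'
from loc import *
try: plate('t6',False,(80,145,150,210))
except Exception as e: print(e)
im,c=load('t6');h=cv2.cvtColor(im,cv2.COLOR_RGB2HSV)
m=np.zeros(im.shape[:2],np.uint8);m[125:170,270:320]=(im[125:170,270:320].min(2)>165)*255
cs,_=cv2.findContours(m,0,1);k=cv2.convexHull(max(cs,key=cv2.contourArea))
(u,v),d,_=cv2.fitEllipse(k);print(u,v,d,[np.round(onz(c,u,v,z),4) for z in(.005,.024)])
plan([((.6444,-.2265,.12),Rt(14.07))],1,step=.06)
E
```

```text
t6 plate [0.5403 0.2869] r 0.0591 25 res 0.0021
max() iterable argument is empty
294.92413330078125 148.04116821289062 (26.01521110534668, 27.123868942260742) [array([ 0.6491, -0.2282,  0.005 ]), array([ 0.644 , -0.2267,  0.024 ])]
[{"linear": [-0.024, -0.003, 0.038], "dr": [0.3, -0.1, 0.1], "jaw": 1}, {"linear": [-0.024, -0.003, 0.038], "dr": [0.3, -0.1, 0.1], "jaw": 1}, {"linear": [-0.024, -0.002, 0.038], "dr": [0.3, -0.1, 0.1], "jaw": 1}, {"linear": [-0.024, -0.002, 0.038], "dr": [0.3, -0.1, 0.1], "jaw": 1}]
```

>>> {"api": "drive_tool", "payload": {
  "commands": [
    {"linear":[-0.024,-0.001,0.038],"dr":[0.4,0,0],"jaw":1},
    {"linear":[-0.024,-0.001,0.038],"dr":[0.3,0,0],"jaw":1},
    {"linear":[-0.024,-0.001,0.038],"dr":[0.3,0,0],"jaw":1},
    {"linear":[-0.022,0,0.035],"dr":[0.3,0,0],"jaw":1},
    {"linear":[0,0,0],"dr":[0,0,0],"jaw":1}
  ]
}}

```text
clock: 13.1
tcp_pos: [0.6569, -0.211, 0.1245]
orientation: [-1.901, -2.495, -0.02]
contact_force: [-0.4, 0.3, -0.2]
grip_width: 0.0344
```

```bash
python3 - <<'E'
from h import *
st();grab('wrist','w7')
plan([((.6475,-.228,.05),Rt(14.07)),((.6475,-.228,.011),Rt(14.07))],1,step=.03)
E
```

```text
t 13.1 tcp [ 0.6569 -0.211   0.1245] w 0.0344 F [-0.4  0.3 -0.2]
toolR [[-0.265, 0.964, 0.004], [0.964, 0.265, 0.013], [0.012, 0.007, -1.0]]
[{"linear": [-0.005, -0.005, 0.025], "dr": [0.2, -0.2, 0.5], "jaw": 1}, {"linear": [-0.005, -0.005, 0.025], "dr": [0.2, -0.2, 0.4], "jaw": 1}, {"linear": [-0.005, -0.005, 0.025], "dr": [0.2, -0.2, 0.5], "jaw": 1}, {"linear": [0, 0.0, 0.019], "dr": [0, 0, 0], "jaw": 1}, {"linear": [0, 0.0, 0.019], "dr": [0, 0, 0], "jaw": 1}]
```

View pics/w7.png

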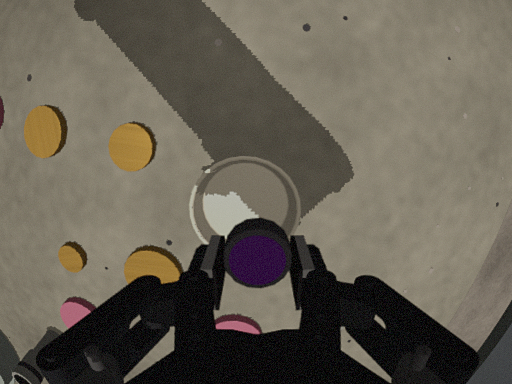

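```bash
python3 - <<'E'
from h import *
im,c=load('w7')
# rim points picked, z=.024
pts=[(190,207),(301,207),(244,156),(207,170),(283,172),(197,230)]
P=np.array([onz(c,u,v,.024,True)[:2] for u,v in pts])
A=np.c_[2*P,np.ones(len(P))];s=np.linalg.lstsq(A,(P**2).sum(1),rcond=None)[0];print(s[:2],np.sqrt(s[2]+s[:2]@s[:2]))
for z in(.005,):
  a=onz(c,202,205,z,True);b=onz(c,290,205,z,True);print((a+b)/2)
E
```

```text
[ 0.65128206 -0.22790636] 0.04830074099914336
[ 0.65160659 -0.22895124  0.005     ]
```

>>> {"api": "drive_tool", "payload": {
  "commands": [
    {"linear":[-0.005,-0.004,0.02],"dr":[0.2,-0.2,0.5],"jaw":1},
    {"linear":[-0.005,-0.004,0.02],"dr":[0.2,-0.2,0.5],"jaw":1},
    {"linear":[-0.004,-0.002,0.015],"dr":[0.2,-0.2,0.2],"jaw":1},
    {"linear":[0,0,0],"dr":[0,0,0],"jaw":1}
  ]
}}

```text
clock: 13.65
tcp_pos: [0.6545, -0.2224, 0.0713]
orientation: [1.923, 2.481, 0.005]
contact_force: [-1.1, -0.5, 0.1]
grip_width: 0.0346
```

```bash
python3 - <<'E'
from h import *
st()
plan([((.650,-.228,.011),Rt(14.07))],1,step=.02)
E
```

```text
t 13.65 tcp [ 0.6545 -0.2224  0.0713] w 0.0346 F [-1.1 -0.5  0.1]
toolR [[-0.25, 0.968, 0.004], [0.968, 0.25, 0.001], [0.0, 0.004, -1.0]]
[{"linear": [-0.001, -0.002, 0.015], "dr": [0.1, 0, 0.1], "jaw": 1}, {"linear": [-0.001, -0.002, 0.015], "dr": [0.0, 0, 0.1], "jaw": 1}, {"linear": [-0.001, -0.002, 0.015], "dr": [0.1, 0, 0.1], "jaw": 1}, {"linear": [-0.001, -0.001, 0.015], "dr": [0.0, 0, 0.1], "jaw": 1}]
```

>>> {"api": "drive_tool", "payload": {
  "commands": [
    {"linear":[-0.003,-0.004,0.015],"dr":[0,0,0],"jaw":1},
    {"linear":[-0.001,-0.002,0.015],"dr":[0,0,0],"jaw":1},
    {"linear":[-0.001,-0.001,0.014],"dr":[0,0,0],"jaw":1},
    {"linear":[0,0,0.01],"dr":[0,0,0],"jaw":1},
    {"linear":[0,0,0],"dr":[0,0,0],"jaw":1}
  ]
}}

```text
clock: 14.28
tcp_pos: [0.649, -0.2296, 0.0135]
orientation: [1.923, 2.481, 0.006]
contact_force: [0.3, 0.7, -0.5]
grip_width: 0.0346
```

```bash
python3 - <<'E'
from h import *
st()
E
```

```text
t 14.28 tcp [ 0.649  -0.2296  0.0135] w 0.0346 F [ 0.3  0.7 -0.5]
toolR [[-0.249, 0.968, 0.004], [0.968, 0.249, 0.001], [0.0, 0.004, -1.0]]
```

>>> {"api": "drive_tool", "payload": {
  "commands": [
    {"linear":[0,0,0.003],"dr":[0,0,0],"jaw":1},
    {"linear":[0,0,0],"dr":[0,0,0],"jaw":1}
  ]
}}

```text
clock: 14.52
tcp_pos: [0.6496, -0.2297, 0.0109]
orientation: [1.922, 2.48, 0.006]
contact_force: [-0.9, -0.5, -0.5]
grip_width: 0.0347
```

>>> {"api": "drive_tool", "payload": {
  "commands": [
    {"linear":[0,0,0.002],"dr":[0,0,0],"jaw":1},
    {"linear":[0,0,0],"dr":[0,0,0],"jaw":1}
  ]
}}

```text
clock: 14.78
tcp_pos: [0.6504, -0.2299, 0.0099]
orientation: [1.921, 2.479, 0.007]
contact_force: [0.6, 0.3, -0.1]
grip_width: 0.0342
```

>>> {"api": "drive_tool", "payload": {
  "commands": [
    {"linear":[0,0,0.001],"dr":[0,0,0],"jaw":1},
    {"linear":[0,0,0],"dr":[0,0,0],"jaw":0.5},
    {"linear":[0,0,0],"dr":[0,0,0],"jaw":0.5},
    {"linear":[0,0,0],"dr":[0,0,0],"jaw":0.5},
    {"linear":[0,0,-0.03],"dr":[0,0,0],"jaw":0.5},
    {"linear":[0,0,-0.06],"dr":[0,0,0],"jaw":0.4},
    {"linear":[0,0,-0.06],"dr":[0,0,0],"jaw":0.1},
    {"linear":[0,0,-0.05],"dr":[0,0,0],"jaw":0}
  ]
}}

```text
clock: 15.78
tcp_pos: [0.6465, -0.2284, 0.2091]
orientation: [-1.921, -2.48, -0.001]
contact_force: [0.7, 0.5, 0.3]
grip_width: 0.0842
```

```bash
python3 - <<'E'
from h import *
st();grab('wrist','w8')
E
```

```text
t 15.78 tcp [ 0.6465 -0.2284  0.2091] w 0.0842 F [0.7 0.5 0.3]
toolR [[-0.25, 0.968, -0.003], [0.968, 0.25, 0.003], [0.004, -0.002, -1.0]]
```

View pics/w8.png

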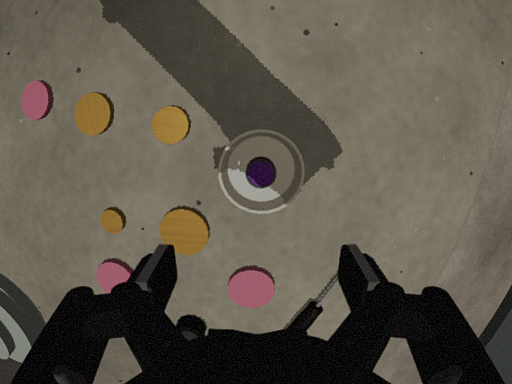

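```bash
cat >> loc.py <<'E'
def discs(f,fish,z=.012,rng=((12,120,80),(32,255,255)),box=None):
    im,c=load(f);h=cv2.cvtColor(im,cv2.COLOR_RGB2HSV);m=cv2.inRange(h,*rng);out=[]
    if box: mm=np.zeros_like(m);x0,x1,y0,y1=box;mm[y0:y1,x0:x1]=m[y0:y1,x0:x1];m=mm
    cs,_=cv2.findContours(m,0,1)
    for k in cs:
        if cv2.contourArea(k)<60: continue
        k=cv2.convexHull(k);P=np.array([onz(c,u,v,z,fish)[:2] for u,v in k[:,0]])
        A=np.c_[2*P,np.ones(len(P))];s=np.linalg.lstsq(A,(P**2).sum(1),rcond=None)[0];r=np.sqrt(s[2]+s[0]**2+s[1]**2)
        print(f,'px',k[:,0].mean(0).round(),'c',s[:2].round(4),'d',(2*r*1000).round(1),'res',(np.abs(np.hypot(*(P-s[:2]).T)-r).max()*1000).round(1))
E
python3 - <<'E'
from loc import *
discs('w8',True);discs('w6',True);discs('t6',False)
plan([((.573,-.331,.12),Rt(14.07))],.1)
E
```

```text
w8 px [111. 223.] c [ 0.4722 -0.345 ] d 34.8 res 0.7
w8 px [184. 230.] c [ 0.5749 -0.3313] d 64.8 res 0.4
w8 px [169. 124.] c [ 0.5336 -0.2012] d 44.9 res 0.4
w8 px [ 93. 115.] c [ 0.4257 -0.2075] d 54.8 res 0.4
w6 px [181. 263.] c [ 0.5625 -0.3267] d 44.9 res 16.0
w6 px [132. 260.] c [ 0.4722 -0.3443] d 35.1 res 0.5
w6 px [178. 186.] c [ 0.5334 -0.2004] d 44.9 res 0.5
w6 px [112. 174.] c [ 0.4258 -0.2071] d 55.1 res 0.6
w6 px [502.  18.] c [0.992  0.2357] d 39.4 res 14.3
t6 px [288. 226.] c [ 0.4234 -0.2067] d 54.7 res 0.4
t6 px [336. 209.] c [ 0.4705 -0.344 ] d 35.1 res 0.6
t6 px [285. 188.] c [ 0.5314 -0.2003] d 45.1 res 0.7
t6 px [331. 174.] c [ 0.573  -0.3308] d 64.9 res 0.7
t6 px [52. 19.] c [1.088  0.5284] d 275.2 res 48.2
[{"linear": [-0.026, -0.033, 0.032], "dr": [0.1, 0.0, 0.1], "jaw": 0.1}, {"linear": [-0.026, -0.033, 0.032], "dr": [0.2, 0.0, 0.2], "jaw": 0.1}, {"linear": [-0.026, -0.033, 0.032], "dr": [0.1, 0.1, 0.1], "jaw": 0.1}]
```

>>> {"api": "drive_tool", "payload": {
  "commands": [
    {"linear":[-0.026,-0.033,0.032],"dr":[0,0,0],"jaw":0.1},
    {"linear":[-0.026,-0.033,0.032],"dr":[0.2,0,0.2],"jaw":0.1},
    {"linear":[-0.026,-0.033,0.032],"dr":[0,0.1,0.1],"jaw":0.1},
    {"linear":[0,0,0],"dr":[0,0,0],"jaw":0.1}
  ]
}}

```text
clock: 16.32
tcp_pos: [0.5748, -0.333, 0.1203]
orientation: [1.922, 2.474, 0.009]
contact_force: [-0.7, 0.0, -0.2]
grip_width: 0.0768
```

```bash
python3 - <<'E'
from loc import *
st();grab('wrist','w9');discs('w9',True)
plan([((.574,-.331,.04),Rt(14.07))],.1)
E
```

```text
t 16.32 tcp [ 0.5748 -0.333   0.1203] w 0.0768 F [-0.7  0.  -0.2]
toolR [[-0.247, 0.969, 0.011], [0.969, 0.247, -0.001], [-0.003, 0.01, -1.0]]
w9 px [143. 178.] c [ 0.4721 -0.3453] d 35.0 res 0.5
w9 px [254. 190.] c [ 0.5745 -0.3323] d 64.4 res 0.4
w9 px [244.  32.] c [ 0.5331 -0.2018] d 44.5 res 0.3
w9 px [128.  29.] c [ 0.4253 -0.2084] d 54.8 res 0.4
[{"linear": [0.001, -0.002, 0.041], "dr": [0.4, 0.1, 0.2], "jaw": 0.1}, {"linear": [0.001, -0.002, 0.041], "dr": [0.4, 0.1, 0.2], "jaw": 0.1}]
```

View pics/w9.png

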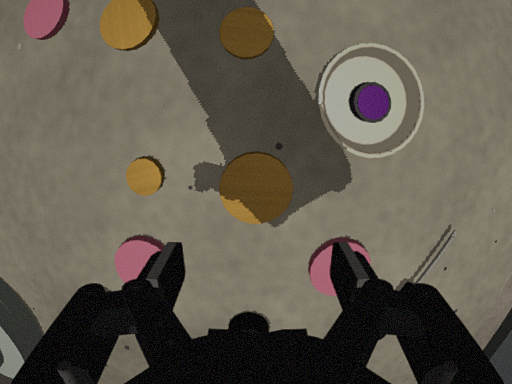

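>>> {"api": "drive_tool", "payload": {
  "commands": [
    {"linear":[0.001,-0.002,0.041],"dr":[0.4,0,0.2],"jaw":0.1},
    {"linear":[0,-0.001,0.036],"dr":[0.3,0,0],"jaw":0.1},
    {"linear":[0,0,0],"dr":[0,0,0],"jaw":0.1}
  ]
}}

```text
clock: 16.75
tcp_pos: [0.5809, -0.3282, 0.0451]
orientation: [1.917, 2.478, 0.004]
contact_force: [0.7, 0.4, -0.1]
grip_width: 0.0766
```

```bash
python3 - <<'E'
from loc import *
st();
plan([((.574,-.3315,.01),Rt(14.07))],.1)
E
```

```text
t 16.75 tcp [ 0.5809 -0.3282  0.0451] w 0.0766 F [ 0.7  0.4 -0.1]
toolR [[-0.251, 0.968, 0.008], [0.968, 0.252, -0.003], [-0.005, 0.007, -1.0]]
[{"linear": [-0.001, -0.008, 0.035], "dr": [0.4, 0.3, 0.5], "jaw": 0.1}]
```

>>> {"api": "drive_tool", "payload": {
  "commands": [
    {"linear":[-0.001,-0.008,0.005],"dr":[0.3,0.3,0.5],"jaw":0.05},
    {"linear":[0,0,0.01],"dr":[0,0,0],"jaw":0.05},
    {"linear":[0,0,0],"dr":[0,0,0],"jaw":0.05}
  ]
}}

```text
clock: 17.12
tcp_pos: [0.5762, -0.3316, 0.0332]
orientation: [1.927, 2.473, 0.006]
contact_force: [0.5, -0.8, -0.7]
grip_width: 0.0814
```

```bash
python3 - <<'E'
from loc import *
st();
plan([((.574,-.3315,.01),Rt(14.07))],.1)
E
```

```text
t 17.12 tcp [ 0.5762 -0.3316  0.0332] w 0.0814 F [ 0.5 -0.8 -0.7]
toolR [[-0.244, 0.97, 0.007], [0.97, 0.244, -0.001], [-0.003, 0.007, -1.0]]
[{"linear": [0.001, -0.002, 0.023], "dr": [0.4, 0.2, 0.1], "jaw": 0.1}]
```

>>> {"api": "drive_tool", "payload": {
  "commands": [
    {"linear":[0.001,-0.003,0.013],"dr":[0.4,0.2,0],"jaw":0.08},
    {"linear":[0,0,0.012],"dr":[0,0,0],"jaw":0.1},
    {"linear":[0,0,0.006],"dr":[0,0,0],"jaw":0.1},
    {"linear":[0,0,0],"dr":[0,0,0],"jaw":0.1}
  ]
}}

```text
clock: 17.62
tcp_pos: [0.5733, -0.3314, 0.0005]
orientation: [-1.931, -2.478, -0.001]
contact_force: [0.1, -0.0, 0.5]
grip_width: 0.077
```

>>> {"api": "drive_tool", "payload": {
  "commands": [
    {"linear":[0,0,0.004],"dr":[0,0,0],"jaw":0.1},
    {"linear":[0,0,0],"dr":[0,0,0],"jaw":0.1}
  ]
}}

```text
clock: 17.88
tcp_pos: [0.5735, -0.3316, -0.0035]
orientation: [1.931, 2.478, 0.001]
contact_force: [0.1, 0.3, 0.4]
grip_width: 0.0771
```

>>> {"api": "drive_tool", "payload": {
  "commands": [
    {"linear":[0,0,0.002],"dr":[0,0,0],"jaw":0.1},
    {"linear":[0,0,0],"dr":[0,0,0],"jaw":0.2},
    {"linear":[0,0,0],"dr":[0,0,0],"jaw":0.5},
    {"linear":[0,0,0],"dr":[0,0,0],"jaw":0.5}
  ],
  "force": 30
}}

```text
clock: 18.38
tcp_pos: [0.5741, -0.3318, -0.0047]
orientation: [1.93, 2.477, 0.002]
contact_force: [-0.3, 0.1, -0.9]
grip_width: 0.0644
```

```bash
python3 - <<'E'
from loc import *
o,_=st();print(np.round(o['joints'],2))
E
```

```text
t 18.38 tcp [ 0.5741 -0.3318 -0.0047] w 0.0644 F [-0.3  0.1 -0.9]
toolR [[-0.244, 0.97, 0.002], [0.97, 0.244, -0.0], [-0.0, 0.002, -1.0]]
[ 0.12  0.79  0.45  1.75 -0.49  0.71  1.08]
```

>>> {"api": "drive_tool", "payload": {
  "commands": [
    {"linear":[0,0,0],"dr":[0,0,0],"jaw":0.1},
    {"linear":[0,0,0],"dr":[0,0,0],"jaw":0.1},
    {"linear":[0,0,-0.001],"dr":[0,0,9.7],"jaw":0.1},
    {"linear":[0,0,0],"dr":[0,0,10],"jaw":0.1}
  ]
}}

```text
clock: 18.88
tcp_pos: [0.5739, -0.3321, -0.0037]
orientation: [2.336, 2.099, 0.003]
contact_force: [0.7, -0.4, 0.5]
grip_width: 0.0769
```

```bash
python3 - <<'E'
from loc import *
o,_=st();print(np.round(o['joints'],2))
plan([((.5741,-.3318,-.0055),Rt(-75.93))],.1)
E
```

```text
t 18.88 tcp [ 0.5739 -0.3321 -0.0037] w 0.0769 F [ 0.7 -0.4  0.5]
toolR [[0.107, 0.994, 0.002], [0.994, -0.107, 0.0], [0.001, 0.002, -1.0]]
[ 0.06  0.81  0.54  1.76 -0.59  0.74  0.8 ]
[{"linear": [0.0, 0.0, 0.0], "dr": [0.0, 0, 10.0], "jaw": 0.1}, {"linear": [0.0, 0.0, 0.0], "dr": [0.0, 0, 9.9], "jaw": 0.1}, {"linear": [0.0, 0.0, 0.0], "dr": [0.0, 0, 10.0], "jaw": 0.1}, {"linear": [0.0, 0.0, 0.0], "dr": [0.0, -0.1, 10.0], "jaw": 0.1}, {"linear": [0.0, 0, 0.0], "dr": [0.1, 0.0, 10.0], "jaw": 0.1}, {"linear": [0.0, 0, 0.0], "dr": [0, 0.0, 9.9], "jaw": 0.1}, {"linear": [0.0, 0, 0.0], "dr": [0, 0, 10.0], "jaw": 0.1}]
```

>>> {"api": "drive_tool", "payload": {
  "commands": [
    {"linear":[0,0,0],"dr":[0,0,10],"jaw":0.1},
    {"linear":[0,0,0],"dr":[0,0,10],"jaw":0.1},
    {"linear":[0,0,0],"dr":[0,0,10],"jaw":0.1},
    {"linear":[0,0,0],"dr":[0,0,10],"jaw":0.1},
    {"linear":[0,0,0],"dr":[0,0,10],"jaw":0.1},
    {"linear":[0,0,0],"dr":[0,0,10],"jaw":0.1},
    {"linear":[0,0,0],"dr":[0,0,10],"jaw":0.1},
    {"linear":[0,0,0],"dr":[0,0,0],"jaw":0.1}
  ]
}}

```text
clock: 19.88
tcp_pos: [0.5746, -0.3313, -0.0043]
orientation: [3.125, 0.319, 0.004]
contact_force: [-0.3, 0.3, 0.4]
grip_width: 0.0771
```

```bash
python3 - <<'E'
from loc import *
o,_=st();print(np.round(o['joints'],2))
plan([((.5741,-.3318,-.0052),Rt(-75.93))],.1)
E
```

```text
t 19.88 tcp [ 0.5746 -0.3313 -0.0043] w 0.0771 F [-0.3  0.3  0.4]
toolR [[0.979, 0.202, 0.002], [0.202, -0.979, 0.0], [0.002, 0.0, -1.0]]
[-0.11  0.93  0.83  1.77 -0.9   0.87 -0.22]
[{"linear": [-0.001, 0.0, 0.001], "dr": [0.0, -0.1, -2.4], "jaw": 0.1}]
```

>>> {"api": "drive_tool", "payload": {
  "commands": [
    {"linear":[-0.0005,0.0005,0.001],"dr":[0,0,-2.4],"jaw":0.1},
    {"linear":[0,0,0],"dr":[0,0,0],"jaw":0.2},
    {"linear":[0,0,0],"dr":[0,0,0],"jaw":0.6},
    {"linear":[0,0,0],"dr":[0,0,0],"jaw":0.6},
    {"linear":[0,0,0],"dr":[0,0,0],"jaw":0.6}
  ],
  "force": 45
}}

```text
clock: 20.5
tcp_pos: [0.5744, -0.3322, -0.0047]
orientation: [3.116, 0.4, 0.005]
contact_force: [-0.0, 0.2, 0.7]
grip_width: 0.064
```

```bash
python3 - <<'E'
from loc import *
o,_=st()
p=np.array([.574,-.332,.0]);X=np.array([.541,.288])
s=plan([((.578,-.31,.20),Rt(14.07))],.6)
print();s=plan([((.5415,.2885,.25),Rt(14.07))],.6,start=s,step=.06)
E
```

```text
t 20.5 tcp [ 0.5744 -0.3322 -0.0047] w 0.064 F [-0.   0.2  0.7]
toolR [[0.968, 0.252, 0.003], [0.252, -0.968, 0.0], [0.003, 0.001, -1.0]]
[{"linear": [0.001, -0.002, -0.023], "dr": [0.0, 0, -9.9], "jaw": 0.6}, {"linear": [0.001, -0.002, -0.023], "dr": [0.0, 0, -10.0], "jaw": 0.6}, {"linear": [0.002, -0.002, -0.023], "dr": [0.1, 0, -9.9], "jaw": 0.6}, {"linear": [0.002, -0.002, -0.023], "dr": [0, 0, -10.0], "jaw": 0.6}, {"linear": [0.002, -0.001, -0.023], "dr": [0.0, -0.1, -9.9], "jaw": 0.6}, {"linear": [0.002, -0.001, -0.023], "dr": [0.0, 0.0, -9.9], "jaw": 0.6}, {"linear": [0.003, 0, -0.023], "dr": [0.0, 0.0, -10.0], "jaw": 0.6}, {"linear": [0.003, 0.0, -0.023], "dr": [0.1, 0.0, -9.9], "jaw": 0.6}]
[{"linear": [0.002, 0.001, -0.023], "dr": [0, 0, -10.0], "jaw": 0.6}]

[{"linear": [0.054, 0.01, -0.004], "dr": [0, 0, 0.0], "jaw": 0.6}, {"linear": [0.054, 0.01, -0.005], "dr": [0, 0, 0.0], "jaw": 0.6}, {"linear": [0.053, 0.01, -0.004], "dr": [0, 0, 0.0], "jaw": 0.6}, {"linear": [0.054, 0.01, -0.005], "dr": [0, 0, 0.0], "jaw": 0.6}, {"linear": [0.054, 0.01, -0.004], "dr": [0, 0, 0.0], "jaw": 0.6}, {"linear": [0.054, 0.01, -0.005], "dr": [0, 0, 0.0], "jaw": 0.6}, {"linear": [0.054, 0.01, -0.004], "dr": [0, 0, 0.0], "jaw": 0.6}, {"linear": [0.053, 0.01, -0.005], "dr": [0, 0, 0.0], "jaw": 0.6}]
[{"linear": [0.054, 0.01, -0.004], "dr": [0, 0, 0.0], "jaw": 0.6}, {"linear": [0.054, 0.01, -0.005], "dr": [0, 0, 0.0], "jaw": 0.6}, {"linear": [0.054, 0.01, -0.004], "dr": [0, 0, 0.0], "jaw": 0.6}]
```

```bash
python3 - <<'E'
from loc import *
s=plan([((.5743,-.332,.26),Rt(-75.93))],.6)
print();s=plan([((.5423,.2894,.27),Rt(-75.93))],.6,start=s,step=.06)
E
```

```text
[{"linear": [0.0, 0, -0.053], "dr": [0.0, 0, 0.1], "jaw": 0.6}, {"linear": [0.0, 0, -0.053], "dr": [0.0, -0.1, 0.1], "jaw": 0.6}, {"linear": [0.0, 0, -0.053], "dr": [0.0, 0, 0.1], "jaw": 0.6}, {"linear": [0.0, 0.0, -0.053], "dr": [0.0, 0, 0.1], "jaw": 0.6}, {"linear": [0.0, 0, -0.053], "dr": [0.0, -0.1, 0.1], "jaw": 0.6}]

[{"linear": [0.011, -0.056, -0.001], "dr": [0.0, 0.0, 0.0], "jaw": 0.6}, {"linear": [0.011, -0.056, -0.001], "dr": [0.0, 0.0, 0.0], "jaw": 0.6}, {"linear": [0.011, -0.056, -0.001], "dr": [0.0, 0.0, 0.0], "jaw": 0.6}, {"linear": [0.011, -0.056, -0.001], "dr": [0.0, 0.0, 0.0], "jaw": 0.6}, {"linear": [0.011, -0.056, -0.001], "dr": [0.0, 0.0, 0.0], "jaw": 0.6}, {"linear": [0.011, -0.056, -0.001], "dr": [0.0, 0.0, 0.0], "jaw": 0.6}, {"linear": [0.011, -0.056, -0.001], "dr": [0.0, 0.0, 0.0], "jaw": 0.6}, {"linear": [0.011, -0.056, -0.001], "dr": [0.0, 0.0, 0.0], "jaw": 0.6}]
[{"linear": [0.011, -0.055, -0.001], "dr": [0.0, 0.0, 0.0], "jaw": 0.6}, {"linear": [0.011, -0.056, -0.001], "dr": [0.0, 0.0, 0.0], "jaw": 0.6}, {"linear": [0.011, -0.056, -0.001], "dr": [0.0, 0.0, 0.0], "jaw": 0.6}]
```

>>> {"api": "drive_tool", "payload": {
  "commands": [
    {"linear":[0,0,-0.015],"dr":[0,0,0],"jaw":0.6},
    {"linear":[0,0,-0.045],"dr":[0,0,0],"jaw":0.6},
    {"linear":[0,0,-0.053],"dr":[0,0,0],"jaw":0.6},
    {"linear":[0,0,-0.053],"dr":[0,0,0],"jaw":0.6},
    {"linear":[0,0,-0.053],"dr":[0,0,0],"jaw":0.6},
    {"linear":[0,0,-0.05],"dr":[0,0,0],"jaw":0.6}
  ],
  "force": 60
}}

```text
clock: 21.25
tcp_pos: [0.5704, -0.3291, 0.2685]
orientation: [-3.108, -0.398, 0.012]
contact_force: [0.2, -0.4, -3.7]
grip_width: 0.0638
```

>>> {"api": "drive_tool", "payload": {
  "commands": [
    {"linear":[0.006,-0.03,-0.001],"dr":[0,0,0],"jaw":0.6},
    {"linear":[0.011,-0.056,-0.001],"dr":[0,0,0],"jaw":0.6},
    {"linear":[0.011,-0.056,-0.001],"dr":[0,0,0],"jaw":0.6},
    {"linear":[0.011,-0.056,-0.001],"dr":[0,0,0],"jaw":0.6},
    {"linear":[0.011,-0.056,-0.001],"dr":[0,0,0],"jaw":0.6},
    {"linear":[0.011,-0.056,-0.001],"dr":[0,0,0],"jaw":0.6},
    {"linear":[0.011,-0.056,-0.001],"dr":[0,0,0],"jaw":0.6},
    {"linear":[0.011,-0.056,-0.001],"dr":[0,0,0],"jaw":0.6}
  ]
}}

```text
clock: 22.25
tcp_pos: [0.5411, 0.1048, 0.2864]
orientation: [-3.112, -0.377, 0.004]
contact_force: [-0.4, -0.4, -3.8]
grip_width: 0.0636
```

```bash
python3 - <<'E'
from loc import *
o,_=st();print(np.round(o['joints'],2))
s=plan([((.5423,.2894,.27),Rt(-75.93))],.6,step=.055)
E
```

```text
t 22.25 tcp [0.5411 0.1048 0.2864] w 0.0636 F [-0.4 -0.4 -3.8]
toolR [[0.971, 0.239, -0.003], [0.239, -0.971, 0.007], [-0.002, -0.007, -1.0]]
[-1.25  0.53  1.36  1.84 -0.56  1.24 -1.05]
[{"linear": [0.011, -0.045, 0.004], "dr": [-0.1, 0.0, -0.1], "jaw": 0.6}, {"linear": [0.011, -0.045, 0.004], "dr": [-0.1, 0.0, 0], "jaw": 0.6}, {"linear": [0.011, -0.045, 0.004], "dr": [-0.1, 0.1, -0.1], "jaw": 0.6}, {"linear": [0.011, -0.045, 0.004], "dr": [-0.1, 0, 0], "jaw": 0.6}]
```

>>> {"api": "drive_tool", "payload": {
  "commands": [
    {"linear":[0,0,0],"dr":[0,0,-10],"jaw":0.6},
    {"linear":[0,0,0],"dr":[0,0,-10],"jaw":0.6},
    {"linear":[0,0,0],"dr":[0,0,-10],"jaw":0.6}
  ]
}}

```text
clock: 22.62
tcp_pos: [0.5385, 0.112, 0.2857]
orientation: [-2.891, -1.208, 0.007]
contact_force: [-0.4, -0.9, -3.5]
grip_width: 0.0634
```

```bash
python3 - <<'E'
from loc import *
o,_=st();print(np.round(o['joints'],2))
s=plan([((.5423,.2894,.27),Rt(14.07))],.6,step=.055)
E
```

```text
t 22.62 tcp [0.5385 0.112  0.2857] w 0.0634 F [-0.4 -0.9 -3.5]
toolR [[0.703, 0.711, -0.007], [0.711, -0.703, 0.006], [-0.001, -0.009, -1.0]]
[-1.21  0.43  1.21  1.84 -0.44  1.19 -0.64]
[{"linear": [0.021, -0.02, 0.003], "dr": [-0.1, 0, -9.8], "jaw": 0.6}, {"linear": [0.025, -0.016, 0.003], "dr": [-0.1, -0.1, -9.8], "jaw": 0.6}, {"linear": [0.027, -0.012, 0.003], "dr": [-0.1, 0, -9.8], "jaw": 0.6}, {"linear": [0.029, -0.007, 0.003], "dr": [0, 0, -9.8], "jaw": 0.6}, {"linear": [0.029, -0.002, 0.003], "dr": [-0.1, -0.1, -9.7], "jaw": 0.6}, {"linear": [0.029, 0.003, 0.003], "dr": [-0.1, 0, -9.8], "jaw": 0.6}]
```

>>> {"api": "drive_tool", "payload": {
  "commands": [
    {"linear":[0.021,-0.02,0.001],"dr":[0,0,-9.8],"jaw":0.6},
    {"linear":[0.025,-0.016,0.001],"dr":[0,0,-9.8],"jaw":0.6},
    {"linear":[0.027,-0.012,0.001],"dr":[0,0,-9.8],"jaw":0.6},
    {"linear":[0.029,-0.007,0.001],"dr":[0,0,-9.8],"jaw":0.6},
    {"linear":[0.029,-0.002,0.001],"dr":[0,0,-9.8],"jaw":0.6},
    {"linear":[0.029,0.003,0.001],"dr":[0,0,-9.8],"jaw":0.6},
    {"linear":[0,0,0],"dr":[0,0,0],"jaw":0.6}
  ]
}}

```text
clock: 23.5
tcp_pos: [0.537, 0.2888, 0.2825]
orientation: [-1.885, -2.495, 0.003]
contact_force: [-0.6, 0.4, -3.1]
grip_width: 0.0632
```

```bash
python3 - <<'E'
from loc import *
o,_=st();print(np.round(o['joints'],2));grab('wrist','w10')
s=plan([((.5423,.2894,.16),Rt(14.07))],.6,step=.055)
E
```

```text
t 23.5 tcp [0.537  0.2888 0.2825] w 0.0632 F [-0.6  0.4 -3.1]
toolR [[-0.273, 0.962, -0.012], [0.962, 0.273, 0.007], [0.01, -0.01, -1.0]]
[-1.22  0.43  0.86  1.69 -0.36  1.19  0.02]
[{"linear": [0.0, 0.002, 0.041], "dr": [-0.2, -0.2, 0.5], "jaw": 0.6}, {"linear": [0.0, 0.002, 0.041], "dr": [-0.2, -0.1, 0.5], "jaw": 0.6}, {"linear": [0.0, 0.002, 0.041], "dr": [-0.2, -0.2, 0.5], "jaw": 0.6}]
```

View pics/w10.png

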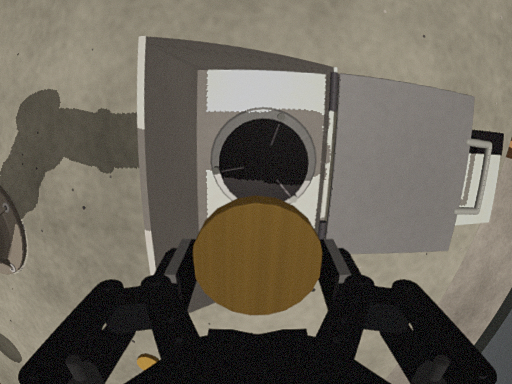

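>>> {"api": "drive_tool", "payload": {
  "commands": [
    {"linear":[0,0.004,0.04],"dr":[-0.2,-0.2,0.5],"jaw":0.6},
    {"linear":[0,0,0.04],"dr":[-0.2,-0.2,0.5],"jaw":0.6},
    {"linear":[0,0,0.04],"dr":[-0.2,-0.2,0.5],"jaw":0.6},
    {"linear":[0,0,0],"dr":[0,0,0],"jaw":0.6}
  ]
}}

```text
clock: 24.05
tcp_pos: [0.5415, 0.282, 0.1621]
orientation: [1.945, 2.461, -0.001]
contact_force: [-0.0, -1.0, -3.2]
grip_width: 0.0637
```

```bash
python3 - <<'E'
from loc import *
o,_=st();grab('wrist','w11')
s=plan([((.5423,.2894,.06),Rt(14.07))],.6,step=.055)
E
```

```text
t 24.05 tcp [0.5415 0.282  0.1621] w 0.0637 F [-0.  -1.  -3.2]
toolR [[-0.231, 0.973, 0.003], [0.973, 0.231, -0.003], [-0.004, 0.002, -1.0]]
[{"linear": [0.004, 0.0, 0.052], "dr": [0.2, 0.1, -0.4], "jaw": 0.6}, {"linear": [0.004, 0.0, 0.052], "dr": [0.2, 0.1, -0.3], "jaw": 0.6}]
```

View pics/w11.png

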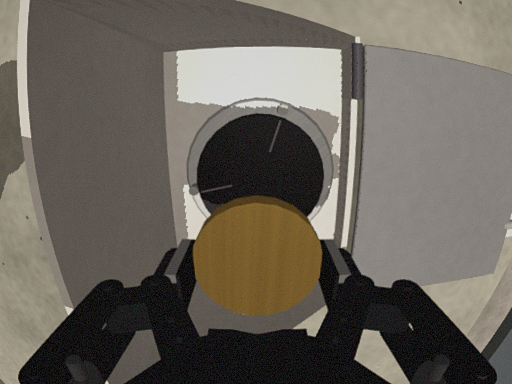

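>>> {"api": "drive_tool", "payload": {
  "commands": [
    {"linear":[0.004,0,0.045],"dr":[0.2,0.1,-0.4],"jaw":0.6},
    {"linear":[0.003,-0.001,0.045],"dr":[0,0,-0.3],"jaw":0.6},
    {"linear":[0,0,0],"dr":[0,0,0],"jaw":0.6}
  ]
}}

```text
clock: 24.48
tcp_pos: [0.5473, 0.2898, 0.0807]
orientation: [1.932, 2.468, 0.02]
contact_force: [-0.2, -0.6, -2.6]
grip_width: 0.0633
```

```bash
python3 - <<'E'
from loc import *
o,_=st();
s=plan([((.5423,.2894,.06),Rt(14.07))],.6,step=.055)
E
```

```text
t 24.48 tcp [0.5473 0.2898 0.0807] w 0.0633 F [-0.2 -0.6 -2.6]
toolR [[-0.24, 0.971, 0.014], [0.971, 0.24, 0.006], [0.002, 0.014, -1.0]]
[{"linear": [0.001, -0.005, 0.021], "dr": [0.8, -0.1, -0.2], "jaw": 0.6}]
```

>>> {"api": "drive_tool", "payload": {
  "commands": [
    {"linear":[0.001,-0.006,0.014],"dr":[0.8,0,-0.2],"jaw":0.6},
    {"linear":[0,0,0.014],"dr":[0.1,0,0],"jaw":0.6},
    {"linear":[0,0,0],"dr":[0,0,0],"jaw":0.6}
  ]
}}

```text
clock: 24.85
tcp_pos: [0.5452, 0.2904, 0.0571]
orientation: [-1.933, -2.477, -0.012]
contact_force: [0.2, -0.8, -3.3]
grip_width: 0.0637
```

```bash
python3 - <<'E'
from loc import *
o,_=st();
s=plan([((.5423,.2894,.0355),Rt(14.07))],.6,step=.055)
E
```

```text
t 24.85 tcp [0.5452 0.2904 0.0571] w 0.0637 F [ 0.2 -0.8 -3.3]
toolR [[-0.243, 0.97, 0.005], [0.97, 0.243, 0.006], [0.005, 0.006, -1.0]]
[{"linear": [0, -0.003, 0.022], "dr": [0.3, -0.3, 0], "jaw": 0.6}]
```

>>> {"api": "drive_tool", "payload": {
  "commands": [
    {"linear":[0,-0.003,0.009],"dr":[0.3,-0.3,0],"jaw":0.6},
    {"linear":[0,0,0.008],"dr":[0,0,0],"jaw":0.6},
    {"linear":[0,0,0],"dr":[0,0,0],"jaw":0.6}
  ]
}}

```text
clock: 25.22
tcp_pos: [0.5428, 0.29, 0.0399]
orientation: [1.932, 2.475, 0.002]
contact_force: [-0.2, -0.3, -3.0]
grip_width: 0.0635
```

```bash
python3 - <<'E'
from loc import *
o,_=st();
s=plan([((.5423,.2894,.0355),Rt(14.07))],.6,step=.055)
E
```

```text
t 25.23 tcp [0.5428 0.29   0.0399] w 0.0635 F [-0.2 -0.3 -3. ]
toolR [[-0.243, 0.97, 0.002], [0.97, 0.243, 0.0], [-0.0, 0.002, -1.0]]
[{"linear": [-0.001, -0.001, 0.004], "dr": [0.1, 0.0, 0], "jaw": 0.6}]
```

>>> {"api": "drive_tool", "payload": {
  "commands": [
    {"linear":[-0.0005,-0.0005,0.003],"dr":[0,0,0],"jaw":0.6},
    {"linear":[0,0,0.001],"dr":[0,0,0],"jaw":0.6},
    {"linear":[0,0,0],"dr":[0,0,0],"jaw":0.6}
  ]
}}

```text
clock: 25.6
tcp_pos: [0.5427, 0.2893, 0.0358]
orientation: [1.932, 2.475, 0.003]
contact_force: [1.1, 0.4, -3.2]
grip_width: 0.0633
```

>>> {"api": "drive_tool", "payload": {
  "commands": [
    {"linear":[0,0,0.001],"dr":[0,0,0],"jaw":0.6},
    {"linear":[0,0,0],"dr":[0,0,0],"jaw":0.6}
  ]
}}

```text
clock: 25.85
tcp_pos: [0.543, 0.2894, 0.0357]
orientation: [1.932, 2.475, 0.004]
contact_force: [-0.0, 0.0, -3.5]
grip_width: 0.0635
```

>>> {"api": "drive_tool", "payload": {
  "commands": [
    {"linear":[0,0,0.001],"dr":[0,0,0],"jaw":0.6},
    {"linear":[0,0,0],"dr":[0,0,0],"jaw":0.6}
  ]
}}

```text
clock: 26.1
tcp_pos: [0.5431, 0.2895, 0.0356]
orientation: [1.933, 2.476, 0.004]
contact_force: [0.3, -0.6, -2.9]
grip_width: 0.0634
```

>>> {"api": "drive_tool", "payload": {
  "commands": [
    {"linear":[0,0,0],"dr":[0,0,0],"jaw":0.15},
    {"linear":[0,0,0],"dr":[0,0,0],"jaw":0.1},
    {"linear":[0,0,0],"dr":[0,0,0],"jaw":0.1}
  ]
}}

```text
clock: 26.48
tcp_pos: [0.5442, 0.2898, 0.036]
orientation: [1.932, 2.474, 0.008]
contact_force: [0.6, 0.5, 1.5]
grip_width: 0.0767
```

>>> {"api": "drive_tool", "payload": {
  "commands": [
    {"linear":[0,-0.002,-0.02],"dr":[0,0,0],"jaw":0.05},
    {"linear":[0,0,-0.05],"dr":[0,0,0],"jaw":0},
    {"linear":[0,0,-0.05],"dr":[0,0,0],"jaw":0},
    {"linear":[-0.01,0,-0.05],"dr":[0,0,0],"jaw":0},
    {"linear":[0,0,0],"dr":[0,0,0],"jaw":0}
  ]
}}

```text
clock: 27.1
tcp_pos: [0.5447, 0.278, 0.2164]
orientation: [1.934, 2.472, 0.012]
contact_force: [-0.9, -0.1, -0.1]
grip_width: 0.0857
```

```bash
python3 - <<'E'
from loc import *
o,_=st();im,c=grab('wrist','w12');print(proj(c,(.5423,.2894,.04),True))
E
```

```text
t 27.1 tcp [0.5447 0.278  0.2164] w 0.0857 F [-0.9 -0.1 -0.1]
toolR [[-0.241, 0.971, 0.007], [0.971, 0.241, 0.004], [0.002, 0.008, -1.0]]
[256.27097901 162.73420302]
```

View pics/w12.png

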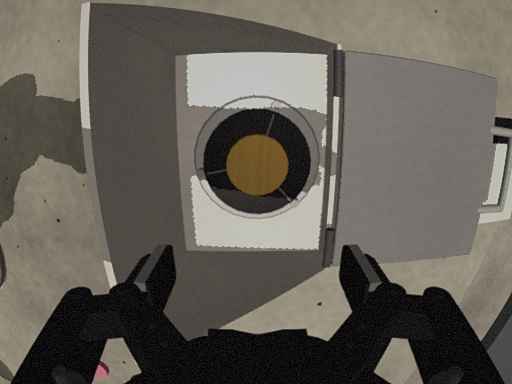

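```bash
cat >> loc.py <<'E'
def fitc(P):
    A=np.c_[2*P,np.ones(len(P))];s=np.linalg.lstsq(A,(P**2).sum(1),rcond=None)[0];return s[:2],np.sqrt(s[2]+s[0]**2+s[1]**2)
def rel(f,box,ztop,fish=True,th=(40,48,56)):
    im,c=load(f);x0,x1,y0,y1=box;h=cv2.cvtColor(im,cv2.COLOR_RGB2HSV);br=cv2.inRange(h,(12,100,60),(32,255,255))
    for t in th:
        m=np.zeros(im.shape[:2],np.uint8);m[y0:y1,x0:x1]=(((im.max(2)<t)|(br>0))*255)[y0:y1,x0:x1]
        m=cv2.morphologyEx(cv2.morphologyEx(m,cv2.MORPH_CLOSE,np.ones((5,5))),cv2.MORPH_OPEN,np.ones((9,9)))
        cs,_=cv2.findContours(m,0,1);k=cv2.convexHull(max(cs,key=cv2.contourArea))
        P=np.array([onz(c,u,v,.04,fish)[:2] for u,v in k[:,0]]);s,r=fitc(P);e=np.hypot(*(P-s).T)-r
        q=np.abs(e)<.0015;s,r=fitc(P[q]);print(f,'th',t,'plate',s.round(4),'r',r.round(4),q.sum(),len(q),np.abs(e).max().round(4))
    discs(f,fish,ztop,box=box)
E
python3 -c "
from loc import *
rel('w12',(195,325,95,220),.052)"
```

```text
w12 th 40 plate [0.5426 0.2899] r 0.0584 25 32 0.0138
w12 th 48 plate [0.5427 0.2898] r 0.0585 42 42 0.0012
w12 th 56 plate [0.5427 0.2899] r 0.0587 42 42 0.0011
w12 px [259. 165.] c [0.543  0.2893] d 65.0 res 0.4
```

```bash
python3 - <<'E'
from loc import *
o,_=st();print(np.round(o['joints'],2))
s=plan([((.5447,.278,.27),Rt(14.07)),((.4255,-.208,.15),Rt(14.07))],.1,step=.06)
E
```

```text
t 27.15 tcp [0.5431 0.2787 0.2142] w 0.0854 F [ 0.8 -0.8  0.2]
toolR [[-0.242, 0.97, 0.004], [0.97, 0.242, 0.003], [0.002, 0.005, -1.0]]
[-1.18  0.5   0.84  1.78 -0.42  1.05  0.06]
[{"linear": [-0.001, 0.002, -0.056], "dr": [0.3, -0.1, -0.1], "jaw": 0.1}, {"linear": [-0.049, -0.026, 0.013], "dr": [0, 0.0, 0.0], "jaw": 0.1}, {"linear": [-0.049, -0.026, 0.013], "dr": [0, 0.0, 0.0], "jaw": 0.1}, {"linear": [-0.049, -0.026, 0.013], "dr": [0, 0.0, 0.0], "jaw": 0.1}, {"linear": [-0.049, -0.026, 0.013], "dr": [0, 0.0, 0.0], "jaw": 0.1}, {"linear": [-0.049, -0.026, 0.013], "dr": [0, 0.0, 0.0], "jaw": 0.1}, {"linear": [-0.049, -0.026, 0.013], "dr": [0, 0.0, 0.0], "jaw": 0.1}, {"linear": [-0.049, -0.026, 0.013], "dr": [0, 0.0, 0.0], "jaw": 0.1}]
[{"linear": [-0.049, -0.026, 0.013], "dr": [0, 0.0, 0.0], "jaw": 0.1}, {"linear": [-0.049, -0.026, 0.013], "dr": [0, 0.0, 0.0], "jaw": 0.1}]
```

>>> {"api": "drive_tool", "payload": {
  "commands": [
    {"linear":[0,0,-0.058],"dr":[0,0,0],"jaw":0.1},
    {"linear":[-0.03,-0.01,-0.015],"dr":[0,0,0],"jaw":0.1},
    {"linear":[-0.049,-0.026,0],"dr":[0,0,0],"jaw":0.1},
    {"linear":[-0.049,-0.026,0],"dr":[0,0,0],"jaw":0.1},
    {"linear":[-0.049,-0.026,0.013],"dr":[0,0,0],"jaw":0.1},
    {"linear":[-0.049,-0.026,0.02],"dr":[0,0,0],"jaw":0.1},
    {"linear":[-0.049,-0.026,0.02],"dr":[0,0,0],"jaw":0.1},
    {"linear":[-0.049,-0.026,0.02],"dr":[0,0,0],"jaw":0.1}
  ]
}}

```text
clock: 28.15
tcp_pos: [0.4556, -0.0793, 0.2104]
orientation: [-1.915, -2.487, -0.001]
contact_force: [1.2, -0.2, -0.0]
grip_width: 0.077
```

```bash
python3 - <<'E'
from loc import *
o,_=st();print(np.round(o['joints'],2))
s=plan([((.4255,-.208,.12),Rt(14.07))],.22,step=.055)
E
```

```text
t 28.15 tcp [ 0.4556 -0.0793  0.2104] w 0.077 F [ 1.2 -0.2 -0. ]
toolR [[-0.255, 0.967, -0.001], [0.967, 0.255, 0.002], [0.002, -0.001, -1.0]]
[-0.84  0.22  1.03  2.11 -0.24  0.93  0.58]
[{"linear": [-0.039, -0.021, 0.03], "dr": [0, 0, 0.2], "jaw": 0.22}, {"linear": [-0.039, -0.021, 0.03], "dr": [0, -0.1, 0.3], "jaw": 0.22}, {"linear": [-0.039, -0.02, 0.03], "dr": [0, 0, 0.2], "jaw": 0.22}]
```

>>> {"api": "drive_tool", "payload": {
  "commands": [
    {"linear":[-0.039,-0.021,0.03],"dr":[0,0,0.2],"jaw":0.22},
    {"linear":[-0.039,-0.021,0.03],"dr":[0,0,0.2],"jaw":0.22},
    {"linear":[-0.037,-0.018,0.025],"dr":[0,0,0.2],"jaw":0.22},
    {"linear":[0,0,0],"dr":[0,0,0],"jaw":0.22}
  ]
}}

```text
clock: 28.65
tcp_pos: [0.4195, -0.2113, 0.1197]
orientation: [-1.934, -2.465, 0.003]
contact_force: [-1.2, 0.2, -0.3]
grip_width: 0.0667
```

```bash
python3 - <<'E'
from loc import *
o,_=st();print(np.round(o['joints'],2));grab('wrist','w13');discs('w13',True)
E
```

```text
t 28.65 tcp [ 0.4195 -0.2113  0.1197] w 0.0667 F [-1.2  0.2 -0.3]
toolR [[-0.238, 0.971, -0.008], [0.971, 0.238, 0.004], [0.006, -0.007, -1.0]]
[-0.37  0.42  0.88  2.17 -0.47  0.76  1.06]
w13 px [274. 317.] c [ 0.4708 -0.3443] d 34.8 res 0.5
w13 px [375. 209.] c [ 0.5319 -0.2013] d 44.9 res 0.4
w13 px [267. 190.] c [ 0.4247 -0.2075] d 54.6 res 0.4
```

View pics/w13.png

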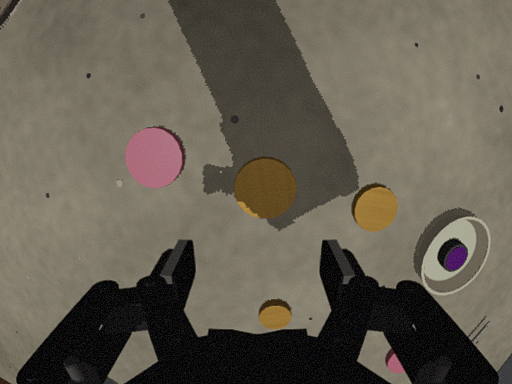

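```bash
python3 - <<'E'
from loc import *
s=plan([((.425,-.2077,.035),Rt(14.07))],.22,step=.03)
E
```

```text
[{"linear": [0.0, 0.002, 0.028], "dr": [-0.1, -0.1, 0], "jaw": 0.22}, {"linear": [0.0, 0.002, 0.028], "dr": [-0.1, -0.1, -0.1], "jaw": 0.22}, {"linear": [0.0, 0.002, 0.028], "dr": [-0.1, -0.1, 0], "jaw": 0.22}]
```

>>> {"api": "drive_tool", "payload": {
  "commands": [
    {"linear":[0,0.004,0.025],"dr":[-0.2,-0.2,0],"jaw":0.22},
    {"linear":[0,0.002,0.025],"dr":[0,0,0],"jaw":0.22},
    {"linear":[0,0,0.025],"dr":[0,0,0],"jaw":0.22},
    {"linear":[0,0,0],"dr":[0,0,0],"jaw":0.22}
  ]
}}

```text
clock: 29.2
tcp_pos: [0.4299, -0.201, 0.0444]
orientation: [-1.921, -2.481, -0.006]
contact_force: [-0.1, -0.3, 0.8]
grip_width: 0.0666
```

```bash
python3 - <<'E'
from loc import *
st();s=plan([((.425,-.2077,-.003),Rt(14.07))],.22,step=.015)
E
```

```text
t 29.2 tcp [ 0.4299 -0.201   0.0444] w 0.0666 F [-0.1 -0.3  0.8]
toolR [[-0.25, 0.968, -0.001], [0.968, 0.25, 0.005], [0.005, 0.001, -1.0]]
[{"linear": [-0.001, -0.002, 0.012], "dr": [0.0, -0.1, 0.1], "jaw": 0.22}, {"linear": [-0.001, -0.002, 0.012], "dr": [0.0, 0, 0.1], "jaw": 0.22}, {"linear": [-0.001, -0.002, 0.012], "dr": [0.0, -0.1, 0.1], "jaw": 0.22}, {"linear": [-0.001, -0.002, 0.012], "dr": [0.0, -0.1, 0.1], "jaw": 0.22}]
```

>>> {"api": "drive_tool", "payload": {
  "commands": [
    {"linear":[-0.006,-0.007,0.012],"dr":[0,-0.2,0.3],"jaw":0.22},
    {"linear":[0,0,0.01],"dr":[0,0,0],"jaw":0.22},
    {"linear":[0,0,0],"dr":[0,0,0],"jaw":0.22}
  ]
}}

```text
clock: 29.58
tcp_pos: [0.4262, -0.2078, 0.0229]
orientation: [1.925, 2.48, 0.005]
contact_force: [0.1, 0.2, 0.7]
grip_width: 0.0665
```

```bash
python3 - <<'E'
from loc import *
st();s=plan([((.425,-.2077,-.003),Rt(14.07))],.22,step=.015)
E
```

```text
t 29.57 tcp [ 0.4262 -0.2078  0.0229] w 0.0665 F [0.1 0.2 0.7]
toolR [[-0.248, 0.969, 0.003], [0.969, 0.248, 0.001], [0.0, 0.003, -1.0]]
[{"linear": [0.0, -0.001, 0.013], "dr": [0.1, 0, 0.1], "jaw": 0.22}, {"linear": [0.0, -0.001, 0.013], "dr": [0.1, 0, 0.2], "jaw": 0.22}]
```

>>> {"api": "drive_tool", "payload": {
  "commands": [
    {"linear":[0,-0.002,0.012],"dr":[0.1,0,0],"jaw":0.22},
    {"linear":[0,0,0.011],"dr":[0,0,0],"jaw":0.22},
    {"linear":[0,0,0.003],"dr":[0,0,0],"jaw":0.22},
    {"linear":[0,0,0],"dr":[0,0,0],"jaw":0.22}
  ]
}}

```text
clock: 30.08
tcp_pos: [0.4245, -0.2086, -0.0046]
orientation: [1.926, 2.48, 0.003]
contact_force: [-0.1, 1.0, 0.4]
grip_width: 0.0668
```

```bash
python3 - <<'E'
from loc import *
st();s=plan([((.425,-.2077,-.003),Rt(14.07))],.22,step=.015)
E
```

```text
t 30.07 tcp [ 0.4245 -0.2086 -0.0046] w 0.0668 F [-0.1  1.   0.4]
toolR [[-0.248, 0.969, 0.002], [0.969, 0.248, 0.001], [0.0, 0.002, -1.0]]
[{"linear": [0.001, 0.001, -0.002], "dr": [0.1, 0, 0.3], "jaw": 0.22}]
```

Squeeze; then I'll do the second squeeze after a 90° turn to centre it both ways (turning the way that keeps joint 3 low).

>>> {"api": "drive_tool", "payload": {
  "commands": [
    {"linear":[0.001,0,-0.001],"dr":[0,0,0],"jaw":0.25},
    {"linear":[0,0,0],"dr":[0,0,0],"jaw":0.6},
    {"linear":[0,0,0],"dr":[0,0,0],"jaw":0.6},
    {"linear":[0,0,0],"dr":[0,0,0],"jaw":0.2},
    {"linear":[0,0,0],"dr":[0,0,0],"jaw":0.2},
    {"linear":[0,0,0],"dr":[0,0,-10],"jaw":0.2},
    {"linear":[0,0,0],"dr":[0,0,-10],"jaw":0.2},
    {"linear":[0,0,0],"dr":[0,0,0],"jaw":0.2}
  ],
  "force": 40
}}

```text
clock: 31.08
tcp_pos: [0.425, -0.2076, -0.0025]
orientation: [1.453, 2.782, 0.003]
contact_force: [0.5, -0.1, 0.1]
grip_width: 0.0683
```

```bash
python3 - <<'E'
from loc import *
o,_=st();print(np.round(o['joints'],2))
E
```

```text
t 31.07 tcp [ 0.425  -0.2076 -0.0025] w 0.0683 F [ 0.5 -0.1  0.1]
toolR [[-0.571, 0.821, 0.004], [0.821, 0.571, 0.001], [-0.002, 0.003, -1.0]]
[-0.08  0.59  0.5   2.21 -0.64  0.47  1.54]
```

>>> {"api": "drive_tool", "payload": {
  "commands": [
    {"linear":[0,0,0],"dr":[0,0,-10],"jaw":0.2},
    {"linear":[0,0,0],"dr":[0,0,-10],"jaw":0.2},
    {"linear":[0,0,0],"dr":[0,0,0],"jaw":0.2}
  ]
}}

```text
clock: 31.45
tcp_pos: [0.4249, -0.2076, -0.0027]
orientation: [0.953, 2.991, 0.002]
contact_force: [-0.1, -0.4, -0.4]
grip_width: 0.0682
```

```bash
python3 - <<'E'
from loc import *
o,_=st();print(np.round(o['joints'],2))
E
```

```text
t 31.45 tcp [ 0.4249 -0.2076 -0.0027] w 0.0682 F [-0.1 -0.4 -0.4]
toolR [[-0.816, 0.579, 0.003], [0.579, 0.816, 0.001], [-0.002, 0.002, -1.0]]
[-0.01  0.57  0.41  2.21 -0.53  0.45  1.78]
```

>>> {"api": "drive_tool", "payload": {
  "commands": [
    {"linear":[0,0,0],"dr":[0,0,-10],"jaw":0.2},
    {"linear":[0,0,0],"dr":[0,0,-10],"jaw":0.2},
    {"linear":[0,0,0],"dr":[0,0,-10],"jaw":0.2},
    {"linear":[0,0,0],"dr":[0,0,0],"jaw":0.2}
  ]
}}

```text
clock: 31.95
tcp_pos: [0.4245, -0.2074, -0.0032]
orientation: [0.163, 3.136, 0.002]
contact_force: [-0.3, 0.4, -0.8]
grip_width: 0.0681
```

```bash
python3 - <<'E'
from loc import *
o,_=st();print(np.round(o['joints'],2))
E
```

```text
t 31.95 tcp [ 0.4245 -0.2074 -0.0032] w 0.0681 F [-0.3  0.4 -0.8]
toolR [[-0.995, 0.104, 0.002], [0.104, 0.995, 0.001], [-0.001, 0.001, -1.0]]
[ 0.09  0.55  0.28  2.2  -0.36  0.43  2.14]
```

>>> {"api": "drive_tool", "payload": {
  "commands": [
    {"linear":[-0.0005,0,0],"dr":[0,0,0],"jaw":0.25},
    {"linear":[0,0,0],"dr":[0,0,0],"jaw":0.6},
    {"linear":[0,0,0],"dr":[0,0,0],"jaw":0.6},
    {"linear":[0,0,0],"dr":[0,0,0],"jaw":0.6}
  ],
  "force": 50
}}

```text
clock: 32.45
tcp_pos: [0.425, -0.2076, -0.0028]
orientation: [0.186, 3.135, 0.001]
contact_force: [0.1, -0.5, 1.2]
grip_width: 0.0533
```

```bash
python3 - <<'E'
from loc import *
o,_=st();print(np.round(o['joints'],2))
s=plan([((.445,-.2077,.24),Rt(44))],.6)
print();s=plan([((.5427,.2898,.27),Rt(14.07))],.6,start=s,step=.06)
E
```

```text
t 32.45 tcp [ 0.425  -0.2076 -0.0028] w 0.0533 F [ 0.1 -0.5  1.2]
toolR [[-0.993, 0.118, 0.001], [0.118, 0.993, 0.001], [-0.001, 0.001, -1.0]]
[ 0.09  0.55  0.29  2.2  -0.37  0.43  2.13]
[{"linear": [-0.004, 0.001, -0.049], "dr": [0.0, 0.0, 7.8], "jaw": 0.6}, {"linear": [-0.004, 0.001, -0.049], "dr": [0.0, 0.0, 7.9], "jaw": 0.6}, {"linear": [-0.004, 0.002, -0.049], "dr": [0.0, 0.0, 7.8], "jaw": 0.6}, {"linear": [-0.004, 0.002, -0.049], "dr": [0.1, 0.0, 7.9], "jaw": 0.6}, {"linear": [-0.003, 0.003, -0.049], "dr": [0, 0.0, 7.8], "jaw": 0.6}]

[{"linear": [0.032, 0.046, -0.003], "dr": [0, 0.0, 3.3], "jaw": 0.6}, {"linear": [0.035, 0.044, -0.003], "dr": [0, 0.0, 3.4], "jaw": 0.6}, {"linear": [0.037, 0.042, -0.003], "dr": [0, 0.0, 3.3], "jaw": 0.6}, {"linear": [0.04, 0.04, -0.003], "dr": [0, 0.0, 3.3], "jaw": 0.6}, {"linear": [0.042, 0.037, -0.003], "dr": [0, 0.0, 3.3], "jaw": 0.6}, {"linear": [0.044, 0.035, -0.003], "dr": [0, 0.0, 3.4], "jaw": 0.6}, {"linear": [0.046, 0.032, -0.003], "dr": [0, 0.0, 3.3], "jaw": 0.6}, {"linear": [0.048, 0.03, -0.003], "dr": [0, 0.0, 3.3], "jaw": 0.6}]
[{"linear": [0.049, 0.027, -0.003], "dr": [0, 0.0, 3.4], "jaw": 0.6}]
```

>>> {"api": "drive_tool", "payload": {
  "commands": [
    {"linear":[0,0,-0.015],"dr":[0,0,0],"jaw":0.6},
    {"linear":[-0.004,0.001,-0.045],"dr":[0,0,7.8],"jaw":0.6},
    {"linear":[-0.004,0.002,-0.05],"dr":[0,0,7.8],"jaw":0.6},
    {"linear":[-0.004,0.002,-0.05],"dr":[0,0,7.8],"jaw":0.6},
    {"linear":[-0.004,0.002,-0.05],"dr":[0,0,7.8],"jaw":0.6},
    {"linear":[0,0.001,-0.045],"dr":[0,0,7.8],"jaw":0.6}
  ],
  "force": 60
}}

```text
clock: 33.2
tcp_pos: [0.439, -0.2039, 0.2587]
orientation: [-1.257, -2.867, -0.004]
contact_force: [0.6, 0.8, -2.0]
grip_width: 0.0532
```

>>> {"api": "drive_tool", "payload": {
  "commands": [
    {"linear":[0.032,0.046,-0.001],"dr":[0,0,3.3],"jaw":0.6},
    {"linear":[0.035,0.044,-0.001],"dr":[0,0,3.3],"jaw":0.6},
    {"linear":[0.037,0.042,-0.001],"dr":[0,0,3.3],"jaw":0.6},
    {"linear":[0.04,0.04,-0.001],"dr":[0,0,3.3],"jaw":0.6},
    {"linear":[0.042,0.037,-0.001],"dr":[0,0,3.3],"jaw":0.6},
    {"linear":[0.044,0.035,-0.001],"dr":[0,0,3.3],"jaw":0.6}
  ]
}}

```text
clock: 33.95
tcp_pos: [0.5146, 0.1272, 0.2751]
orientation: [-1.774, -2.585, -0.013]
contact_force: [0.6, -0.5, -2.7]
grip_width: 0.0538
```

```bash
python3 - <<'E'
from loc import *
o,_=st();print(np.round(o['joints'],2))
s=plan([((.5427,.2898,.27),Rt(14.07))],.6,step=.055)
E
```

```text
t 33.95 tcp [0.5146 0.1272 0.2751] w 0.0538 F [ 0.6 -0.5 -2.7]
toolR [[-0.36, 0.933, -0.0], [0.933, 0.36, 0.01], [0.01, 0.003, -1.0]]
[-0.82  0.21  0.55  1.88 -0.13  1.09  0.15]
[{"linear": [0.035, 0.021, 0.002], "dr": [0.0, -0.1, 1.8], "jaw": 0.6}, {"linear": [0.036, 0.02, 0.002], "dr": [0.1, -0.2, 1.7], "jaw": 0.6}, {"linear": [0.037, 0.019, 0.002], "dr": [0.0, -0.1, 1.8], "jaw": 0.6}, {"linear": [0.037, 0.018, 0.001], "dr": [0.1, -0.2, 1.7], "jaw": 0.6}]
```

>>> {"api": "drive_tool", "payload": {
  "commands": [
    {"linear":[0.035,0.021,0.001],"dr":[0,-0.1,1.8],"jaw":0.6},
    {"linear":[0.036,0.02,0.001],"dr":[0,-0.2,1.7],"jaw":0.6},
    {"linear":[0.037,0.019,0.001],"dr":[0,-0.1,1.8],"jaw":0.6},
    {"linear":[0.037,0.018,0.001],"dr":[0,-0.2,1.7],"jaw":0.6},
    {"linear":[0,0,0.04],"dr":[0,0,0],"jaw":0.6},
    {"linear":[0,0,0.04],"dr":[0,0,0],"jaw":0.6},
    {"linear":[0,0,0],"dr":[0,0,0],"jaw":0.6}
  ]
}}

```text
clock: 34.83
tcp_pos: [0.5379, 0.3001, 0.1927]
orientation: [-1.932, -2.476, 0.001]
contact_force: [-0.1, -0.7, -2.7]
grip_width: 0.0534
```

```bash
python3 - <<'E'
from loc import *
o,_=st()
s=plan([((.5427,.2898,.10),Rt(14.07))],.6,step=.055)
E
```

```text
t 34.83 tcp [0.5379 0.3001 0.1927] w 0.0534 F [-0.1 -0.7 -2.7]
toolR [[-0.243, 0.97, -0.001], [0.97, 0.243, 0.0], [0.0, -0.001, -1.0]]
[{"linear": [-0.006, 0.001, 0.046], "dr": [0, 0, 0], "jaw": 0.6}, {"linear": [-0.006, 0.001, 0.046], "dr": [-0.1, 0, 0], "jaw": 0.6}]
```

>>> {"api": "drive_tool", "payload": {
  "commands": [
    {"linear":[-0.011,0.002,0.035],"dr":[0,0,0],"jaw":0.6},
    {"linear":[-0.001,-0.001,0.035],"dr":[0,0,0],"jaw":0.6},
    {"linear":[0,-0.002,0.025],"dr":[0,0,0],"jaw":0.6},
    {"linear":[0,0,0],"dr":[0,0,0],"jaw":0.6}
  ]
}}

```text
clock: 35.33
tcp_pos: [0.5436, 0.289, 0.1044]
orientation: [1.935, 2.473, 0.012]
contact_force: [-0.3, 0.9, -3.9]
grip_width: 0.0536
```

```bash
python3 - <<'E'
from loc import *
o,_=st()
s=plan([((.5427,.2898,.05),Rt(14.07))],.6,step=.055)
E
```

```text
t 35.33 tcp [0.5436 0.289  0.1044] w 0.0536 F [-0.3  0.9 -3.9]
toolR [[-0.24, 0.971, 0.006], [0.971, 0.24, 0.005], [0.003, 0.007, -1.0]]
[{"linear": [0.001, -0.001, 0.054], "dr": [0.4, -0.2, -0.2], "jaw": 0.6}]
```

>>> {"api": "drive_tool", "payload": {
  "commands": [
    {"linear":[0.001,-0.003,0.018],"dr":[0.4,-0.2,-0.2],"jaw":0.6},
    {"linear":[0,-0.001,0.016],"dr":[0.1,0,0],"jaw":0.6},
    {"linear":[0,0,0.007],"dr":[0,0,0],"jaw":0.6},
    {"linear":[0,0,0],"dr":[0,0,0],"jaw":0.6}
  ]
}}

```text
clock: 35.83
tcp_pos: [0.5419, 0.2907, 0.0652]
orientation: [1.932, 2.477, 0.006]
contact_force: [-0.2, -0.5, -3.3]
grip_width: 0.0536
```

```bash
python3 - <<'E'
from loc import *
o,_=st()
s=plan([((.5427,.2898,.0495),Rt(14.07))],.6,step=.055)
E
```

```text
t 35.83 tcp [0.5419 0.2907 0.0652] w 0.0536 F [-0.2 -0.5 -3.3]
toolR [[-0.244, 0.97, 0.003], [0.97, 0.244, 0.003], [0.002, 0.003, -1.0]]
[{"linear": [-0.001, 0.001, 0.016], "dr": [0.2, -0.1, 0.0], "jaw": 0.6}]
```

>>> {"api": "drive_tool", "payload": {
  "commands": [
    {"linear":[-0.001,0,0.007],"dr":[0.2,0,0],"jaw":0.6},
    {"linear":[0,0,0.006],"dr":[0,0,0],"jaw":0.6},
    {"linear":[0,0,0],"dr":[0,0,0],"jaw":0.6}
  ]
}}

```text
clock: 36.2
tcp_pos: [0.5427, 0.2898, 0.0519]
orientation: [-1.931, -2.476, -0.003]
contact_force: [0.2, 0.0, -2.6]
grip_width: 0.0535
```

```bash
python3 - <<'E'
from loc import *
o,_=st()
s=plan([((.5427,.2898,.0495),Rt(14.07))],.6,step=.055)
E
```

```text
t 36.2 tcp [0.5427 0.2898 0.0519] w 0.0535 F [ 0.2  0.  -2.6]
toolR [[-0.244, 0.97, -0.0], [0.97, 0.244, 0.002], [0.002, 0.0, -1.0]]
[{"linear": [0, 0, 0.002], "dr": [0.0, -0.1, 0.0], "jaw": 0.6}]
```

>>> {"api": "drive_tool", "payload": {
  "commands": [
    {"linear":[0,0,0.003],"dr":[0,0,0],"jaw":0.6},
    {"linear":[0,0,0],"dr":[0,0,0],"jaw":0.6}
  ]
}}

```text
clock: 36.45
tcp_pos: [0.5433, 0.2901, 0.0495]
orientation: [-1.932, -2.476, -0.005]
contact_force: [0.3, -0.1, -2.3]
grip_width: 0.0533
```

>>> {"api": "drive_tool", "payload": {
  "commands": [
    {"linear":[0,-0.0005,0.001],"dr":[0,0,0],"jaw":0.6},
    {"linear":[0,0,0],"dr":[0,0,0],"jaw":0.3},
    {"linear":[0,0,0],"dr":[0,0,0],"jaw":0.25},
    {"linear":[0,0,0],"dr":[0,0,0],"jaw":0.2},
    {"linear":[0,0,-0.02],"dr":[0,0,0],"jaw":0.2},
    {"linear":[0,0,-0.05],"dr":[0,0,0],"jaw":0.2},
    {"linear":[-0.01,0,-0.05],"dr":[0,0,0],"jaw":0.2},
    {"linear":[-0.01,0,-0.05],"dr":[0,0,0],"jaw":0.2}
  ]
}}

```text
clock: 37.45
tcp_pos: [0.5464, 0.2699, 0.2244]
orientation: [-1.929, -2.477, -0.0]
contact_force: [1.4, 0.4, -0.2]
grip_width: 0.0683
```

```bash
python3 - <<'E'
from loc import *
o,_=st();print(np.round(o['joints'],2));im,c=grab('wrist','w14');print(proj(c,(.5423,.2894,.04),True))
im,c=load('w14')
cv2.imwrite('pics/w14c.png',cv2.resize(cv2.cvtColor(im[70:240,170:360],cv2.COLOR_RGB2BGR),None,fx=3.5,fy=3.5,interpolation=2))
u,v=proj(c,(.5427,.2898,.04),True).astype(int)
rel('w14',(u-65,u+65,v-65,v+65),.064)
E
```

```text
t 37.45 tcp [0.5464 0.2699 0.2244] w 0.0683 F [ 1.4  0.4 -0.2]
toolR [[-0.245, 0.97, -0.002], [0.97, 0.245, 0.001], [0.002, -0.001, -1.0]]
[-0.93  0.41  0.49  1.75 -0.22  1.04 -0.11]
[258.14197378 153.88102862]
w14 th 40 plate [0.5426 0.2895] r 0.0585 31 34 0.0102
w14 th 48 plate [0.5428 0.2896] r 0.0585 31 35 0.0078
w14 th 56 plate [0.5426 0.2896] r 0.0587 33 35 0.0093
w14 px [260. 154.] c [0.5424 0.2913] d 62.6 res 0.3
```

View pics/w14c.png

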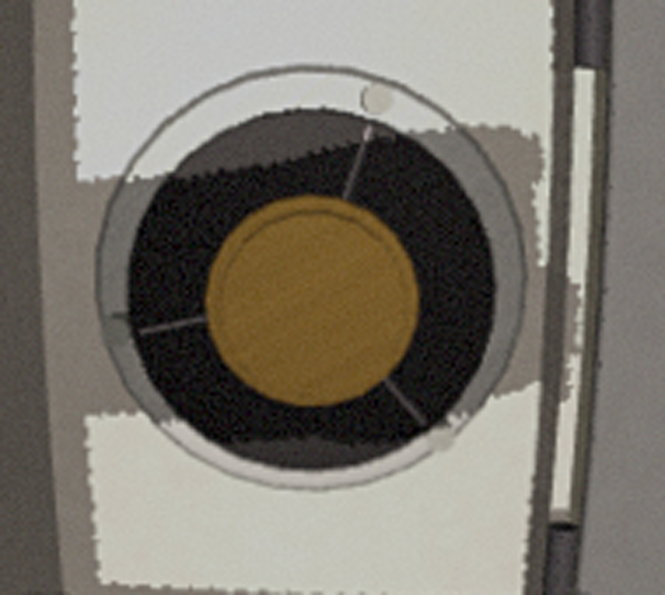

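```bash
cat >> loc.py <<'E'
def ov(f,circs,out,box,fx=4):
    im,c=load(f);x0,x1,y0,y1=box;b=cv2.resize(cv2.cvtColor(im[y0:y1,x0:x1],cv2.COLOR_RGB2BGR),None,fx=fx,fy=fx,interpolation=2)
    for (cx,cy,r,z) in circs:
        for a in np.linspace(0,2*np.pi,60,endpoint=False):
            u,v=proj(c,(cx+r*np.cos(a),cy+r*np.sin(a),z),True);cv2.circle(b,(int((u+.5-x0)*fx),int((v+.5-y0)*fx)),1,(255,255,0),-1)
    cv2.imwrite('pics/'+out+'.png',b)
E
python3 -c "
from loc import *
ov('w14',[(.5427,.2898,.028,.064),(.543,.2893,.033,.052)],'ov14',(215,305,115,200),6)"
```

```text
(no output)
```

View pics/ov14.png

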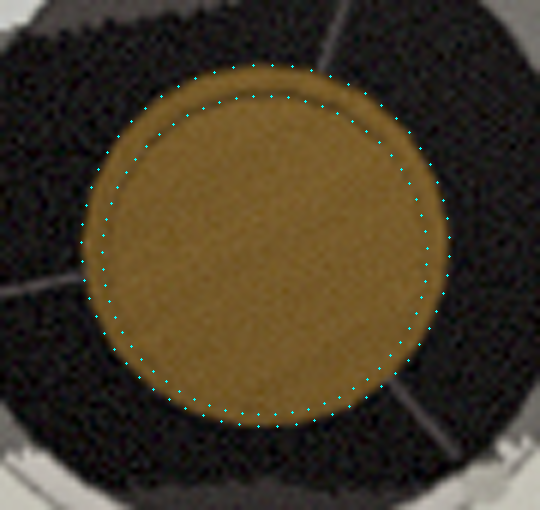

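```bash
python3 - <<'E'
from loc import *
s=plan([((.5464,.2699,.27),Rt(14.07)),((.533,-.2013,.13),Rt(14.07))],.35,step=.06)
E
```

```text
[{"linear": [0.002, -0.004, -0.038], "dr": [0.5, -0.3, -0.1], "jaw": 0.35}, {"linear": [-0.05, -0.014, 0.016], "dr": [0.0, 0.0, 0.0], "jaw": 0.35}, {"linear": [-0.05, -0.014, 0.016], "dr": [0.0, 0.0, 0.0], "jaw": 0.35}, {"linear": [-0.05, -0.014, 0.015], "dr": [0.0, 0.0, 0.0], "jaw": 0.35}, {"linear": [-0.05, -0.014, 0.016], "dr": [0.0, 0.0, 0.0], "jaw": 0.35}, {"linear": [-0.05, -0.014, 0.016], "dr": [0.0, 0.0, 0.0], "jaw": 0.35}, {"linear": [-0.051, -0.014, 0.016], "dr": [0.0, 0.0, 0.0], "jaw": 0.35}, {"linear": [-0.05, -0.014, 0.016], "dr": [0.0, 0.0, 0.0], "jaw": 0.35}]
[{"linear": [-0.05, -0.014, 0.015], "dr": [0.0, 0.0, 0.0], "jaw": 0.35}, {"linear": [-0.05, -0.014, 0.016], "dr": [0.0, 0.0, 0.0], "jaw": 0.35}]
```

>>> {"api": "drive_tool", "payload": {
  "commands": [
    {"linear":[0,-0.002,-0.04],"dr":[0,0,0],"jaw":0.3},
    {"linear":[-0.03,-0.01,-0.02],"dr":[0,0,0],"jaw":0.3},
    {"linear":[-0.055,-0.015,0],"dr":[0,0,0],"jaw":0.3},
    {"linear":[-0.055,-0.015,0],"dr":[0,0,0],"jaw":0.3},
    {"linear":[-0.055,-0.015,0.02],"dr":[0,0,0],"jaw":0.3},
    {"linear":[-0.055,-0.015,0.025],"dr":[0,0,0],"jaw":0.3},
    {"linear":[-0.055,-0.015,0.025],"dr":[0,0,0],"jaw":0.3},
    {"linear":[-0.05,-0.014,0.025],"dr":[0,0,0],"jaw":0.3}
  ]
}}

```text
clock: 38.5
tcp_pos: [0.5448, -0.1037, 0.2069]
orientation: [1.917, 2.472, 0.052]
contact_force: [0.8, 0.6, -1.4]
grip_width: 0.0597
```

```bash
python3 - <<'E'
from loc import *
o,_=st();print(np.round(o['joints'],2))
s=plan([((.533,-.2013,.13),Rt(14.07))],.35,step=.06)
E
```

```text
t 38.5 tcp [ 0.5448 -0.1037  0.2069] w 0.0597 F [ 0.8  0.6 -1.4]
toolR [[-0.249, 0.968, 0.03], [0.968, 0.248, 0.019], [0.011, 0.034, -0.999]]
[-0.43  0.33  0.64  1.92 -0.28  0.94  0.6 ]
[{"linear": [-0.031, -0.013, 0.025], "dr": [0.6, -0.2, 0.1], "jaw": 0.35}, {"linear": [-0.031, -0.012, 0.025], "dr": [0.7, -0.2, 0.1], "jaw": 0.35}, {"linear": [-0.031, -0.012, 0.025], "dr": [0.6, -0.2, 0.1], "jaw": 0.35}]
```

>>> {"api": "drive_tool", "payload": {
  "commands": [
    {"linear":[-0.031,-0.013,0.025],"dr":[0.7,-0.2,0],"jaw":0.3},
    {"linear":[-0.031,-0.012,0.025],"dr":[0.7,-0.2,0],"jaw":0.3},
    {"linear":[-0.029,-0.01,0.025],"dr":[0.6,-0.2,0],"jaw":0.3},
    {"linear":[0,0,0],"dr":[0,0,0],"jaw":0.3}
  ]
}}

```text
clock: 39.0
tcp_pos: [0.5331, -0.2086, 0.1313]
orientation: [1.936, 2.472, -0.001]
contact_force: [-0.3, 0.7, 0.4]
grip_width: 0.0596
```

```bash
python3 - <<'E'
from loc import *
o,_=st();grab('wrist','w15');discs('w15',True)
s=plan([((.533,-.2013,.04),Rt(14.07))],.3,step=.03)
E
```

```text
t 39.0 tcp [ 0.5331 -0.2086  0.1313] w 0.0596 F [-0.3  0.7  0.4]
toolR [[-0.24, 0.971, 0.001], [0.971, 0.24, -0.002], [-0.002, 0.001, -1.0]]
w15 px [258. 179.] c [ 0.5329 -0.2013] d 44.5 res 0.3
[{"linear": [0.002, 0, 0.023], "dr": [0.0, 0.0, 0], "jaw": 0.3}, {"linear": [0.002, 0, 0.023], "dr": [0.1, 0.1, 0], "jaw": 0.3}, {"linear": [0.002, 0, 0.023], "dr": [0.0, 0, -0.1], "jaw": 0.3}, {"linear": [0.002, 0.0, 0.023], "dr": [0.1, 0.0, 0.0], "jaw": 0.3}]
```

View pics/w15.png

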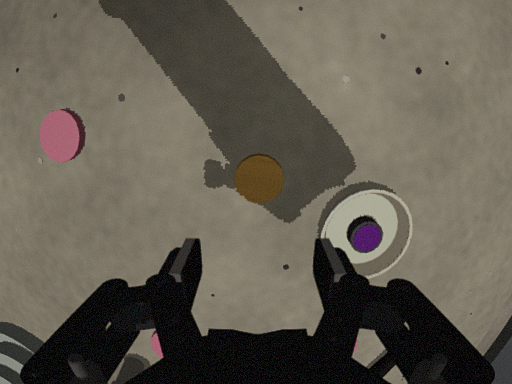

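>>> {"api": "drive_tool", "payload": {
  "commands": [
    {"linear":[0.006,0,0.025],"dr":[0,0,0],"jaw":0.33},
    {"linear":[0,-0.002,0.03],"dr":[0,0,0],"jaw":0.33},
    {"linear":[0,-0.002,0.03],"dr":[0,0,0],"jaw":0.33},
    {"linear":[0,0,0],"dr":[0,0,0],"jaw":0.33}
  ]
}}

```text
clock: 39.55
tcp_pos: [0.5354, -0.1976, 0.0513]
orientation: [1.92, 2.473, 0.015]
contact_force: [0.0, -0.4, 0.1]
grip_width: 0.0573
```

```bash
python3 - <<'E'
from loc import *
o,_=st()
s=plan([((.5329,-.2013,-.0015),Rt(14.07))],.3,step=.1)
E
```

```text
t 39.55 tcp [ 0.5354 -0.1976  0.0513] w 0.0573 F [ 0.  -0.4  0.1]
toolR [[-0.248, 0.969, 0.014], [0.969, 0.248, 0.001], [-0.003, 0.014, -1.0]]
[{"linear": [-0.003, -0.004, 0.053], "dr": [0.8, 0.1, 0.3], "jaw": 0.3}]
```

>>> {"api": "drive_tool", "payload": {
  "commands": [
    {"linear":[-0.004,-0.005,0.02],"dr":[0.8,0,0.3],"jaw":0.33},
    {"linear":[0,-0.001,0.015],"dr":[0,0,0],"jaw":0.33},
    {"linear":[0,0,0],"dr":[0,0,0],"jaw":0.33}
  ]
}}

```text
clock: 39.92
tcp_pos: [0.5338, -0.2025, 0.0176]
orientation: [1.927, 2.473, 0.002]
contact_force: [-0.0, -0.2, -0.6]
grip_width: 0.0571
```

```bash
python3 - <<'E'
from loc import *
o,_=st()
s=plan([((.5329,-.2013,-.0015),Rt(14.07))],.3,step=.1)
E
```

```text
t 39.92 tcp [ 0.5338 -0.2025  0.0176] w 0.0571 F [-0.  -0.2 -0.6]
toolR [[-0.244, 0.97, 0.006], [0.97, 0.244, -0.003], [-0.004, 0.005, -1.0]]
[{"linear": [0.001, -0.001, 0.019], "dr": [0.3, 0.2, 0.1], "jaw": 0.3}]
```

>>> {"api": "drive_tool", "payload": {
  "commands": [
    {"linear":[0.001,-0.001,0.009],"dr":[0.3,0.2,0],"jaw":0.33},
    {"linear":[0,0,0.008],"dr":[0,0,0],"jaw":0.33},
    {"linear":[0,0,0],"dr":[0,0,0],"jaw":0.33}
  ]
}}

```text
clock: 40.3
tcp_pos: [0.5331, -0.202, 0.0]
orientation: [1.931, 2.477, -0.001]
contact_force: [0.2, -0.8, 0.1]
grip_width: 0.0575
```

```bash
python3 - <<'E'
from loc import *
o,_=st()
s=plan([((.5329,-.2013,-.0015),Rt(14.07))],.3,step=.1)
E
```

```text
t 40.3 tcp [ 0.5331 -0.202   0.    ] w 0.0575 F [ 0.2 -0.8  0.1]
toolR [[-0.244, 0.97, 0.0], [0.97, 0.244, -0.001], [-0.001, 0.0, -1.0]]
[{"linear": [0.001, 0, 0.002], "dr": [0.0, 0.1, 0.1], "jaw": 0.3}]
```

>>> {"api": "drive_tool", "payload": {
  "commands": [
    {"linear":[0.0007,0,0.0015],"dr":[0,0,0],"jaw":0.33},
    {"linear":[0,0,0],"dr":[0,0,0],"jaw":0.5},
    {"linear":[0,0,0],"dr":[0,0,0],"jaw":0.75},
    {"linear":[0,0,0],"dr":[0,0,0],"jaw":0.75},
    {"linear":[0,0,0],"dr":[0,0,0],"jaw":0.75}
  ],
  "force": 50
}}

```text
clock: 40.92
tcp_pos: [0.533, -0.2012, -0.001]
orientation: [1.931, 2.477, -0.0]
contact_force: [-0.6, 0.3, -1.5]
grip_width: 0.0436
```

```bash
python3 - <<'E'
from loc import *
o,_=st()
s=plan([((.535,-.18,.26),Rt(14.07))],.75)
print();s=plan([((.5427,.2898,.27),Rt(14.07))],.75,start=s,step=.06)
E
```

```text
t 40.92 tcp [ 0.533  -0.2012 -0.001 ] w 0.0436 F [-0.6  0.3 -1.5]
toolR [[-0.244, 0.97, 0.001], [0.97, 0.244, -0.001], [-0.001, 0.0, -1.0]]
[{"linear": [0.004, 0.002, -0.052], "dr": [0.0, 0.0, 0.0], "jaw": 0.75}, {"linear": [0.004, 0.001, -0.052], "dr": [0.0, 0.0, 0.0], "jaw": 0.75}, {"linear": [0.004, 0.002, -0.052], "dr": [0.0, 0.0, 0.0], "jaw": 0.75}, {"linear": [0.004, 0.001, -0.052], "dr": [0.0, 0.0, 0.0], "jaw": 0.75}, {"linear": [0.004, 0.002, -0.052], "dr": [0.0, 0.0, 0.1], "jaw": 0.75}]

[{"linear": [0.057, 0.015, -0.001], "dr": [0.0, 0.0, 0], "jaw": 0.75}, {"linear": [0.057, 0.015, -0.001], "dr": [0.0, 0.0, 0], "jaw": 0.75}, {"linear": [0.057, 0.015, -0.001], "dr": [0.0, 0.0, 0], "jaw": 0.75}, {"linear": [0.057, 0.015, -0.001], "dr": [0.0, 0.0, 0], "jaw": 0.75}, {"linear": [0.057, 0.015, -0.001], "dr": [0.0, 0.0, 0], "jaw": 0.75}, {"linear": [0.057, 0.015, -0.001], "dr": [0.0, 0.0, 0], "jaw": 0.75}, {"linear": [0.057, 0.015, -0.001], "dr": [0.0, 0.0, 0], "jaw": 0.75}, {"linear": [0.057, 0.015, -0.001], "dr": [0.0, 0.0, 0], "jaw": 0.75}]
```

>>> {"api": "drive_tool", "payload": {
  "commands": [
    {"linear":[0,0,-0.015],"dr":[0,0,0],"jaw":0.75},
    {"linear":[0.004,0.002,-0.05],"dr":[0,0,0],"jaw":0.75},
    {"linear":[0.004,0.002,-0.055],"dr":[0,0,0],"jaw":0.75},
    {"linear":[0.004,0.002,-0.055],"dr":[0,0,0],"jaw":0.75},
    {"linear":[0.004,0.002,-0.055],"dr":[0,0,0],"jaw":0.75},
    {"linear":[0.03,0.005,-0.02],"dr":[0,0,0],"jaw":0.75}
  ],
  "force": 60
}}

```text
clock: 41.68
tcp_pos: [0.5323, -0.1553, 0.2593]
orientation: [-1.94, -2.47, 0.002]
contact_force: [0.8, 0.5, -1.9]
grip_width: 0.0437
```

>>> {"api": "drive_tool", "payload": {
  "commands": [
    {"linear":[0.055,0.015,0],"dr":[0,0,0],"jaw":0.75},
    {"linear":[0.057,0.015,0],"dr":[0,0,0],"jaw":0.75},
    {"linear":[0.057,0.015,0],"dr":[0,0,0],"jaw":0.75},
    {"linear":[0.057,0.015,0],"dr":[0,0,0],"jaw":0.75},
    {"linear":[0.057,0.015,0],"dr":[0,0,0],"jaw":0.75},
    {"linear":[0.05,0.015,0],"dr":[0,0,0],"jaw":0.75}
  ]
}}

```text
clock: 42.42
tcp_pos: [0.5413, 0.1942, 0.2683]
orientation: [1.951, 2.456, 0.012]
contact_force: [0.9, -0.2, -0.2]
grip_width: 0.0435
```

```bash
python3 - <<'E'
from loc import *
o,_=st();print(np.round(o['joints'],2))
s=plan([((.5427,.2898,.27),Rt(14.07))],.75,step=.06)
E
```

```text
t 42.42 tcp [0.5413 0.1942 0.2683] w 0.0435 F [ 0.9 -0.2 -0.2]
toolR [[-0.226, 0.974, 0.009], [0.974, 0.226, 0.003], [0.001, 0.009, -1.0]]
[-0.92  0.3   0.58  1.79 -0.18  1.09 -0.05]
[{"linear": [0.046, 0.011, -0.001], "dr": [0.3, 0, -0.5], "jaw": 0.75}, {"linear": [0.046, 0.012, -0.001], "dr": [0.2, 0, -0.5], "jaw": 0.75}]
```

>>> {"api": "drive_tool", "payload": {
  "commands": [
    {"linear":[0.046,0.011,0],"dr":[0.3,0,-0.5],"jaw":0.75},
    {"linear":[0.042,0.012,0],"dr":[0.2,0,-0.5],"jaw":0.75},
    {"linear":[0,0,0.03],"dr":[0,0,0],"jaw":0.75},
    {"linear":[0,0,0.045],"dr":[0,0,0],"jaw":0.75},
    {"linear":[0,0,0.045],"dr":[0,0,0],"jaw":0.75},
    {"linear":[0,0,0],"dr":[0,0,0],"jaw":0.75}
  ]
}}

```text
clock: 43.18
tcp_pos: [0.5413, 0.2943, 0.1508]
orientation: [-1.922, -2.485, -0.008]
contact_force: [-0.4, -0.9, -0.7]
grip_width: 0.0433
```

```bash
python3 - <<'E'
from loc import *
o,_=st()
s=plan([((.5427,.2898,.0635),Rt(14.07))],.75,step=.1)
E
```

```text
t 43.17 tcp [0.5413 0.2943 0.1508] w 0.0433 F [-0.4 -0.9 -0.7]
toolR [[-0.252, 0.968, 0.003], [0.968, 0.252, 0.004], [0.003, 0.004, -1.0]]
[{"linear": [-0.005, 0, 0.087], "dr": [0.2, -0.2, 0.5], "jaw": 0.75}]
```

>>> {"api": "drive_tool", "payload": {
  "commands": [
    {"linear":[-0.005,0,0.03],"dr":[0.2,-0.2,0.5],"jaw":0.75},
    {"linear":[0,-0.002,0.025],"dr":[0.1,0,0],"jaw":0.75},
    {"linear":[0,-0.001,0.015],"dr":[0,0,0],"jaw":0.75},
    {"linear":[0,0,0],"dr":[0,0,0],"jaw":0.75}
  ]
}}

```text
clock: 43.68
tcp_pos: [0.5449, 0.2906, 0.0886]
orientation: [1.932, 2.473, 0.014]
contact_force: [0.5, -0.1, -1.5]
grip_width: 0.0434
```

```bash
python3 - <<'E'
from loc import *
o,_=st()
s=plan([((.5427,.2898,.0635),Rt(14.07))],.75,step=.1)
E
```

```text
t 43.67 tcp [0.5449 0.2906 0.0886] w 0.0434 F [ 0.5 -0.1 -1.5]
toolR [[-0.242, 0.97, 0.008], [0.97, 0.242, 0.005], [0.003, 0.009, -1.0]]
[{"linear": [0, -0.003, 0.025], "dr": [0.5, -0.2, -0.1], "jaw": 0.75}]
```

>>> {"api": "drive_tool", "payload": {
  "commands": [
    {"linear":[0,-0.003,0.01],"dr":[0.5,-0.2,0],"jaw":0.75},
    {"linear":[0,-0.001,0.01],"dr":[0,0,0],"jaw":0.75},
    {"linear":[0,0,0],"dr":[0,0,0],"jaw":0.75}
  ]
}}

```text
clock: 44.05
tcp_pos: [0.5425, 0.2907, 0.0701]
orientation: [1.933, 2.474, 0.006]
contact_force: [-0.6, 0.3, -1.7]
grip_width: 0.0432
```

```bash
python3 - <<'E'
from loc import *
o,_=st()
s=plan([((.5427,.2898,.0635),Rt(14.07))],.75,step=.1)
E
```

```text
t 44.05 tcp [0.5425 0.2907 0.0701] w 0.0432 F [-0.6  0.3 -1.7]
toolR [[-0.242, 0.97, 0.004], [0.97, 0.242, 0.002], [0.001, 0.004, -1.0]]
[{"linear": [-0.001, 0, 0.007], "dr": [0.2, -0.1, -0.1], "jaw": 0.75}]
```

>>> {"api": "drive_tool", "payload": {
  "commands": [
    {"linear":[-0.001,0,0.004],"dr":[0.2,0,0],"jaw":0.75},
    {"linear":[0,0,0.003],"dr":[0,0,0],"jaw":0.75},
    {"linear":[0,0,0],"dr":[0,0,0],"jaw":0.75}
  ]
}}

```text
clock: 44.42
tcp_pos: [0.5432, 0.2898, 0.0631]
orientation: [-1.934, -2.475, -0.002]
contact_force: [-0.7, 0.2, -1.9]
grip_width: 0.0437
```

```bash
python3 - <<'E'
from loc import *
o,_=st()
s=plan([((.5427,.2898,.063),Rt(14.07))],.75,step=.1)
E
```

```text
t 44.42 tcp [0.5432 0.2898 0.0631] w 0.0437 F [-0.7  0.2 -1.9]
toolR [[-0.242, 0.97, 0.001], [0.97, 0.242, 0.001], [0.001, 0.001, -1.0]]
[{"linear": [0.0, -0.001, 0.0], "dr": [0.1, -0.1, -0.1], "jaw": 0.75}]
```

>>> {"api": "drive_tool", "payload": {
  "commands": [
    {"linear":[0,-0.0005,0.0005],"dr":[0,0,0],"jaw":0.75},
    {"linear":[0,0,0],"dr":[0,0,0],"jaw":0.45},
    {"linear":[0,0,0],"dr":[0,0,0],"jaw":0.35},
    {"linear":[0,0,0],"dr":[0,0,0],"jaw":0.33},
    {"linear":[0,0,-0.02],"dr":[0,0,0],"jaw":0.33},
    {"linear":[0,0,-0.05],"dr":[0,0,0],"jaw":0.3},
    {"linear":[-0.01,0,-0.05],"dr":[0,0,0],"jaw":0.3},
    {"linear":[-0.01,0,-0.05],"dr":[0,0,0],"jaw":0.3}
  ]
}}

```text
clock: 45.42
tcp_pos: [0.546, 0.2697, 0.2383]
orientation: [-1.932, -2.476, 0.004]
contact_force: [0.8, 0.9, 0.4]
grip_width: 0.0597
```

```bash
python3 - <<'E'
from loc import *
o,_=st();print(np.round(o['joints'],2));im,c=grab('wrist','w16');u,v=proj(c,(.5427,.2898,.06),True).astype(int);print(u,v)
ov('w16',[(.5427,.2898,.023,.076),(.5427,.2898,.028,.064),(.543,.2893,.033,.052),(.5427,.2898,.06,.04)],'ov16',(u-60,u+60,v-50,v+50),5)
s=plan([((.544,.27,.28),Rt(14.07)),((.472,-.3445,.13),Rt(14.07))],.45,step=.06)
E
```

```text
t 45.42 tcp [0.546  0.2697 0.2383] w 0.0597 F [0.8 0.9 0.4]
toolR [[-0.243, 0.97, -0.003], [0.97, 0.243, -0.001], [-0.0, -0.003, -1.0]]
[-0.97  0.4   0.54  1.74 -0.23  1.07 -0.11]
259 154
[{"linear": [0.003, -0.006, -0.034], "dr": [0.4, -0.1, -0.2], "jaw": 0.45}, {"linear": [-0.053, -0.02, 0.014], "dr": [0.0, 0, 0.0], "jaw": 0.45}, {"linear": [-0.053, -0.02, 0.014], "dr": [0.0, 0, 0.0], "jaw": 0.45}, {"linear": [-0.053, -0.02, 0.013], "dr": [0.0, 0, 0.0], "jaw": 0.45}, {"linear": [-0.053, -0.02, 0.014], "dr": [0.0, 0, 0.0], "jaw": 0.45}, {"linear": [-0.053, -0.02, 0.014], "dr": [0.0, 0, 0.0], "jaw": 0.45}, {"linear": [-0.053, -0.02, 0.014], "dr": [0.0, 0, 0.0], "jaw": 0.45}, {"linear": [-0.053, -0.02, 0.014], "dr": [0.0, 0, 0.0], "jaw": 0.45}]
[{"linear": [-0.053, -0.02, 0.014], "dr": [0.0, 0, 0.0], "jaw": 0.45}, {"linear": [-0.053, -0.02, 0.013], "dr": [0.0, 0, 0.0], "jaw": 0.45}, {"linear": [-0.053, -0.02, 0.014], "dr": [0.0, 0, 0.0], "jaw": 0.45}, {"linear": [-0.053, -0.02, 0.014], "dr": [0.0, 0, 0.0], "jaw": 0.45}]
```

View pics/ov16.png

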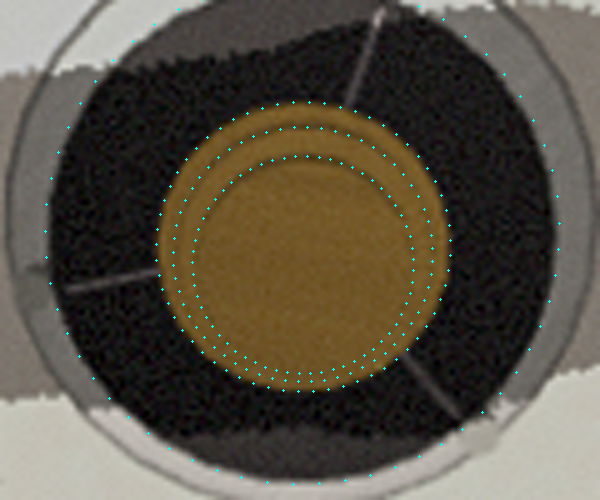

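All concentric. Now the 36 mm disc.

>>> {"api": "drive_tool", "payload": {
  "commands": [
    {"linear":[0,-0.003,-0.04],"dr":[0,0,0],"jaw":0.45},
    {"linear":[-0.03,-0.012,-0.005],"dr":[0,0,0],"jaw":0.45},
    {"linear":[-0.055,-0.021,0],"dr":[0,0,0],"jaw":0.45},
    {"linear":[-0.055,-0.021,0],"dr":[0,0,0],"jaw":0.45},
    {"linear":[-0.055,-0.021,0.014],"dr":[0,0,0],"jaw":0.45},
    {"linear":[-0.055,-0.021,0.014],"dr":[0,0,0],"jaw":0.45},
    {"linear":[-0.055,-0.021,0.014],"dr":[0,0,0],"jaw":0.45},
    {"linear":[-0.055,-0.021,0.014],"dr":[0,0,0],"jaw":0.45}
  ]
}}

```text
clock: 46.48
tcp_pos: [0.5036, -0.1209, 0.2434]
orientation: [1.921, 2.471, 0.047]
contact_force: [0.6, 0.7, -0.4]
grip_width: 0.0468
```

```bash
python3 - <<'E'
from loc import *
o,_=st();print(np.round(o['joints'],2))
s=plan([((.472,-.3445,.13),Rt(14.07))],.45,step=.06)
E
```

```text
t 46.48 tcp [ 0.5036 -0.1209  0.2434] w 0.0468 F [ 0.6  0.7 -0.4]
toolR [[-0.247, 0.969, 0.028], [0.969, 0.246, 0.017], [0.01, 0.031, -0.999]]
[-0.5   0.23  0.74  1.97 -0.21  0.99  0.59]
[{"linear": [-0.042, -0.018, 0.022], "dr": [0.4, -0.1, 0.0], "jaw": 0.45}, {"linear": [-0.042, -0.018, 0.022], "dr": [0.3, -0.1, 0.1], "jaw": 0.45}, {"linear": [-0.042, -0.018, 0.022], "dr": [0.4, -0.1, 0.0], "jaw": 0.45}, {"linear": [-0.042, -0.017, 0.022], "dr": [0.3, -0.1, 0.1], "jaw": 0.45}, {"linear": [-0.042, -0.017, 0.022], "dr": [0.4, -0.1, 0.0], "jaw": 0.45}]
```

>>> {"api": "drive_tool", "payload": {
  "commands": [
    {"linear":[-0.042,-0.018,0.022],"dr":[0.4,-0.1,0],"jaw":0.45},
    {"linear":[-0.042,-0.018,0.022],"dr":[0.4,-0.1,0],"jaw":0.45},
    {"linear":[-0.042,-0.018,0.022],"dr":[0.4,-0.1,0],"jaw":0.45},
    {"linear":[-0.042,-0.017,0.022],"dr":[0.4,-0.1,0],"jaw":0.45},
    {"linear":[-0.038,-0.014,0.022],"dr":[0.3,0,0],"jaw":0.45},
    {"linear":[0,0,0],"dr":[0,0,0],"jaw":0.45}
  ]
}}

```text
clock: 47.22
tcp_pos: [0.4717, -0.3535, 0.1336]
orientation: [1.936, 2.468, 0.005]
contact_force: [0.5, 0.4, 1.1]
grip_width: 0.0471
```

```bash
python3 - <<'E'
from loc import *
o,_=st();print(np.round(o['joints'],2));grab('wrist','w17');discs('w17',True)
s=plan([((.472,-.3445,.04),Rt(14.07))],.45,step=.03)
E
```

```text
t 47.23 tcp [ 0.4717 -0.3535  0.1336] w 0.0471 F [0.5 0.4 1.1]
toolR [[-0.238, 0.971, 0.006], [0.971, 0.238, -0.0], [-0.001, 0.006, -1.0]]
[ 0.03  0.53  0.68  1.89 -0.43  0.87  1.17]
w17 px [258. 178.] c [ 0.4715 -0.3458] d 34.7 res 0.3
[{"linear": [0.002, 0.0, 0.024], "dr": [0.1, 0.0, 0], "jaw": 0.45}, {"linear": [0.002, 0.0, 0.024], "dr": [0.1, 0.0, -0.1], "jaw": 0.45}, {"linear": [0.002, 0.0, 0.024], "dr": [0.1, 0.0, 0], "jaw": 0.45}, {"linear": [0.002, 0.0, 0.024], "dr": [0.1, 0.1, -0.1], "jaw": 0.45}]
```

View pics/w17.png

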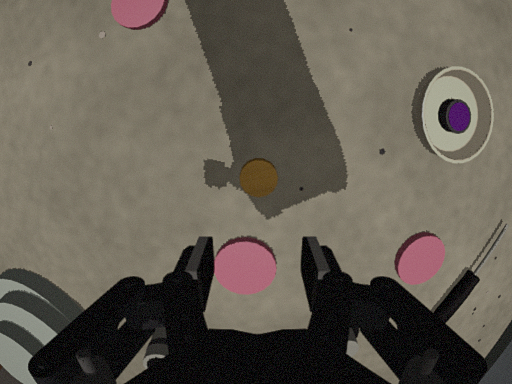

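>>> {"api": "drive_tool", "payload": {
  "commands": [
    {"linear":[0.005,0,0.03],"dr":[0.2,0,0],"jaw":0.45},
    {"linear":[0,-0.002,0.03],"dr":[0.2,0,0],"jaw":0.45},
    {"linear":[0,-0.002,0.025],"dr":[0.2,0,0],"jaw":0.45},
    {"linear":[0,0,0],"dr":[0,0,0],"jaw":0.45}
  ]
}}

```text
clock: 47.78
tcp_pos: [0.4744, -0.3429, 0.0526]
orientation: [1.924, 2.477, 0.005]
contact_force: [0.2, -0.1, -0.4]
grip_width: 0.0471
```

```bash
python3 - <<'E'
from loc import *
o,_=st()
s=plan([((.4717,-.3455,.001),Rt(14.07))],.45,step=.1)
E
```

```text
t 47.77 tcp [ 0.4744 -0.3429  0.0526] w 0.0471 F [ 0.2 -0.1 -0.4]
toolR [[-0.248, 0.969, 0.006], [0.969, 0.248, -0.001], [-0.002, 0.006, -1.0]]
[{"linear": [-0.002, -0.004, 0.051], "dr": [0.3, 0.1, 0.3], "jaw": 0.45}]
```

>>> {"api": "drive_tool", "payload": {
  "commands": [
    {"linear":[-0.004,-0.004,0.02],"dr":[0.3,0,0.3],"jaw":0.45},
    {"linear":[0,-0.001,0.015],"dr":[0,0,0],"jaw":0.45},
    {"linear":[0,0,0],"dr":[0,0,0],"jaw":0.45}
  ]
}}

```text
clock: 48.15
tcp_pos: [0.4733, -0.3478, 0.0185]
orientation: [1.927, 2.473, 0.001]
contact_force: [0.4, -0.4, 0.4]
grip_width: 0.0468
```

```bash
python3 - <<'E'
from loc import *
o,_=st()
s=plan([((.4717,-.3455,.001),Rt(14.07))],.45,step=.1)
E
```

```text
t 48.15 tcp [ 0.4733 -0.3478  0.0185] w 0.0468 F [ 0.4 -0.4  0.4]
toolR [[-0.245, 0.97, 0.005], [0.97, 0.245, -0.003], [-0.005, 0.004, -1.0]]
[{"linear": [0.003, -0.001, 0.018], "dr": [0.2, 0.3, 0.1], "jaw": 0.45}]
```

>>> {"api": "drive_tool", "payload": {
  "commands": [
    {"linear":[0.003,-0.001,0.008],"dr":[0.2,0.2,0],"jaw":0.45},
    {"linear":[0,0,0.008],"dr":[0,0,0],"jaw":0.45},
    {"linear":[0,0,0],"dr":[0,0,0],"jaw":0.45}
  ]
}}

```text
clock: 48.52
tcp_pos: [0.4718, -0.3453, 0.002]
orientation: [1.93, 2.477, 0.0]
contact_force: [0.5, 0.5, -0.9]
grip_width: 0.047
```

```bash
python3 - <<'E'
from loc import *
o,_=st()
s=plan([((.4717,-.3455,.001),Rt(14.07))],.45,step=.1)
E
```

```text
t 48.52 tcp [ 0.4718 -0.3453  0.002 ] w 0.047 F [ 0.5  0.5 -0.9]
toolR [[-0.244, 0.97, 0.001], [0.97, 0.244, -0.001], [-0.001, 0.001, -1.0]]
[{"linear": [0, 0, 0.001], "dr": [0.1, 0.1, 0.1], "jaw": 0.45}]
```

>>> {"api": "drive_tool", "payload": {
  "commands": [
    {"linear":[0,0,0.001],"dr":[0,0,0],"jaw":0.45},
    {"linear":[0,0,0],"dr":[0,0,0],"jaw":0.6},
    {"linear":[0,0,0],"dr":[0,0,0],"jaw":0.85},
    {"linear":[0,0,0],"dr":[0,0,0],"jaw":0.85},
    {"linear":[0,0,0],"dr":[0,0,0],"jaw":0.85}
  ],
  "force": 50
}}

```text
clock: 49.15
tcp_pos: [0.472, -0.3456, 0.0015]
orientation: [1.93, 2.476, 0.0]
contact_force: [0.8, -0.4, -0.0]
grip_width: 0.0337
```

```bash
python3 - <<'E'
from loc import *
o,_=st()
s=plan([((.475,-.32,.26),Rt(14.07))],.85)
print();s=plan([((.5427,.2898,.27),Rt(14.07))],.85,start=s,step=.06)
E
```

```text
t 49.15 tcp [ 0.472  -0.3456  0.0015] w 0.0337 F [ 0.8 -0.4 -0. ]
toolR [[-0.244, 0.97, 0.002], [0.97, 0.244, -0.001], [-0.002, 0.002, -1.0]]
[{"linear": [0.005, 0.002, -0.052], "dr": [0.0, 0.0, 0.0], "jaw": 0.85}, {"linear": [0.005, 0.002, -0.052], "dr": [0.0, 0.0, 0.0], "jaw": 0.85}, {"linear": [0.005, 0.002, -0.052], "dr": [0.1, 0.1, 0.0], "jaw": 0.85}, {"linear": [0.005, 0.002, -0.052], "dr": [0, 0, 0.1], "jaw": 0.85}, {"linear": [0.005, 0.002, -0.052], "dr": [0, 0, 0], "jaw": 0.85}]

[{"linear": [0.052, 0.019, -0.001], "dr": [0, 0, 0], "jaw": 0.85}, {"linear": [0.052, 0.019, -0.001], "dr": [0, 0, 0], "jaw": 0.85}, {"linear": [0.052, 0.019, -0.001], "dr": [0, 0, 0], "jaw": 0.85}, {"linear": [0.052, 0.019, -0.001], "dr": [0, 0, 0], "jaw": 0.85}, {"linear": [0.052, 0.019, -0.001], "dr": [0, 0, 0], "jaw": 0.85}, {"linear": [0.052, 0.019, -0.001], "dr": [0, 0, 0], "jaw": 0.85}, {"linear": [0.052, 0.019, -0.001], "dr": [0, 0, 0], "jaw": 0.85}, {"linear": [0.052, 0.019, -0.001], "dr": [0, 0, 0], "jaw": 0.85}]
[{"linear": [0.052, 0.019, -0.001], "dr": [0, 0, 0], "jaw": 0.85}, {"linear": [0.052, 0.019, -0.001], "dr": [0, 0, 0], "jaw": 0.85}, {"linear": [0.052, 0.019, -0.001], "dr": [0, 0, 0], "jaw": 0.85}]
```

>>> {"api": "drive_tool", "payload": {
  "commands": [
    {"linear":[0,0,-0.015],"dr":[0,0,0],"jaw":0.85},
    {"linear":[0.005,0.002,-0.052],"dr":[0,0,0],"jaw":0.85},
    {"linear":[0.005,0.002,-0.055],"dr":[0,0,0],"jaw":0.85},
    {"linear":[0.005,0.002,-0.055],"dr":[0,0,0],"jaw":0.85},
    {"linear":[0.005,0.002,-0.055],"dr":[0,0,0],"jaw":0.85},
    {"linear":[0.03,0.01,-0.02],"dr":[0,0,0],"jaw":0.85}
  ]
}}

```text
clock: 49.9
tcp_pos: [0.4747, -0.2938, 0.264]
orientation: [1.939, 2.47, -0.001]
contact_force: [0.6, 1.3, -1.5]
grip_width: 0.0333
```

>>> {"api": "drive_tool", "payload": {
  "commands": [
    {"linear":[0.052,0.019,0],"dr":[0,0,0],"jaw":0.85},
    {"linear":[0.055,0.02,0],"dr":[0,0,0],"jaw":0.85},
    {"linear":[0.055,0.02,0],"dr":[0,0,0],"jaw":0.85},
    {"linear":[0.055,0.02,0],"dr":[0,0,0],"jaw":0.85},
    {"linear":[0.055,0.02,0],"dr":[0,0,0],"jaw":0.85},
    {"linear":[0.055,0.02,0],"dr":[0,0,0],"jaw":0.85},
    {"linear":[0.055,0.02,0],"dr":[0,0,0],"jaw":0.85},
    {"linear":[0.05,0.02,0],"dr":[0,0,0],"jaw":0.85}
  ]
}}

```text
clock: 50.9
tcp_pos: [0.5285, 0.1712, 0.2745]
orientation: [1.949, 2.452, 0.018]
contact_force: [1.1, 0.1, -1.4]
grip_width: 0.0334
```

```bash
python3 - <<'E'
from loc import *
o,_=st();print(np.round(o['joints'],2))
s=plan([((.5427,.2898,.27),Rt(14.07))],.85,step=.06)
E
```

```text
t 50.9 tcp [0.5285 0.1712 0.2745] w 0.0334 F [ 1.1  0.1 -1.4]
toolR [[-0.225, 0.974, 0.014], [0.974, 0.225, 0.003], [-0.0, 0.015, -1.0]]
[-0.95  0.26  0.63  1.84 -0.17  1.09 -0.03]
[{"linear": [0.056, 0.02, 0.003], "dr": [0.4, 0.0, -0.5], "jaw": 0.85}, {"linear": [0.056, 0.021, 0.002], "dr": [0.4, 0.0, -0.5], "jaw": 0.85}]
```

>>> {"api": "drive_tool", "payload": {
  "commands": [
    {"linear":[0.056,0.02,0.002],"dr":[0.4,0,-0.5],"jaw":0.85},
    {"linear":[0.05,0.019,0.002],"dr":[0.4,0,-0.5],"jaw":0.85},
    {"linear":[0,0,0.03],"dr":[0,0,0],"jaw":0.85},
    {"linear":[0,0,0.045],"dr":[0,0,0],"jaw":0.85},
    {"linear":[0,0,0.04],"dr":[0,0,0],"jaw":0.85},
    {"linear":[0,0,0],"dr":[0,0,0],"jaw":0.85}
  ]
}}

```text
clock: 51.65
tcp_pos: [0.5419, 0.2931, 0.1584]
orientation: [1.923, 2.482, 0.009]
contact_force: [-0.2, 0.5, -1.0]
grip_width: 0.0334
```

```bash
python3 - <<'E'
from loc import *
o,_=st()
s=plan([((.5427,.2898,.078),Rt(14.07))],.85,step=.1)
E
```

```text
t 51.65 tcp [0.5419 0.2931 0.1584] w 0.0334 F [-0.2  0.5 -1. ]
toolR [[-0.25, 0.968, 0.005], [0.968, 0.25, 0.003], [0.002, 0.006, -1.0]]
[{"linear": [-0.004, -0.001, 0.08], "dr": [0.3, -0.1, 0.4], "jaw": 0.85}]
```

>>> {"api": "drive_tool", "payload": {
  "commands": [
    {"linear":[-0.004,0,0.028],"dr":[0.3,-0.1,0.4],"jaw":0.85},
    {"linear":[0,-0.003,0.022],"dr":[0.2,0,0],"jaw":0.85},
    {"linear":[0,-0.002,0.015],"dr":[0.1,0,0],"jaw":0.85},
    {"linear":[0,0,0],"dr":[0,0,0],"jaw":0.85}
  ]
}}

```text
clock: 52.15
tcp_pos: [0.5416, 0.2896, 0.0981]
orientation: [-1.933, -2.476, -0.007]
contact_force: [-0.2, 0.1, -0.9]
grip_width: 0.0334
```

```bash
python3 - <<'E'
from loc import *
o,_=st()
s=plan([((.5427,.2898,.078),Rt(14.07))],.85,step=.1)
E
```

```text
t 52.15 tcp [0.5416 0.2896 0.0981] w 0.0334 F [-0.2  0.1 -0.9]
toolR [[-0.242, 0.97, 0.003], [0.97, 0.242, 0.004], [0.003, 0.003, -1.0]]
[{"linear": [0, 0.001, 0.02], "dr": [0.2, -0.2, 0], "jaw": 0.85}]
```

>>> {"api": "drive_tool", "payload": {
  "commands": [
    {"linear":[0,0.001,0.01],"dr":[0.2,-0.2,0],"jaw":0.85},
    {"linear":[0,0,0.006],"dr":[0,0,0],"jaw":0.85},
    {"linear":[0,0,0],"dr":[0,0,0],"jaw":0.85}
  ]
}}

```text
clock: 52.52
tcp_pos: [0.544, 0.2908, 0.0829]
orientation: [1.932, 2.476, 0.004]
contact_force: [-0.4, 0.7, -1.5]
grip_width: 0.0334
```

```bash
python3 - <<'E'
from loc import *
o,_=st()
s=plan([((.5427,.2898,.078),Rt(14.07))],.85,step=.1)
E
```

```text
t 52.52 tcp [0.544  0.2908 0.0829] w 0.0334 F [-0.4  0.7 -1.5]
toolR [[-0.243, 0.97, 0.002], [0.97, 0.243, 0.001], [0.001, 0.003, -1.0]]
[{"linear": [-0.001, -0.002, 0.005], "dr": [0.2, 0, 0], "jaw": 0.85}]
```

>>> {"api": "drive_tool", "payload": {
  "commands": [
    {"linear":[-0.001,-0.0015,0.003],"dr":[0,0,0],"jaw":0.85},
    {"linear":[0,0,0.0015],"dr":[0,0,0],"jaw":0.85},
    {"linear":[0,0,0],"dr":[0,0,0],"jaw":0.85}
  ]
}}

```text
clock: 52.9
tcp_pos: [0.543, 0.2894, 0.0785]
orientation: [1.933, 2.475, 0.005]
contact_force: [-0.5, -0.7, -0.8]
grip_width: 0.0334
```

```bash
python3 - <<'E'
from loc import *
o,_=st()
s=plan([((.5427,.2898,.0775),Rt(14.07))],.85,step=.1)
E
```

```text
t 52.9 tcp [0.543  0.2894 0.0785] w 0.0334 F [-0.5 -0.7 -0.8]
toolR [[-0.243, 0.97, 0.003], [0.97, 0.243, 0.002], [0.001, 0.003, -1.0]]
[{"linear": [0.001, 0, 0.001], "dr": [0.2, -0.1, 0], "jaw": 0.85}]
```

>>> {"api": "drive_tool", "payload": {
  "commands": [
    {"linear":[0.0004,0,0.0012],"dr":[0.1,0,0],"jaw":0.85},
    {"linear":[0,0,0],"dr":[0,0,0],"jaw":0.85}
  ]
}}

```text
clock: 53.15
tcp_pos: [0.543, 0.2898, 0.0775]
orientation: [1.933, 2.476, 0.003]
contact_force: [-0.3, -0.1, -1.5]
grip_width: 0.0337
```

>>> {"api": "drive_tool", "payload": {
  "commands": [
    {"linear":[0,0,0],"dr":[0,0,0],"jaw":0.55},
    {"linear":[0,0,0],"dr":[0,0,0],"jaw":0.47},
    {"linear":[0,0,0],"dr":[0,0,0],"jaw":0.45},
    {"linear":[0,0,-0.02],"dr":[0,0,0],"jaw":0.45},
    {"linear":[0,0,-0.05],"dr":[0,0,0],"jaw":0.4},
    {"linear":[-0.01,0,-0.05],"dr":[0,0,0],"jaw":0.4},
    {"linear":[-0.01,0,-0.05],"dr":[0,0,0],"jaw":0.4},
    {"linear":[0,0,0],"dr":[0,0,0],"jaw":0.4}
  ]
}}

```text
clock: 54.15
tcp_pos: [0.5491, 0.2694, 0.2589]
orientation: [1.933, 2.473, 0.01]
contact_force: [0.7, 0.6, -0.3]
grip_width: 0.0515
```

```bash
python3 - <<'E'
from loc import *
o,_=st();print(np.round(o['joints'],2));im,c=grab('wrist','w18');u,v=proj(c,(.5427,.2898,.06),True).astype(int);print(u,v)
ov('w18',[(.5427,.2898,.018,.088),(.5427,.2898,.023,.076),(.5427,.2898,.028,.064),(.5427,.2898,.033,.052),(.5427,.2898,.06,.04)],'ov18',(u-60,u+60,v-50,v+50),5)
grab('top','t18');grab('side','s18')
E
```

```text
t 54.15 tcp [0.5491 0.2694 0.2589] w 0.0515 F [ 0.7  0.6 -0.3]
toolR [[-0.241, 0.97, 0.006], [0.97, 0.241, 0.004], [0.002, 0.007, -1.0]]
[-1.    0.38  0.59  1.72 -0.23  1.1  -0.1 ]
254 150
```

View pics/ov18.png

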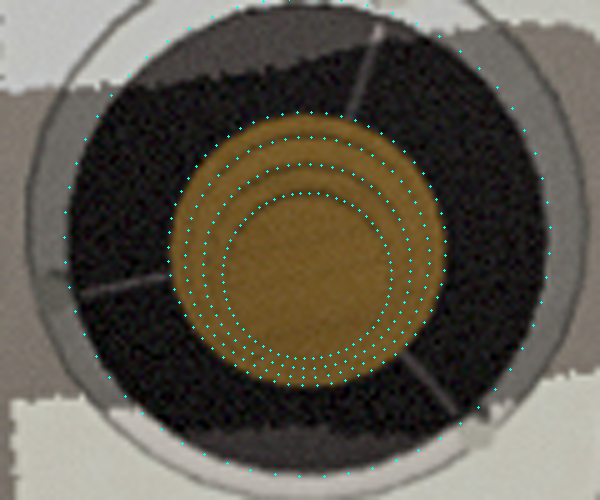

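View pics/t18.png

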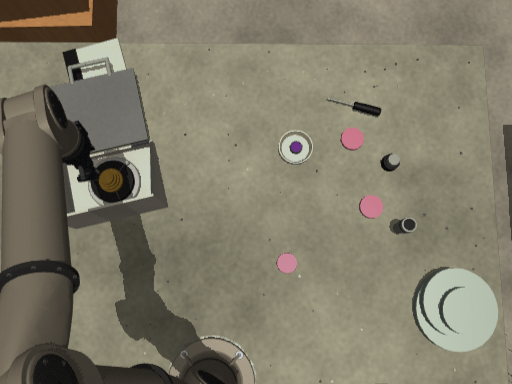

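View pics/s18.png

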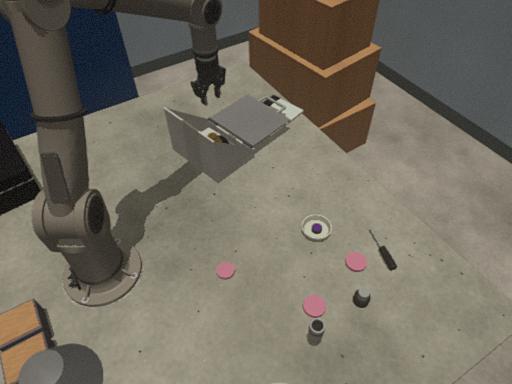

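```bash
cat >> h.py <<'E'
H=np.array([.6245,.3103,.05])
E
python3 - <<'E'
from h import *
p,R=arc(180,31,lat=-.008,g=.015);print(p,R[:,2])
pre=p-.15*R[:,2]
s=plan([((.62,.305,.30),Rt(14.07,10)),(pre,R)],.6,step=.055)
E
```

```text
[0.89194931 0.38557522 0.03714249] [ 0.49958664  0.12520944 -0.8571673 ]
[{"linear": [0.008, 0.04, -0.024], "dr": [-5.1, 0.0, 0.0], "jaw": 0.6}, {"linear": [0.008, 0.042, -0.02], "dr": [-5.1, 0.0, 0.0], "jaw": 0.6}, {"linear": [0.002, 0.036, 0.034], "dr": [-4.2, 0.0, 0.0], "jaw": 0.6}, {"linear": [0.002, 0.033, 0.036], "dr": [-4.2, 0, 0.0], "jaw": 0.6}, {"linear": [0.002, 0.031, 0.038], "dr": [-4.2, 0, 0.0], "jaw": 0.6}, {"linear": [0.002, 0.028, 0.041], "dr": [-4.2, 0, 0.0], "jaw": 0.6}, {"linear": [0.002, 0.025, 0.043], "dr": [-4.2, 0, 0.0], "jaw": 0.6}]
```

>>> {"api": "drive_tool", "payload": {
  "commands": [
    {"linear":[0.008,0.04,-0.024],"dr":[-5.1,0,0],"jaw":0.6},
    {"linear":[0.008,0.042,-0.02],"dr":[-5.1,0,0],"jaw":0.6},
    {"linear":[0.002,0.036,0.02],"dr":[-4.2,0,0],"jaw":0.6},
    {"linear":[0.002,0.033,0.034],"dr":[-4.2,0,0],"jaw":0.6},
    {"linear":[0.002,0.031,0.036],"dr":[-4.2,0,0],"jaw":0.6},
    {"linear":[0.002,0.028,0.036],"dr":[-4.2,0,0],"jaw":0.6},
    {"linear":[0,0,0],"dr":[-3,0,0],"jaw":0.6},
    {"linear":[0,0,0],"dr":[0,0,0],"jaw":0.6}
  ]
}}

```text
clock: 55.3
tcp_pos: [0.7706, 0.3559, 0.1965]
orientation: [1.694, 2.188, 0.566]
contact_force: [0.0, 0.3, 1.0]
grip_width: 0.0343
```

```bash
python3 - <<'E'
from h import *
o,R0=st();print(np.round(o['joints'],2));im,c=grab('wrist','w19')
p,R=arc(180,31,lat=-.008,g=.015)
for s in(-.049,0,.049):
    print(proj(c,H+.27*FX+CY*s,True))
print(H+.27*FX)
plan([(p-.06*R[:,2],R)],.6,step=.055)
E
```

```text
t 55.3 tcp [0.7706 0.3559 0.1965] w 0.0343 F [0.  0.3 1. ]
toolR [[-0.248, 0.844, 0.476], [0.969, 0.22, 0.116], [-0.007, 0.49, -0.872]]
[-0.92  0.63  0.53  1.61 -0.32  0.5  -0.05]
[285.35325895 135.14927237]
[284.12465365 177.9941432 ]
[282.65101944 217.86281378]
[0.88640031 0.37593708 0.05      ]
[{"linear": [0, 0.01, 0.047], "dr": [-0.6, 0.1, 0.2], "jaw": 0.6}, {"linear": [0, 0.009, 0.047], "dr": [-0.5, 0.0, 0.1], "jaw": 0.6}, {"linear": [0, 0.009, 0.047], "dr": [-0.6, 0.1, 0.2], "jaw": 0.6}]
```

View pics/w19.png

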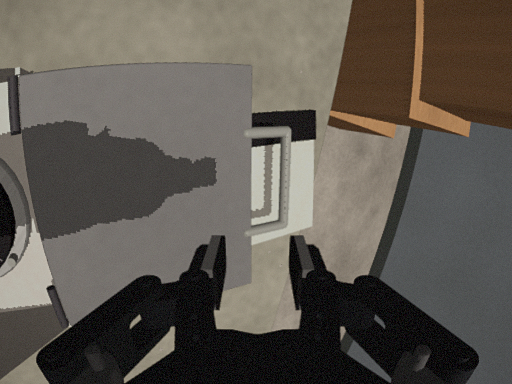

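>>> {"api": "drive_tool", "payload": {
  "commands": [
    {"linear":[0,0.011,0.047],"dr":[-0.6,0,0.2],"jaw":0.6},
    {"linear":[0,0.01,0.047],"dr":[-0.5,0,0.1],"jaw":0.6},
    {"linear":[0,0.01,0.035],"dr":[-0.4,0,0.1],"jaw":0.6},
    {"linear":[0,0,0],"dr":[0,0,0],"jaw":0.6}
  ]
}}

```text
clock: 55.85
tcp_pos: [0.8611, 0.3809, 0.0989]
orientation: [1.69, 2.17, 0.595]
contact_force: [0.4, -1.1, -0.1]
grip_width: 0.0342
```

```bash
python3 - <<'E'
from h import *
o,R0=st();print(np.round(o['joints'],2));im,c=grab('wrist','w20')
p,R=arc(180,31,lat=-.008,g=.015)
for s in(-.049,0,.049):
    print(proj(c,H+.27*FX+CY*s,True))
plan([(p,R)],.6,step=.04)
E
```

```text
t 55.85 tcp [0.8611 0.3809 0.0989] w 0.0342 F [ 0.4 -1.1 -0.1]
toolR [[-0.245, 0.833, 0.496], [0.97, 0.211, 0.124], [-0.001, 0.511, -0.86]]
[-0.79  0.86  0.44  1.41 -0.39  0.42 -0.01]
[250.51243127 159.95329907]
[250.90675753 227.16041029]
[251.40413696 283.26190556]
[{"linear": [-0.002, -0.003, 0.035], "dr": [-0.1, 0, 0.0], "jaw": 0.6}, {"linear": [-0.002, -0.003, 0.035], "dr": [-0.1, 0, 0.1], "jaw": 0.6}]
```

View pics/w20.png

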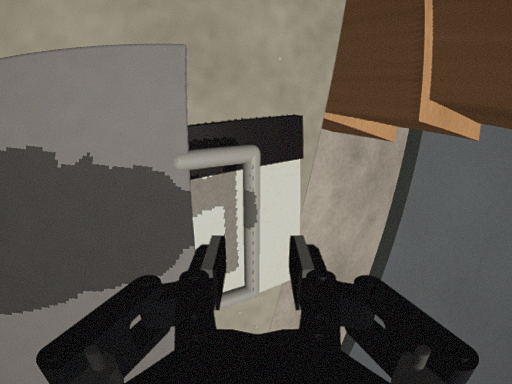

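>>> {"api": "drive_tool", "payload": {
  "commands": [
    {"linear":[-0.002,-0.003,0.025],"dr":[0,0,0],"jaw":0.6},
    {"linear":[-0.001,-0.002,0.025],"dr":[0,0,0],"jaw":0.6},
    {"linear":[0,0,0.01],"dr":[0,0,0],"jaw":0.6},
    {"linear":[0,0,0],"dr":[0,0,0],"jaw":0.6}
  ]
}}

```text
clock: 56.4
tcp_pos: [0.8894, 0.387, 0.0517]
orientation: [1.686, 2.167, 0.605]
contact_force: [-0.5, -0.5, 1.0]
grip_width: 0.0344
```

```bash
python3 - <<'E'
from h import *
o,R0=st();print(np.round(o['joints'],2))
p,R=arc(180,31,lat=-.008,g=.015)
plan([(p,R)],.6,step=.04)
E
```

```text
t 56.4 tcp [0.8894 0.387  0.0517] w 0.0344 F [-0.5 -0.5  1. ]
toolR [[-0.246, 0.83, 0.501], [0.969, 0.21, 0.129], [0.002, 0.517, -0.856]]
[-0.75  0.95  0.4   1.34 -0.41  0.39 -0.  ]
[{"linear": [-0.002, -0.006, 0.014], "dr": [0.1, -0.2, 0.1], "jaw": 0.6}]
```

>>> {"api": "drive_tool", "payload": {
  "commands": [
    {"linear":[-0.001,-0.004,0.012],"dr":[0,0,0],"jaw":0.6},
    {"linear":[0,-0.001,0.003],"dr":[0,0,0],"jaw":0.6},
    {"linear":[0,0,0],"dr":[0,0,0],"jaw":0.8},
    {"linear":[0,0,0],"dr":[0,0,0],"jaw":1},
    {"linear":[0,0,0],"dr":[0,0,0],"jaw":1},
    {"linear":[0,0,0],"dr":[0,0,0],"jaw":1}
  ],
  "force": 60
}}

```text
clock: 57.15
tcp_pos: [0.8924, 0.3872, 0.0375]
orientation: [1.687, 2.168, 0.606]
contact_force: [1.8, 0.2, -0.7]
grip_width: 0.0101
```

```bash
python3 - <<'E'
from h import *
o,R0=st();print(thnow(.0155))
plan([arc(180-5*i,31-1.5*i,lat=thnow()[2],g=.0155)+(.1,) for i in range(1,9)],1)
E
```

```text
t 57.15 tcp [0.8924 0.3872 0.0375] w 0.0101 F [ 1.8  0.2 -0.7]
toolR [[-0.246, 0.83, 0.5], [0.969, 0.21, 0.129], [0.002, 0.517, -0.856]]
(np.float64(179.84204797521664), np.float64(0.27055735596846653), np.float64(-0.009422216795672157))
[{"linear": [0, 0.01, -0.02], "dr": [1.6, -0.2, 0.1], "jaw": 1}, {"linear": [0, 0.008, -0.022], "dr": [1.5, 0, 0], "jaw": 1}, {"linear": [0.0, 0.006, -0.023], "dr": [1.5, 0, 0], "jaw": 1}, {"linear": [0.0, 0.003, -0.023], "dr": [1.5, 0, 0], "jaw": 1}, {"linear": [0.0, 0.001, -0.024], "dr": [1.5, 0, 0], "jaw": 1}, {"linear": [0.0, -0.002, -0.024], "dr": [1.5, 0, 0], "jaw": 1}, {"linear": [0.0, -0.005, -0.023], "dr": [1.5, 0, 0], "jaw": 1}, {"linear": [0.0, -0.007, -0.022], "dr": [1.5, 0, 0], "jaw": 1}]
```

>>> {"api": "drive_tool", "payload": {
  "commands": [
    {"linear":[0,0.01,-0.021],"dr":[1.6,0,0],"jaw":1},
    {"linear":[0,0.008,-0.022],"dr":[1.5,0,0],"jaw":1},
    {"linear":[0,0.006,-0.023],"dr":[1.5,0,0],"jaw":1},
    {"linear":[0,0.003,-0.023],"dr":[1.5,0,0],"jaw":1}
  ],
  "force": 80
}}

```text
clock: 57.65
tcp_pos: [0.8753, 0.383, 0.1281]
orientation: [1.739, 2.235, 0.499]
contact_force: [3.5, 1.5, -4.0]
grip_width: 0.0088
```

```bash
python3 - <<'E'
from h import *
o,R0=st();t0,r,l=thnow(.0155);print(t0,r,l,np.round(o['joints'],2))
plan([arc(t0-5*i,25-2*i,lat=l,g=.0155)+(.1,) for i in range(1,9)],1)
E
```

```text
t 57.65 tcp [0.8753 0.383  0.1281] w 0.0088 F [ 3.5  1.5 -4. ]
toolR [[-0.246, 0.878, 0.411], [0.969, 0.223, 0.106], [0.002, 0.424, -0.906]]
160.07859776236498 0.2705346836556639 -0.009490852543883408 [-0.76  0.88  0.45  1.26 -0.38  0.65 -0.03]
[{"linear": [0.0, 0.0, -0.024], "dr": [2.1, -0.2, 0.1], "jaw": 1}, {"linear": [0.0, -0.002, -0.024], "dr": [2.0, 0.0, 0.0], "jaw": 1}, {"linear": [0.0, -0.005, -0.023], "dr": [2.0, 0.0, 0.0], "jaw": 1}, {"linear": [0, -0.008, -0.022], "dr": [2.0, 0.0, 0.0], "jaw": 1}, {"linear": [0, -0.011, -0.021], "dr": [2.0, 0.0, 0.0], "jaw": 1}, {"linear": [0, -0.013, -0.02], "dr": [2.0, 0.0, 0.0], "jaw": 1}, {"linear": [0, -0.015, -0.018], "dr": [2.0, 0.0, 0.0], "jaw": 1}, {"linear": [0, -0.018, -0.016], "dr": [2.0, 0.0, 0.0], "jaw": 1}]
```

>>> {"api": "drive_tool", "payload": {
  "commands": [
    {"linear":[0,0,-0.023],"dr":[2.1,0,0],"jaw":1},
    {"linear":[0,-0.002,-0.023],"dr":[2,0,0],"jaw":1},
    {"linear":[0,-0.005,-0.022],"dr":[2,0,0],"jaw":1},
    {"linear":[0,-0.008,-0.022],"dr":[2,0,0],"jaw":1}
  ]
}}

```text
clock: 58.15
tcp_pos: [0.8306, 0.3718, 0.209]
orientation: [1.803, 2.319, 0.353]
contact_force: [3.6, 1.8, -2.7]
grip_width: 0.0083
```

```bash
python3 - <<'E'
from h import *
o,R0=st();t0,r,l=thnow(.0155);print(t0,r,l,np.round(o['joints'],2))
plan([arc(t0-5*i,17-2*i,lat=l,g=.0155)+(.1,) for i in range(1,9)],1)
grab('wrist','w21')
E
```

```text
t 58.15 tcp [0.8306 0.3718 0.209 ] w 0.0083 F [ 3.6  1.8 -2.7]
toolR [[-0.246, 0.926, 0.287], [0.969, 0.235, 0.075], [0.002, 0.296, -0.955]]
140.42311738806563 0.27280861805091716 -0.009510340113654914 [-0.77  0.79  0.49  1.2  -0.35  0.93 -0.05]
[{"linear": [0.0, -0.013, -0.02], "dr": [2.2, -0.1, 0.2], "jaw": 1}, {"linear": [0.0, -0.013, -0.02], "dr": [2.0, -0.1, 0], "jaw": 1}, {"linear": [0, -0.015, -0.018], "dr": [2.0, 0.0, 0], "jaw": 1}, {"linear": [0.0, -0.018, -0.016], "dr": [2.0, 0.0, 0], "jaw": 1}, {"linear": [0, -0.019, -0.014], "dr": [2.0, 0.0, 0], "jaw": 1}, {"linear": [0, -0.021, -0.012], "dr": [2.0, 0.0, 0], "jaw": 1}, {"linear": [0, -0.022, -0.009], "dr": [2.0, 0.0, 0], "jaw": 1}, {"linear": [0.0, -0.023, -0.006], "dr": [2.0, 0.0, 0], "jaw": 1}]
```

View pics/w21.png

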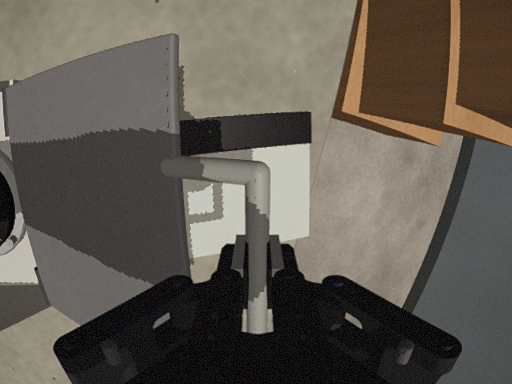

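>>> {"api": "drive_tool", "payload": {
  "commands": [
    {"linear":[0,0,0],"dr":[0,0,0],"jaw":0.72},
    {"linear":[0,0,0],"dr":[0,0,0],"jaw":0.72},
    {"linear":[0,-0.002,0.008],"dr":[0,0,0],"jaw":0.72},
    {"linear":[0,0,0],"dr":[0,0,0],"jaw":1},
    {"linear":[0,0,0],"dr":[0,0,0],"jaw":1},
    {"linear":[0,0,0],"dr":[0,0,0],"jaw":1}
  ]
}}

```text
clock: 58.95
tcp_pos: [0.8314, 0.372, 0.2025]
orientation: [1.803, 2.318, 0.356]
contact_force: [0.4, 0.4, 1.9]
grip_width: 0.0096
```

```bash
python3 - <<'E'
from h import *
o,R0=st()
for g in(.0155,.018,.02,.022):print(g,thnow(g))
t0,r,l=thnow(.0195)
plan([arc(t0-5*i,17-2*i,lat=l,g=.0195)+(.1,) for i in range(1,9)],1)
E
```

```text
t 58.95 tcp [0.8314 0.372  0.2025] w 0.0096 F [0.4 0.4 1.9]
toolR [[-0.246, 0.925, 0.288], [0.969, 0.235, 0.076], [0.002, 0.298, -0.955]]
0.0155 (np.float64(141.59399578199515), np.float64(0.26930262029510577), np.float64(-0.009519447445775334))
0.018 (np.float64(141.0993404959178), np.float64(0.27021155167658145), np.float64(-0.009511286945919429))
0.02 (np.float64(140.70602858678964), np.float64(0.27095310969408587), np.float64(-0.009504758546034695))
0.022 (np.float64(140.31488198746948), np.float64(0.27170736567322695), np.float64(-0.009498230146149955))
[{"linear": [0.0, -0.011, -0.021], "dr": [2.3, -0.2, 0.2], "jaw": 1}, {"linear": [0.0, -0.013, -0.02], "dr": [2.0, 0.0, 0], "jaw": 1}, {"linear": [0.0, -0.015, -0.018], "dr": [2.0, 0.0, 0], "jaw": 1}, {"linear": [0, -0.018, -0.016], "dr": [2.0, 0.0, 0], "jaw": 1}, {"linear": [0, -0.019, -0.014], "dr": [2.0, 0.0, 0], "jaw": 1}, {"linear": [0, -0.021, -0.012], "dr": [2.0, 0.0, 0], "jaw": 1}, {"linear": [0.0, -0.022, -0.009], "dr": [2.0, 0.0, 0], "jaw": 1}, {"linear": [0.0, -0.023, -0.007], "dr": [2.0, 0.0, 0], "jaw": 1}]
```

>>> {"api": "drive_tool", "payload": {
  "commands": [
    {"linear":[0,-0.011,-0.02],"dr":[2.2,0,0],"jaw":1},
    {"linear":[0,-0.013,-0.019],"dr":[2,0,0],"jaw":1},
    {"linear":[0,-0.015,-0.017],"dr":[2,0,0],"jaw":1},
    {"linear":[0,-0.018,-0.015],"dr":[2,0,0],"jaw":1}
  ]
}}

```text
clock: 59.45
tcp_pos: [0.7657, 0.3556, 0.2616]
orientation: [1.859, 2.392, 0.211]
contact_force: [6.6, 2.0, 1.0]
grip_width: 0.0093
```

```bash
python3 - <<'E'
from h import *
o,R0=st();t0,r,l=thnow(.0185);print(t0,r,l)
plan([arc(t0-5*i,max(0,9-2*i),lat=l,g=.0185)+(.1,) for i in range(1,9)],1)
E
```

```text
t 59.45 tcp [0.7657 0.3556 0.2616] w 0.0093 F [6.6 2.  1. ]
toolR [[-0.247, 0.955, 0.167], [0.969, 0.243, 0.045], [0.003, 0.173, -0.985]]
122.21377545795437 0.2715978730287119 -0.009590307941551968
[{"linear": [0.0, -0.02, -0.014], "dr": [3.0, -0.2, 0.2], "jaw": 1}, {"linear": [0, -0.021, -0.012], "dr": [2.0, 0.0, 0], "jaw": 1}, {"linear": [0.0, -0.022, -0.01], "dr": [2.0, 0.0, 0], "jaw": 1}, {"linear": [0.0, -0.023, -0.007], "dr": [2.0, 0.0, 0], "jaw": 1}, {"linear": [0.0, -0.023, -0.004], "dr": [1.0, 0.0, 0], "jaw": 1}, {"linear": [0.0, -0.024, -0.002], "dr": [0, 0.0, 0], "jaw": 1}, {"linear": [0.0, -0.024, 0.0], "dr": [0, 0.0, 0], "jaw": 1}, {"linear": [0.0, -0.023, 0.002], "dr": [0, 0.0, 0], "jaw": 1}]
```

>>> {"api": "drive_tool", "payload": {
  "commands": [
    {"linear":[0,-0.02,-0.013],"dr":[3,0,0],"jaw":1},
    {"linear":[0,-0.021,-0.011],"dr":[2,0,0],"jaw":1},
    {"linear":[0,-0.022,-0.009],"dr":[2,0,0],"jaw":1},
    {"linear":[0,-0.023,-0.006],"dr":[2,0,0],"jaw":1},
    {"linear":[0,-0.023,-0.004],"dr":[1,0,0],"jaw":1},
    {"linear":[0,-0.024,-0.002],"dr":[0,0,0],"jaw":1}
  ]
}}

```text
clock: 60.2
tcp_pos: [0.6413, 0.3246, 0.3058]
orientation: [1.919, 2.469, 0.045]
contact_force: [6.1, 1.4, 6.1]
grip_width: 0.0091
```

```bash
python3 - <<'E'
from h import *
o,R0=st();t0,r,l=thnow(.0185);print(t0,r,l)
plan([arc(t0-5*i,0,lat=l,g=.0185)+(.1,) for i in range(1,9)],1)
E
```

```text
t 60.2 tcp [0.6413 0.3246 0.3058] w 0.0091 F [6.1 1.4 6.1]
toolR [[-0.247, 0.969, 0.029], [0.969, 0.247, 0.014], [0.007, 0.031, -0.999]]
94.0023838602361 0.2749819309892082 -0.009706813073926984
[{"linear": [0, -0.025, 0.004], "dr": [1.8, -0.4, 0.2], "jaw": 1}, {"linear": [0.0, -0.024, 0.001], "dr": [0, 0.0, 0.0], "jaw": 1}, {"linear": [0, -0.023, 0.004], "dr": [0, 0.0, 0.0], "jaw": 1}, {"linear": [0, -0.023, 0.005], "dr": [0, 0.0, 0.0], "jaw": 1}, {"linear": [0, -0.022, 0.007], "dr": [0, 0.0, 0.0], "jaw": 1}, {"linear": [0.0, -0.022, 0.009], "dr": [0, 0.0, 0.0], "jaw": 1}, {"linear": [0.0, -0.021, 0.011], "dr": [0, 0.0, 0.0], "jaw": 1}, {"linear": [0.0, -0.02, 0.013], "dr": [0, 0.0, 0.0], "jaw": 1}]
```

>>> {"api": "drive_tool", "payload": {
  "commands": [
    {"linear":[0,-0.023,0.004],"dr":[1.8,0,0],"jaw":1},
    {"linear":[0,-0.023,0.003],"dr":[0,0,0],"jaw":1},
    {"linear":[0,-0.023,0.005],"dr":[0,0,0],"jaw":1},
    {"linear":[0,-0.022,0.006],"dr":[0,0,0],"jaw":1}
  ]
}}

```text
clock: 60.7
tcp_pos: [0.563, 0.3053, 0.301]
orientation: [1.922, 2.471, 0.06]
contact_force: [0.3, 1.0, 8.2]
grip_width: 0.009
```

```bash
python3 - <<'E'
from h import *
o,R0=st();t0,r,l=thnow(.0165);print(t0,r,l)
plan([arc(t0-5*i,0,lat=l,g=.0165)+(.1,) for i in range(1,9)],1)
E
```

```text
t 60.7 tcp [0.563  0.3053 0.301 ] w 0.009 F [0.3 1.  8.2]
toolR [[-0.246, 0.969, 0.032], [0.969, 0.246, 0.024], [0.016, 0.037, -0.999]]
77.06193479833435 0.27443775763881467 -0.009800088315301665
[{"linear": [0, -0.023, 0.01], "dr": [2.1, -0.9, 0.2], "jaw": 1}, {"linear": [0.0, -0.022, 0.008], "dr": [0.0, 0.0, 0], "jaw": 1}, {"linear": [0.0, -0.021, 0.01], "dr": [0.0, 0.0, 0], "jaw": 1}, {"linear": [0.0, -0.02, 0.012], "dr": [0.0, 0.0, 0], "jaw": 1}, {"linear": [0.0, -0.019, 0.014], "dr": [0.0, 0.0, 0], "jaw": 1}, {"linear": [0.0, -0.018, 0.015], "dr": [0.0, 0.0, 0], "jaw": 1}, {"linear": [0, -0.017, 0.017], "dr": [0.0, 0.0, 0], "jaw": 1}, {"linear": [0, -0.015, 0.018], "dr": [0.0, 0.0, 0], "jaw": 1}]
```

>>> {"api": "drive_tool", "payload": {
  "commands": [
    {"linear":[0,-0.023,0.008],"dr":[1.5,-0.5,0],"jaw":1},
    {"linear":[0,-0.022,0.009],"dr":[0.4,0,0],"jaw":1},
    {"linear":[0,-0.021,0.011],"dr":[0,0,0],"jaw":1},
    {"linear":[0,-0.02,0.013],"dr":[0,0,0],"jaw":1}
  ]
}}

```text
clock: 61.2
tcp_pos: [0.4842, 0.2855, 0.2654]
orientation: [1.928, 2.476, 0.039]
contact_force: [-1.1, -1.0, 8.5]
grip_width: 0.0088
```

```bash
python3 - <<'E'
from h import *
o,R0=st();t0,r,l=thnow(.0145);print(t0,r,l,o['tcp_pos'])
plan([arc(t0-4*i,0,lat=l,g=.0145)+(.1,) for i in range(1,7)],1)
print(arc(42,0,g=.0145)[0])
E
```

```text
t 61.2 tcp [0.4842 0.2855 0.2654] w 0.0088 F [-1.1 -1.   8.5]
toolR [[-0.245, 0.969, 0.018], [0.969, 0.245, 0.018], [0.013, 0.022, -1.0]]
58.22273566617906 0.2704136070692165 -0.009853216365625608 [0.48423098 0.2854956  0.26538366]
[{"linear": [0, -0.016, 0.011], "dr": [1.2, -0.7, 0.1], "jaw": 1}, {"linear": [0, -0.015, 0.011], "dr": [0.0, 0, 0], "jaw": 1}, {"linear": [0, -0.014, 0.013], "dr": [0.0, 0, 0], "jaw": 1}, {"linear": [0, -0.013, 0.013], "dr": [0.0, 0, 0], "jaw": 1}, {"linear": [0, -0.012, 0.014], "dr": [0.0, 0, 0], "jaw": 1}, {"linear": [0, -0.011, 0.015], "dr": [0.0, 0, 0], "jaw": 1}]
[0.42719604 0.27219214 0.21616526]
```

>>> {"api": "drive_tool", "payload": {
  "commands": [
    {"linear":[0,-0.016,0.011],"dr":[1,-0.5,0],"jaw":1},
    {"linear":[0,-0.015,0.011],"dr":[0,0,0],"jaw":1},
    {"linear":[0,-0.014,0.013],"dr":[0,0,0],"jaw":1}
  ]
}}

```text
clock: 61.58
tcp_pos: [0.4432, 0.2753, 0.2317]
orientation: [1.929, 2.475, 0.025]
contact_force: [-4.9, -1.7, 9.4]
grip_width: 0.0088
```

```bash
python3 - <<'E'
from h import *
o,R0=st();t0,r,l=thnow(.0145);print(t0,r,l,np.round(o['joints'],2))
plan([arc(max(41.5,t0-3*i),0,lat=l,g=.0145)+(.1,) for i in range(1,4)],1)
E
```

```text
t 61.58 tcp [0.4432 0.2753 0.2317] w 0.0088 F [-4.9 -1.7  9.4]
toolR [[-0.244, 0.97, 0.012], [0.97, 0.244, 0.01], [0.007, 0.014, -1.0]]
46.74206967534561 0.2693893487016721 -0.010033894475239792 [-1.11  0.23  0.51  1.96 -0.13  0.97 -0.29]
[{"linear": [0, -0.011, 0.009], "dr": [0.8, -0.4, 0.1], "jaw": 1}, {"linear": [0.0, -0.007, 0.008], "dr": [0.0, 0, 0], "jaw": 1}, {"linear": [0.0, 0.0, 0.0], "dr": [0.0, 0, 0], "jaw": 1}]
```

>>> {"api": "drive_tool", "payload": {
  "commands": [
    {"linear":[0,-0.009,0.008],"dr":[0.8,-0.4,0],"jaw":1},
    {"linear":[0,-0.006,0.007],"dr":[0,0,0],"jaw":1},
    {"linear":[0,0,0],"dr":[0,0,0],"jaw":1}
  ]
}}

```text
clock: 61.95
tcp_pos: [0.4288, 0.2714, 0.2161]
orientation: [1.931, 2.476, 0.002]
contact_force: [2.1, 1.5, -7.2]
grip_width: 0.0088
```

```bash
python3 - <<'E'
from h import *
o,R0=st();t0,r,l=thnow(.0145);print(t0,r,l)
E
```

```text
t 61.95 tcp [0.4288 0.2714 0.2161] w 0.0088 F [ 2.1  1.5 -7.2]
toolR [[-0.244, 0.97, 0.002], [0.97, 0.244, 0.0], [0.0, 0.002, -1.0]]
42.18462686096687 0.26892418555120146 -0.009847433778197877
```

>>> {"api": "drive_tool", "payload": {
  "commands": [
    {"linear":[0,-0.003,0.004],"dr":[0,0,0],"jaw":1},
    {"linear":[0,-0.001,0.003],"dr":[0,0,0],"jaw":1}
  ]
}}

```text
clock: 62.2
tcp_pos: [0.4282, 0.2713, 0.2149]
orientation: [1.934, 2.475, 0.011]
contact_force: [-9.9, -7.2, 32.3]
grip_width: 0.0088
```

>>> {"api": "drive_tool", "payload": {
  "commands": [
    {"linear":[0,0,0],"dr":[0,0,0],"jaw":1},
    {"linear":[0,0,0],"dr":[0,0,0],"jaw":0.75},
    {"linear":[0,0,0],"dr":[0,0,0],"jaw":0.72},
    {"linear":[0,0,0],"dr":[0,0,0],"jaw":0.72}
  ]
}}

```text
clock: 62.7
tcp_pos: [0.4274, 0.271, 0.2148]
orientation: [-1.934, -2.475, -0.007]
contact_force: [0.2, -0.2, -0.1]
grip_width: 0.0238
```

>>> {"api": "drive_tool", "payload": {
  "commands": [
    {"linear":[0,0,-0.015],"dr":[0,0,0],"jaw":0.72},
    {"linear":[0,0,-0.03],"dr":[0,0,0],"jaw":0.72},
    {"linear":[0,0,-0.05],"dr":[0,0,0],"jaw":0.72},
    {"linear":[0,0,0],"dr":[0,0,0],"jaw":0.72}
  ]
}}

```text
clock: 63.2
tcp_pos: [0.4274, 0.2705, 0.3151]
orientation: [1.935, 2.475, 0.007]
contact_force: [-0.6, -0.2, 0.0]
grip_width: 0.024
```

```bash
python3 - <<'E'
from h import *
st();im,c=grab('wrist','w22');grab('top','t22');grab('side','s22')
for th in(42,45):
    t=np.radians(th);print(th,[proj(c,H+.27*(-np.cos(t)*FX+np.sin(t)*np.array([0,0,1]))+CY*s,True).round(1) for s in(-.049,.049)])
s=cv2.imread('pics/s22.png');cv2.imwrite('pics/s22c.png',cv2.resize(s[60:210,120:320],None,fx=4,fy=4,interpolation=2))
E
```

```text
t 63.2 tcp [0.4274 0.2705 0.3151] w 0.024 F [-0.6 -0.2  0. ]
toolR [[-0.242, 0.97, 0.003], [0.97, 0.242, 0.003], [0.002, 0.004, -1.0]]
42 [array([257.1, 150.7]), array([257.3, 262.6])]
45 [array([270.4, 152.8]), array([268.8, 268.6])]
```

View pics/w22.png

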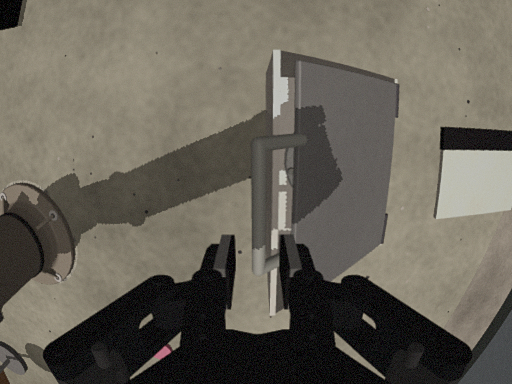

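View pics/s22c.png

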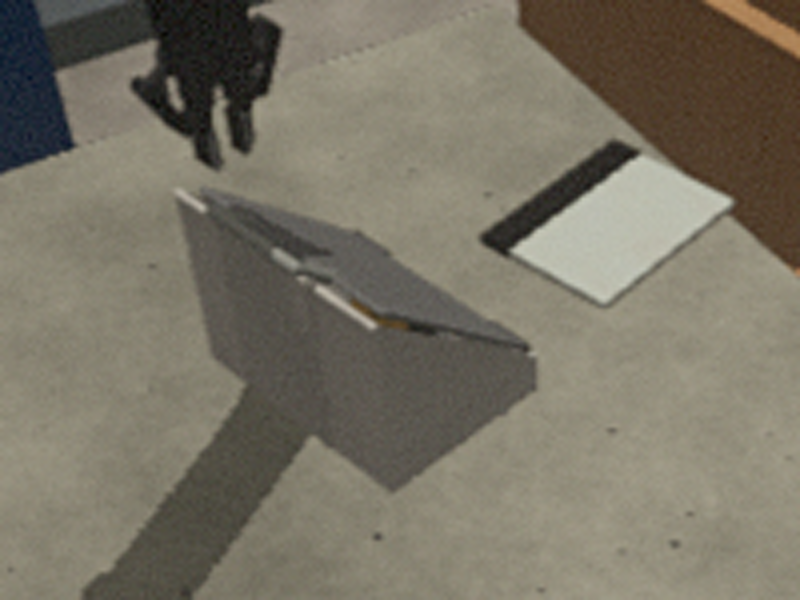

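>>> {"api": "drive_tool", "payload": {
  "commands": [
    {"linear":[0,0.003,0.03],"dr":[0,0,0],"jaw":1},
    {"linear":[0,0,0.03],"dr":[0,0,0],"jaw":1},
    {"linear":[0,0,0.01],"dr":[0,0,0],"jaw":1},
    {"linear":[0,0,0],"dr":[0,0,0],"jaw":1}
  ]
}}

```text
clock: 63.85
tcp_pos: [0.4263, 0.269, 0.2366]
orientation: [-1.933, -2.475, 0.013]
contact_force: [-0.3, 0.8, 6.7]
grip_width: -0.0001
```

>>> {"api": "drive_tool", "payload": {
  "commands": [
    {"linear":[0,0,0.005],"dr":[0,0,0],"jaw":1},
    {"linear":[0,0,0.003],"dr":[0,0,0],"jaw":1}
  ]
}}

```text
clock: 64.1
tcp_pos: [0.4267, 0.2692, 0.2361]
orientation: [-1.932, -2.47, 0.012]
contact_force: [-11.9, -7.9, 28.7]
grip_width: 0.0001
```

>>> {"api": "drive_tool", "payload": {
  "commands": [
    {"linear":[0,0,-0.02],"dr":[0,0,0],"jaw":1},
    {"linear":[0,0,-0.05],"dr":[0,0,0],"jaw":1},
    {"linear":[0,0,-0.05],"dr":[0,0,0],"jaw":1},
    {"linear":[0.05,0,-0.02],"dr":[0,0,0],"jaw":1},
    {"linear":[0.06,0,0],"dr":[0,0,0],"jaw":1},
    {"linear":[0.06,0,0],"dr":[0,0,0],"jaw":1},
    {"linear":[0.06,0,0],"dr":[0,0,0],"jaw":1},
    {"linear":[0,0,0],"dr":[0,0,0],"jaw":1}
  ]
}}

```text
clock: 65.1
tcp_pos: [0.3724, 0.4985, 0.3852]
orientation: [-1.936, -2.464, 0.006]
contact_force: [-0.3, -1.0, -0.2]
grip_width: 0.0004
```

```bash
python3 - <<'E'
from h import *
st();im,c=grab('top','t23');grab('side','s23')
b=cv2.cvtColor(im,cv2.COLOR_RGB2BGR);cv2.imwrite('pics/t23c.png',np.hstack([cv2.resize(b[120:240,30:180],(500,400),interpolation=2),cv2.resize(b[115:175,260:350],(300,400),interpolation=2)]))
for th in(42,44):
    t=np.radians(th);print(th,[proj(c,H+.27*(-np.cos(t)*FX+np.sin(t)*np.array([0,0,1]))+CY*s).round(1) for s in(-.049,.049)])
E
```

```text
t 65.1 tcp [0.3724 0.4985 0.3852] w 0.0004 F [-0.3 -1.  -0.2]
toolR [[-0.236, 0.972, -0.008], [0.972, 0.236, 0.002], [0.004, -0.008, -1.0]]
42 [array([ 77. , 216.5]), array([117.4, 206.9])]
44 [array([ 75.4, 213.5]), array([116.1, 203.9])]
```

View pics/t23.png

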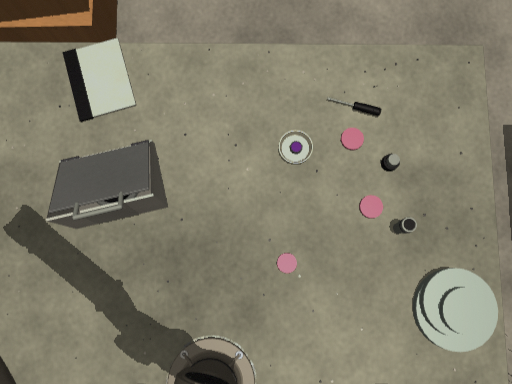

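View pics/t23c.png

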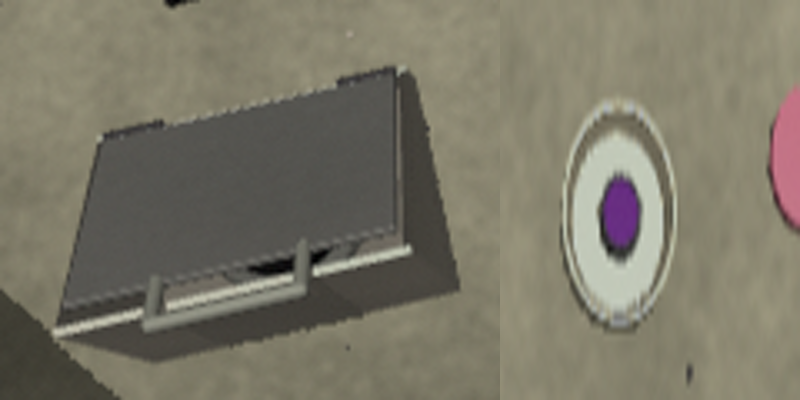

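View pics/s23.png

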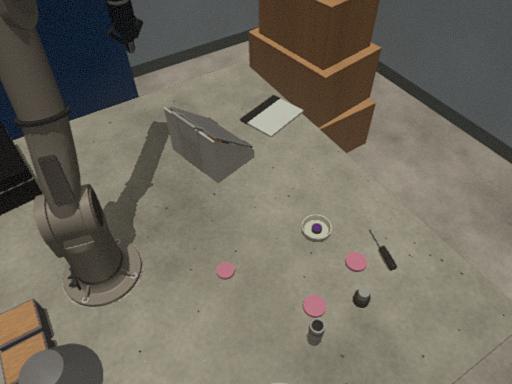

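```bash
python3 -c "
from h import *
job.hand_in();st()"
```

```text
the job is handed in; nothing more can be done
the job is handed in; nothing more can be done
```

The job is done and handed in at about 65 s, with no verdict reported. I pulled the door fully down and moved the filter to the white tray cup. All four brass discs (66, 56, 46, 36 mm) went onto the mockup, largest at the bottom, and then I pushed the door shut.

- **Stack:** the last wrist view showed all four discs lying flat. They sit on the fitted plate axis at about (0.5427, 0.2898) to within about 1 mm. I did not spin the turntable to test the run-out. From the top camera the plate centre came out about 2–3 mm away. I used the wrist figure because gripping the 66 mm disc agreed with the wrist camera to within about 0.5 mm.
- **Door:** it pushed back with about 32 N at the shut stop. After I let go, I pressed down on the bar; it was at the computed shut height of 0.2366 m and moved only 0.5 mm under 29 N. In the last top view the bar also lies where it should when shut. One wrist picture taken just before that press put it about 0.7° open.
- **The rest:** the filter lies flat in the middle of the tray, and the tray stayed where it was. The Barlow, the eyepiece and the pink look-alikes were not touched, and the arm is clear of everything.
- **Largest force:** the highest wrist reading I saw was about 88 N, when the door met its lower stop (limit 120 N).

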